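# Load the grooming-tool dryer and switch its air over with the damper

### The arm

A 6-joint arm with a two-finger parallel gripper is mounted at the origin on the work surface. World frame = base frame: x ahead of the robot, y to its left, z up, the work surface at z = 0. Lengths are in m, angles in rad, forces in N, time in s.
With the tool pointing down it reaches from about 0.35 to 0.875 m from the base axis. Payload 15.5 kg.
Tool frame: the origin (TCP) lies at the very end of the fingers, on their centre line; the grasp point (between the pads) lies 19 mm behind it; z points along the fingers, x is the direction in which the jaws open and shut, and the axes are right-handed (so a half turn about z gives the same grasp; the last joint's range is limited). The gripper opens to 85 mm and grips with 20 to 120 N. Pads are 22 mm wide; open, the fingers measure 114 mm over their backs; the gripper's body (76 mm by 85 mm) begins 54 mm behind the grasp point. The pads swing forward as they close: fully open they stand 13 mm farther back than shut.
Start: joints at [1.24, 0.494, 1.345, -0, 1.302, -0.096], TCP at [0.145, 0.608, 0.231] pointing down, gripper open.
Joint ranges: [-2.91, 2.91], [-0.82, 2.16], [0.22, 2.67], [-1.22, 4.37], [0.12, 2.79], [-3.08, 3.08]. Speed limits (rad/s): [1.89, 1.89, 2.57, 3.01, 3.01, 3.01].

### API

Orientations are given as a unit quaternion [w, x, y, z].
In Python, from workcell import bot gives the robot as it stands.
- The arm moves only by the shell command python3 -m jog 'ROWS'. ROWS is JSON, a list of rows, each an object of numbers: "dx", "dy", "dz": the shift along the tool's x, y, z scaled (see below); "rx", "ry", "rz": the turn, a rotation vector about the tool's x, y, z scaled (see below); "jaw": the opening, from 0 (shut) to 1 (fully open). In form: [{"dx": .., "dy": .., "dz": .., "rx": .., "ry": .., "rz": .., "jaw": ..}, ...]. A call has 1 to 5 rows; each row is the pose to reach, as a shift and turn from the pose commanded when the call began, along the tool's axes at that moment, turning the shorter way round; what a row does not reach only later rows make up. The controller multiplies each number of a shift by 0.25 m and each number of a turn by 180 degrees. A row lasts 1/10 s, in which the tool goes at most 50 mm and 8.59 degrees, less where a joint would pass 70% of its speed; a pose out of reach is approached as far as the arm can. A call with a number of a shift or a turn outside -1 to 1 is refused whole. A call with a gripper value outside its range is refused whole. The fingers move at their own pace and stop on an object; the grip force is fixed at half the most. Time passes only in rows, so rows that repeat a pose let the fingers close. It gives the time, the measured TCP pose, the force and the opening at its end, in the units of the state.
- bot.read_state(): the state, without advancing time (a new reading comes with each control period).
- bot.read_camera(name): name is "scene" or "top"; returns a dict with "pixels" (420x560x3 uint8, red, green, blue), "fx", "fy", "cx", "cy" (pixels), "position" and "attitude" of the camera in the world. Camera axes: x right, y up, looking along -z (the intrinsics and any distortion apply to the point x, -y, -z); pixel columns grow to the right and rows downward; lengths in m; the calibration is good to about 2 mm. A picture is of the moment at which its call begins. There is no depth.
- bot.hand_in(): hands the job in, once; it reports no verdict.
The state is a dict: "t": time; "joint_pos": joint angles; "joint_velocities": joint speeds; "effort": joint torques, N m; "eef_pos": TCP position; "tool_rot": TCP orientation; "wrist_force": force on the tool from outside, world axes, zero at the start; "torque": the same for the moment, N m; "opening": opening from 0.0 (shut) to 1.0 (fully open).
Only numpy, scipy, OpenCV 4.12 (cv2) and the standard library are available. Lean on these libraries where they do the work, as an engineer would, in place of code of your own. Each camera call takes 0.05 s, during which the arm holds its last target.

### The job

Dry the washed grooming tools: first turn the red damper lever fully shut so that no warm air blows over the slab, then draw the empty tray out, lay every tool from the mat except the bamboo brush flat in the tray, one to a lane, heads towards the dryer, and slide the tray fully home into the dryer. Only then turn the damper fully open again. Leave the bamboo brush on the mat and all other things where they stand.

Things in the scene. Friction and masses are not known exactly. Their poses are not given: they have to be found in the camera images.
- flea_comb: A washed tool: chrome flea comb: shiny metal handle, row of fine pins at the head. 130 mm long, 38 wide at the head, 22 high, about 90 g; handle a straight bar 20 wide, 22 high, 90 long (x = -65 to 25 mm). Origin: centre of its underside at half its length, near the centre of mass (grip here); x towards the head, z up as it lies. May be absent.
- rake: A washed tool: grey plastic deshedding rake: grey handle, wider grey T-shaped head with a steel toothed blade. 130 mm long, 38 wide at the head, 22 high, about 90 g; handle a straight bar 20 wide, 22 high, 90 long (x = -65 to 25 mm). Origin: centre of its underside at half its length, near the centre of mass (grip here); x towards the head, z up as it lies. May be absent.
- silicone_brush: A washed tool: black silicone brush: all black, flat paddle head with short nubs on top. 130 mm long, 38 wide at the head, 22 high, about 90 g; handle a straight bar 20 wide, 22 high, 90 long (x = -65 to 25 mm). Origin: centre of its underside at half its length, near the centre of mass (grip here); x towards the head, z up as it lies. May be absent.
- slicker: A washed tool: blue slicker brush: blue handle, flat head with a white pin pad on top. 130 mm long, 38 wide at the head, 22 high, about 90 g; handle a straight bar 20 wide, 22 high, 90 long (x = -65 to 25 mm). Origin: centre of its underside at half its length, near the centre of mass (grip here); x towards the head, z up as it lies. May be absent.
- pin_comb: A washed tool: long-toothed comb: green handle, eight long steel pins at the head. 130 mm long, 38 wide at the head, 22 high, about 90 g; handle a straight bar 20 wide, 22 high, 90 long (x = -65 to 25 mm). Origin: centre of its underside at half its length, near the centre of mass (grip here); x towards the head, z up as it lies. May be absent.
- flea_comb_head (a point): Middle of the head of the flea_comb, 45 mm from its origin along its x, 8 mm above its underside.
- rake_head (a point): Middle of the head of the rake, 45 mm from its origin along its x, 8 mm above its underside.
- silicone_brush_head (a point): Middle of the head of the silicone_brush, 45 mm from its origin along its x, 8 mm above its underside.
- slicker_head (a point): Middle of the head of the slicker, 45 mm from its origin along its x, 8 mm above its underside.
- pin_comb_head (a point): Middle of the head of the pin_comb, 45 mm from its origin along its x, 8 mm above its underside.
- tray: Loose shallow aluminium tray on the slab, at first in the dryer, 160 mm (x) by 280 (y), 0.5 kg; floor 4 thick, rim 12 high, 4 thick. Origin: centre of its underside; +x end goes into the dryer first, z up. Six ribs 4 high, 3 wide along x at y = -125, -75, -25, 25, 75, 125 make five lanes 47 wide and 152 long, middles at x = 0, y = -100, -50, 0, 50, 100.
- tray_handle (a point): Middle of the black bow-handle bar of the tray: x = -150 mm, y = 0, z = 21 in the tray's frame. The bar is 10 mm thick (along the tray's x), 96 wide (y), from 14 to 28 mm above the slab, with an open gap of 65 mm between it and the pan; two stems at y = -42 and 42, 14 to 22 mm high, join them.
- dryer: Fixed warm-air tool dryer: low white hood with a clear roof, 112 mm high, 314 wide, open at the front; behind it an 80 mm duct with the damper and a blower box (220 wide, 198 high, front at x = 225 mm). Origin: centre of the hood on the slab; +x is the way the tray goes in, z up. Front face at x = -85 mm. The duct runs along x.
- tray_home (a point): The tray's origin when it is fully home against the back wall (at x = 76 mm): x = -4 mm, y = 0 in the dryer's frame; front rim flush with the hood's face, handle outside. No floor: the tray slides in on the slab. Opening 288 mm wide, 60 high; guide plates 50 high flare from the face out to x = -103, there about 310 apart.
- damper (a joint): Angle of the quarter-turn damper, rad: 0 = fully open (red lever along the duct, pointing over the hood), 1.571 = fully shut (lever across the duct, on the +y side of the dryer); seen from above it turns clockwise as it shuts. Stops at both ends; it stays where it is left (about 2 N at the knob moves it).
- damper_knob (a point): Middle of the red upright knob at the lever's end, 70 mm from the hinge: a round pin 20 mm across, from 21 mm below to 17 mm above this point (point 150 mm above the slab); the 16 mm wide red lever lies under it, from 27 to 21 mm below the point.
- damper_hinge (a point): On the damper's vertical hinge axis, at the height of the knob's middle (150 mm): x = 145 mm, y = 0 in the dryer's frame.
- bamboo_brush: Bamboo-handled bristle brush lying among the washed tools: pale wood, dark brown bristles up, same size as the tools (130 x 38 x 26 mm, origin and axes likewise). It must not go into the tray.
- ramekin: Small glass ramekin, 68 mm across, 45 mm high; origin: centre of its underside. Leave it alone.
- treat_pot: White ceramic treat pot, 100 mm across, 85 mm high; origin: centre of its underside. Leave it alone.
- bamboo_box: Closed sliding-lid bamboo box, 110 x 200 x 69 mm, 0.9 kg; origin: centre of its underside. Leave it alone.
- shampoo: Amber shampoo bottle, 60 mm across, 170 mm high; origin: centre of its underside. Leave it alone.
- balm: Small round tin of paw balm, 56 mm across, 35 mm high; origin: centre of its underside. Leave it alone.

How it is judged:
By the outcome, as a careful person would: the job done as asked, in the order asked, and still so for the second after the job is handed in, with the robot touching nothing.
Of flea_comb, rake, silicone_brush, slicker, pin_comb only 3 to 5 are there at a start; the rules pass over those that are not, and their reading is None.
At some moment in a run one of flea_comb, rake, silicone_brush, slicker, pin_comb may be knocked a few centimetres aside while the robot is not near it.
Once in a run the grip may slacken for a moment while it holds something.
It also fails if it takes over 210 s, if anything falls off the work surface, if the arm or the gripper's body presses on something with over 40 N, if the wrist force passes 120 N, or if a joint passes its speed limit or range.

## Working session

There is one attempt and no reset: what is moved stays moved. The work goes in short steps, Python scripts to look and compute and a shell command to move; the robot and the scene stay as the last step left them, time stands still between calls to the robot, and variables do not carry over. Pictures are saved under pics/ and viewed, and the job is handed in when it is done.

```bash
ls; mkdir -p pics
python3 - <<'E'
from workcell import bot
import cv2
print(bot.read_state())
for n in("scene","top"):
    c=bot.read_camera(n); cv2.imwrite(f"pics/{n}0.png",c["pixels"][:,:,::-1])
    print({k:v for k,v in c.items() if k!="pixels"})
E
```

```text
pics
{'t': 0.0, 'joint_pos': array([ 1.24047714e+00,  4.94230853e-01,  1.34616596e+00, -3.78536807e-05,
        1.30249466e+00, -9.55019702e-02]), 'joint_velocities': array([ 0.00151939, -0.00082538,  0.0020704 ,  0.00133012, -0.00051847,
        0.00033007]), 'effort': array([ 1.37183608e-03, -8.82153010e+01, -3.83873785e+01, -2.61594723e-04,
        1.00258878e-02, -6.44363445e-05]), 'eef_pos': array([0.14530212, 0.60748492, 0.23065882]), 'tool_rot': array([ 3.67137676e-04,  7.85065258e-01,  6.19412721e-01, -5.35979552e-04]), 'wrist_force': array([0.6372439 , 0.23945221, 0.15814843]), 'torque': array([ 0.00732065,  0.04331777, -0.10168495]), 'opening': 0.9973228896077808}
{'fx': 488.9499496552636, 'fy': 488.9499496552636, 'cx': 283.432333111073, 'cy': 209.4473959884511, 'position': array([ 0.93583251, -0.64338119,  1.37270589]), 'attitude': array([0.93557284, 0.25168769, 0.06717196, 0.23842126])}
{'fx': 407.6650933034554, 'fy': 407.6650933034554, 'cx': 283.0980714766558, 'cy': 203.84258326346202, 'position': array([ 0.41066387, -0.01329034,  1.16807417]), 'attitude': array([ 0.70595413,  0.05128046, -0.05727474, -0.70407293])}
```

View pics/top0.png

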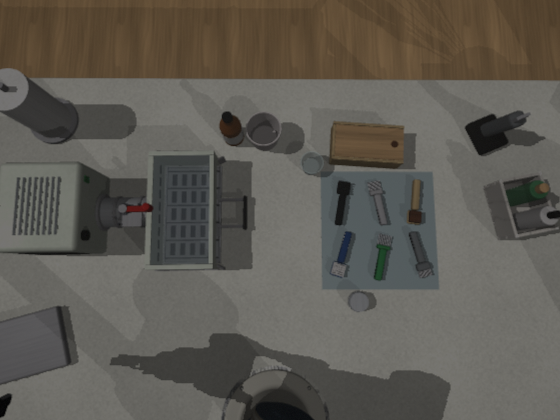

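View pics/scene0.png

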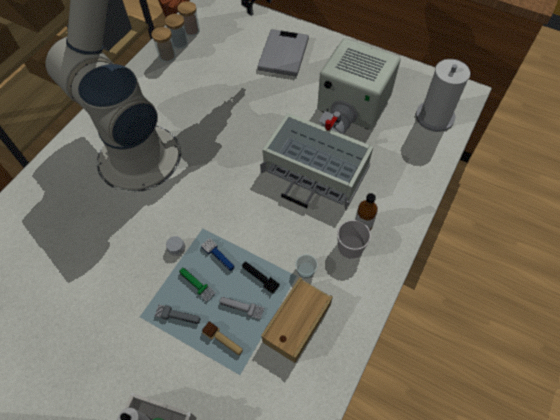

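```bash
cat > h.py <<'E'
from workcell import bot
import cv2, numpy as np
from scipy.spatial.transform import Rotation as R
def rot(q): return R.from_quat([q[1],q[2],q[3],q[0]])
def ray(c,uv):
    u,v=uv; d=np.array([(u-c["cx"])/c["fx"],-(v-c["cy"])/c["fy"],-1.])
    return c["position"],rot(c["attitude"]).apply(d)
def onplane(c,uv,z):
    p,d=ray(c,uv); return p+d*(z-p[2])/d[2]
def proj(c,P):
    q=rot(c["attitude"]).inv().apply(np.asarray(P,float)-c["position"])
    return np.array([c["cx"]+c["fx"]*q[0]/-q[2], c["cy"]+c["fy"]*q[1]/q[2]])
def tri(c1,uv1,c2,uv2):
    p1,d1=ray(c1,uv1);p2,d2=ray(c2,uv2)
    s=np.linalg.lstsq(np.c_[d1,-d2],p2-p1,rcond=None)[0]
    a=p1+s[0]*d1;b=p2+s[1]*d2
    return (a+b)/2,np.linalg.norm(a-b)
def crop(c,name,x0,y0,w,h,k):
    im=c["pixels"][y0:y0+h,x0:x0+w,::-1]
    im=cv2.convertScaleAbs(im,alpha=1.5,beta=10)
    cv2.imwrite("pics/"+name,cv2.resize(im,None,fx=k,fy=k,interpolation=cv2.INTER_CUBIC))
E
python3 - <<'E'
from h import *
c=bot.read_camera("top"); s=bot.read_camera("scene")
print(proj(c,[.145,.608,.231]),proj(s,[.145,.608,.231]),proj(c,[0,0,0]),proj(s,[0,0,0]))
crop(c,"t1.png",80,140,190,140,4)
crop(c,"t2.png",310,160,140,140,4)
crop(s,"s1.png",250,100,140,120,5)
E
```

```text
[ -8.64259049 390.90929888] [258.92438469  10.96761926] [274.0492634  422.21072773] [138.24243223 156.44642189]
```

View pics/t1.png

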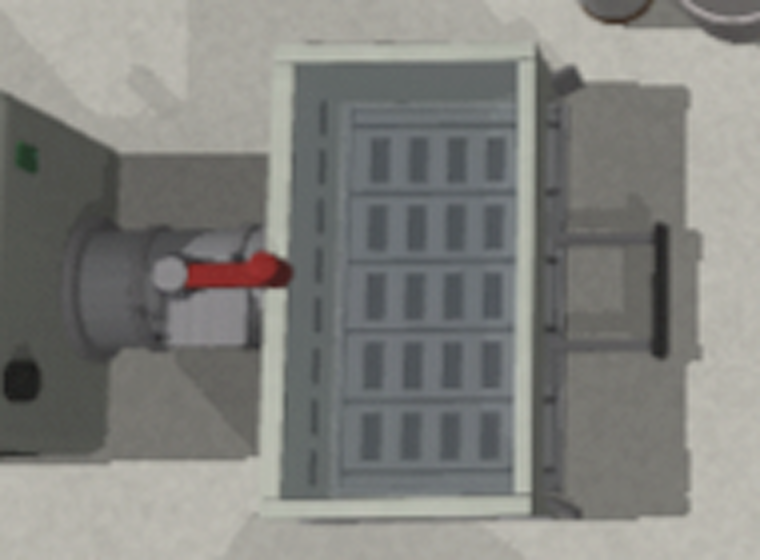

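View pics/t2.png

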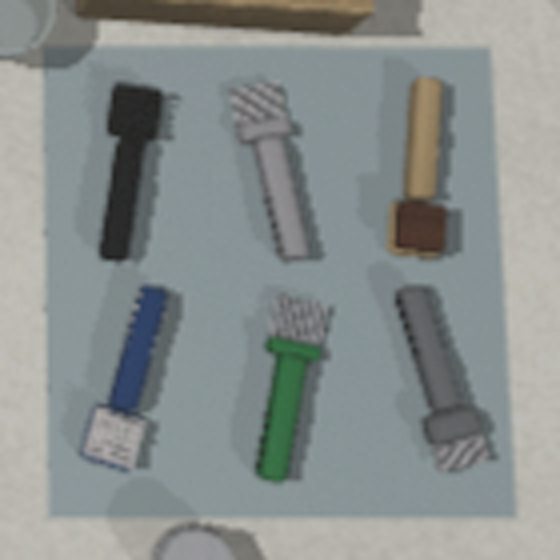

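View pics/s1.png

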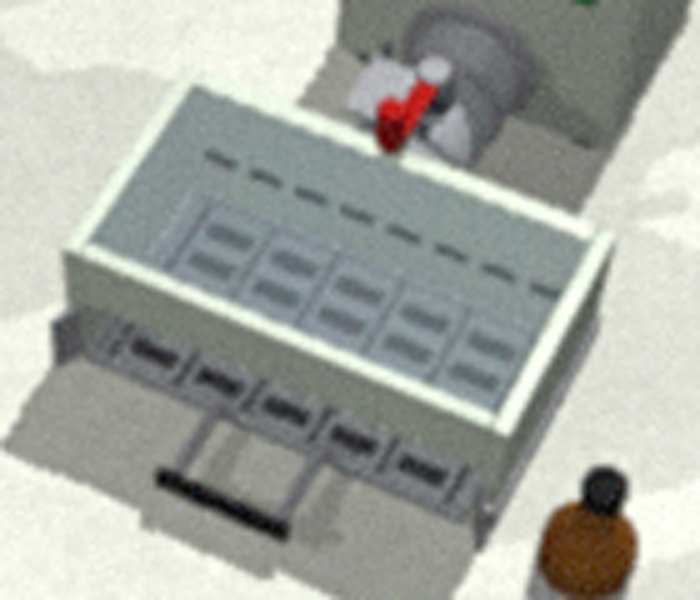

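Run:
```python
from h import *
c=bot.read_camera("top"); s=bot.read_camera("scene")
T=lambda x,y:(80+x/4,140+y/4)
S=lambda x,y:(250+x/5,100+y/5)
M=lambda x,y:(310+x/4,160+y/4)
np.set_printoptions(precision=4,suppress=True)
for p in [(277,45),(535,42),(533,513),(262,512)]: print("roof",onplane(c,T(*p),.112))
for p in [(193,80),(613,238),(505,430),(67,252)]: print("roof s",onplane(s,S(*p),.112))
print("bar",onplane(c,T(661,225),.028),onplane(c,T(661,357),.028), onplane(s,S(160,475),.028),onplane(s,S(288,528),.028))
print("knob",tri(c,T(263,262),s,S(390,102)), onplane(c,T(263,262),.167))
hsv=cv2.cvtColor(c["pixels"],cv2.COLOR_RGB2HSV)
tools=dict(black=(1,[(125,110),(125,250)]))
ends={"silicone":[(137,85),(113,258)],"flea":[(255,85),(295,256)],"bamboo":[(427,80),(417,252)],"slicker":[(155,288),(110,468)],"pin":[(303,295),(270,478)],"rake":[(413,288),(465,468)]}
for k,e in ends.items():
    a,b=[onplane(c,M(*p),.02)[:2] for p in e]
    print(k,(a+b)/2,np.linalg.norm(a-b),np.degrees(np.arctan2(*(a-b)[::-1])))
print("mat",[onplane(c,M(*p),0)[:2] for p in [(45,50),(490,47),(515,515),(50,517)]])
for k,p,z in [("shampoo",(231,120),.17),("treat",(263,132),.085),("ram",(312,164),.045),("balm",(358,302),.035)]: print(k,onplane(c,p,z))
```

```text
roof [0.715  0.3352 0.112 ]
roof [0.7179 0.1635 0.112 ]
roof [0.4071 0.156  0.112 ]
roof [0.4074 0.3287 0.112 ]
roof s [0.4185 0.3235 0.112 ]
roof s [0.719  0.3356 0.112 ]
roof s [0.7196 0.1687 0.112 ]
roof s [0.4157 0.1586 0.112 ]
bar [0.6087 0.0846 0.028 ] [0.5149 0.0831 0.028 ] [0.5235 0.0848 0.028 ] [0.6146 0.0888 0.028 ]
knob (array([0.561 , 0.318 , 0.1733]), np.float64(0.004224221000220165)) [0.5604 0.3184 0.167 ]
silicone [ 0.5924 -0.1889] 0.12658301760756652 -8.922334007893928
flea [ 0.5934 -0.2961] 0.1259723633432048 11.182220281518823
bamboo [ 0.5971 -0.4017] 0.1253266947648764 -6.015836261242437
slicker [ 0.4461 -0.1914] 0.12972995094964834 -15.244762977117379
pin [ 0.4404 -0.2991] 0.13009812220582578 -12.25019488466498
rake [ 0.4466 -0.4062] 0.1288507537383564 13.631515705471953
mat [array([ 0.6851, -0.1349]), array([ 0.6887, -0.4628]), array([ 0.3509, -0.4622]), array([ 0.3491, -0.1343])]
shampoo [0.7817 0.112  0.17  ]
treat [0.7791 0.0336 0.085 ]
ram [ 0.6991 -0.1043  0.045 ]
balm [ 0.3171 -0.2267  0.035 ]
```

```bash
cat >> h.py <<'E'
def plan(x,y,z,deg):
    """rows numbers to reach a tool-down pose with tool x at world angle deg"""
    s=bot.read_state(); Rc=rot(s["tool_rot"])
    a=np.radians(deg)
    Rt=R.from_matrix(np.array([[np.cos(a),np.sin(a),0],[np.sin(a),-np.cos(a),0],[0,0,-1]]))
    d=Rc.inv().apply(np.array([x,y,z])-s["eef_pos"])/.25
    r=(Rc.inv()*Rt).as_rotvec()/np.pi
    print("t %.1f"%s["t"],"pos",np.round(s["eef_pos"],4),"deg %.1f"%np.degrees(np.arctan2(*Rc.as_matrix()[[1,0],0])),"j6 %.2f"%s["joint_pos"][5],"| d",np.round(d,3),"r",np.round(r,3),"F",np.round(s["wrist_force"],1),"op %.2f"%s["opening"])
E
python3 -c "
from h import *
plan(.5605,.318,.231,0)"
```

```text
t 0.3 pos [0.1454 0.6077 0.2311] deg 76.5 j6 -0.10 | d [-0.741  1.885  0.   ] r [0.    0.    0.425] F [-0.4 -0.9 -0.2] op 1.00
```

```bash
python3 -m jog '[{"dx":-0.37,"dy":0.94,"rz":0.21,"jaw":0.5},{"dx":-0.37,"dy":0.94,"rz":0.21,"jaw":0.5},{"dx":-0.37,"dy":0.94,"rz":0.21,"jaw":0.5},{"dx":-0.37,"dy":0.94,"rz":0.21,"jaw":0.5},{"dx":-0.37,"dy":0.94,"rz":0.21,"jaw":0.5}]'; python3 -c "
from h import *
plan(.5605,.318,.231,0)"
```

```text
t 0.3 pos [0.1454 0.6077 0.2311] deg 76.5 j6 -0.10 | d [-0.741  1.885  0.   ] r [0.    0.    0.425] F [-0.4 -0.9 -0.2] op 1.00validation failed for argument at $[0]...
```

```bash
python3 -m jog '[{"dx":-0.37,"dy":0.94,"dz":0,"rx":0,"ry":0,"rz":0.21,"jaw":0.5},{"dx":-0.37,"dy":0.94,"dz":0,"rx":0,"ry":0,"rz":0.21,"jaw":0.5},{"dx":-0.37,"dy":0.94,"dz":0,"rx":0,"ry":0,"rz":0.21,"jaw":0.5},{"dx":-0.37,"dy":0.94,"dz":0,"rx":0,"ry":0,"rz":0.21,"jaw":0.5},{"dx":-0.37,"dy":0.94,"dz":0,"rx":0,"ry":0,"rz":0.21,"jaw":0.5}]'; python3 -c "
from h import *
plan(.5605,.318,.231,0)"
```

```text
t: 0.8
eef_pos: [0.3517, 0.4634, 0.2314]
tool_rot: [-0.0, 0.944, 0.329, 0.0]
wrist_force: [-0.1, 1.6, -0.3]
opening: 0.502
t 0.8 pos [0.3517 0.4634 0.2314] deg 38.4 j6 0.15 | d [0.293 0.974 0.002] r [-0.    -0.     0.213] F [-0.1  1.6 -0.3] op 0.50
```

```bash
python3 -m jog '[{"dx":0.293,"dy":0.97,"dz":0,"rx":0,"ry":0,"rz":0.213,"jaw":0.5},{"dx":0.293,"dy":0.97,"dz":0,"rx":0,"ry":0,"rz":0.213,"jaw":0.5},{"dx":0.293,"dy":0.97,"dz":0,"rx":0,"ry":0,"rz":0.213,"jaw":0.5},{"dx":0.293,"dy":0.97,"dz":0,"rx":0,"ry":0,"rz":0.213,"jaw":0.5},{"dx":0.293,"dy":0.97,"dz":0,"rx":0,"ry":0,"rz":0.213,"jaw":0.5}]'; python3 -c "
from h import *
plan(.5605,.318,.14,0)
crop(bot.read_camera('scene'),'k1.png',250,20,160,140,4)
crop(bot.read_camera('top'),'k1t.png',60,130,190,140,4)"
```

```text
t: 1.3
eef_pos: [0.558, 0.3218, 0.2314]
tool_rot: [-0.0, 1.0, 0.0, 0.0]
wrist_force: [0.5, 1.4, -0.9]
opening: 0.502
t 1.3 pos [0.558  0.3218 0.2314] deg 0.1 j6 0.43 | d [0.01  0.015 0.365] r [-0. -0.  0.] F [ 0.5  1.4 -0.9] op 0.50
```

View pics/k1.png

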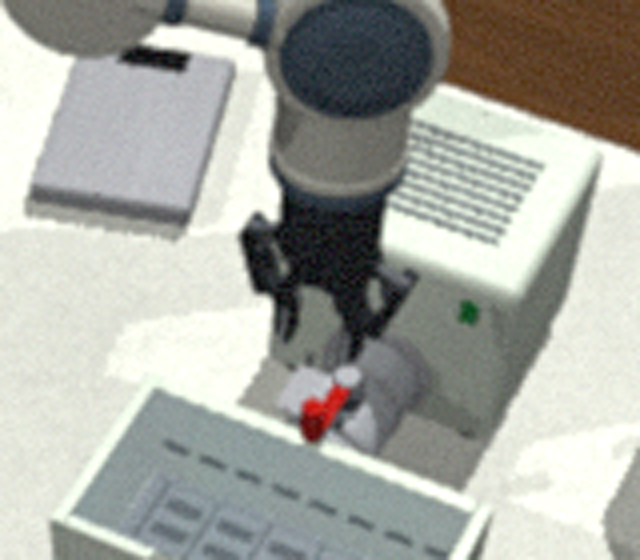

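```bash
python3 -m jog '[{"dx":0.01,"dy":0.015,"dz":0.18,"rx":0,"ry":0,"rz":0,"jaw":0.5},{"dx":0.01,"dy":0.015,"dz":0.365,"rx":0,"ry":0,"rz":0,"jaw":0.5},{"dx":0.01,"dy":0.015,"dz":0.365,"rx":0,"ry":0,"rz":0,"jaw":0.5},{"dx":0.01,"dy":0.015,"dz":0.365,"rx":0,"ry":0,"rz":0,"jaw":0.5}]'; python3 -c "
from h import *
plan(.5605,.318,.14,0)
crop(bot.read_camera('scene'),'k2.png',250,40,160,140,4)"
```

```text
t: 1.8
eef_pos: [0.5588, 0.3197, 0.1406]
tool_rot: [0.0, 1.0, 0.004, -0.001]
wrist_force: [0.8, 1.2, 1.0]
opening: 0.5
t 1.8 pos [0.5588 0.3197 0.1406] deg 0.4 j6 0.42 | d [0.007 0.007 0.002] r [0.    0.    0.002] F [0.8 1.2 1. ] op 0.50
```

View pics/k2.png

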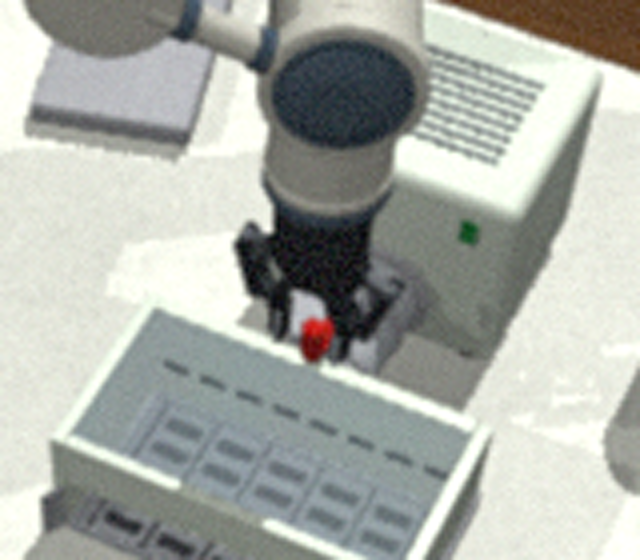

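```bash
python3 -m jog '[{"dx":-0.039,"dy":0,"dz":0,"rx":0,"ry":0,"rz":0.044,"jaw":0.33},{"dx":-0.077,"dy":-0.008,"dz":0,"rx":0,"ry":0,"rz":0.089,"jaw":0.33},{"dx":-0.114,"dy":-0.022,"dz":0,"rx":0,"ry":0,"rz":0.133,"jaw":0.33},{"dx":-0.148,"dy":-0.04,"dz":0,"rx":0,"ry":0,"rz":0.178,"jaw":0.33},{"dx":-0.18,"dy":-0.062,"dz":0,"rx":0,"ry":0,"rz":0.222,"jaw":0.33}]'; python3 -c "
from h import *
plan(.560-.07*np.sin(np.radians(65)),.388-.07*np.cos(np.radians(65)),.14,-65)
plan(.490,.388,.14,-90)"
```

```text
t: 2.35
eef_pos: [0.515, 0.3353, 0.1432]
tool_rot: [-0.001, 0.94, -0.341, 0.002]
wrist_force: [2.3, -1.2, -0.6]
opening: 0.332
t 2.4 pos [0.515  0.3353 0.1432] deg -39.9 j6 1.18 | d [-0.116 -0.023  0.012] r [-0.001 -0.     0.14 ] F [ 2.3 -1.2 -0.6] op 0.33
t 2.4 pos [0.515  0.3353 0.1432] deg -39.9 j6 1.18 | d [-0.212 -0.097  0.012] r [-0.001 -0.     0.278] F [ 2.3 -1.2 -0.6] op 0.33
```

```bash
python3 -m jog '[{"dx":-0.06,"dy":-0.01,"dz":0.01,"rx":0,"ry":0,"rz":0.07,"jaw":0.33},{"dx":-0.116,"dy":-0.023,"dz":0.012,"rx":0,"ry":0,"rz":0.14,"jaw":0.33},{"dx":-0.155,"dy":-0.05,"dz":0.012,"rx":0,"ry":0,"rz":0.187,"jaw":0.33},{"dx":-0.19,"dy":-0.075,"dz":0.012,"rx":0,"ry":0,"rz":0.234,"jaw":0.33},{"dx":-0.212,"dy":-0.097,"dz":0.012,"rx":0,"ry":0,"rz":0.278,"jaw":0.33}]';python3 -m jog '[{"dx":-0.02,"dy":0,"dz":0,"rx":0,"ry":0,"rz":0,"jaw":0.33},{"dx":-0.02,"dy":0,"dz":0,"rx":0,"ry":0,"rz":0,"jaw":0.33}]'; python3 -c "
from h import *
plan(.490,.388,.14,-90)
crop(bot.read_camera('top'),'k3t.png',60,130,190,140,4)"
```

```text
t: 2.85
eef_pos: [0.4893, 0.3885, 0.1401]
tool_rot: [-0.002, 0.75, -0.662, 0.001]
wrist_force: [2.5, -2.2, -1.3]
opening: 0.332
t: 3.05
eef_pos: [0.4885, 0.3933, 0.1389]
tool_rot: [-0.001, 0.754, -0.657, 0.0]
wrist_force: [0.4, 0.1, -0.1]
opening: 0.329
t 3.0 pos [0.4885 0.3933 0.1389] deg -82.2 j6 2.02 | d [ 0.022 -0.003 -0.004] r [-0.001  0.001  0.043] F [ 0.4  0.1 -0.1] op 0.33
```

View pics/k3t.png

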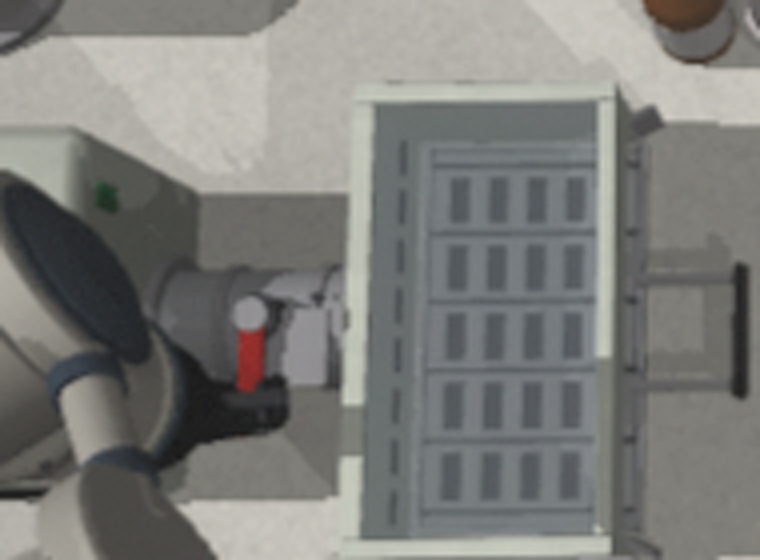

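```bash
for i in 1; do python3 -m jog '[{"dx":-0.02,"dy":0,"dz":0,"rx":0,"ry":0,"rz":0.03,"jaw":0.33},{"dx":-0.04,"dy":0,"dz":0,"rx":0,"ry":0,"rz":0.03,"jaw":0.33},{"dx":-0.04,"dy":0,"dz":0,"rx":0,"ry":0,"rz":0.03,"jaw":0.33}]'; done; python3 -c "
from h import *
plan(.490,.388,.14,-90)"
```

```text
t: 3.4
eef_pos: [0.4879, 0.3969, 0.1377]
tool_rot: [0.003, 0.721, -0.693, 0.003]
wrist_force: [9.4, -42.0, 13.8]
opening: 0.332
t 3.4 pos [0.4879 0.3969 0.1377] deg -87.7 j6 2.13 | d [ 0.036 -0.007 -0.009] r [-0.    -0.003  0.013] F [  9.4 -42.   13.8] op 0.33
```

```bash
python3 -m jog '[{"dx":0.025,"dy":0,"dz":0,"rx":0,"ry":0,"rz":0,"jaw":0.45},{"dx":0.025,"dy":0,"dz":0,"rx":0,"ry":0,"rz":0,"jaw":0.45},{"dx":0.025,"dy":0,"dz":-0.2,"rx":0,"ry":0,"rz":0,"jaw":0.45},{"dx":0.025,"dy":0,"dz":-0.4,"rx":0,"ry":0,"rz":0,"jaw":0.45},{"dx":0.025,"dy":0,"dz":-0.4,"rx":0,"ry":0,"rz":0,"jaw":0.45}]'; python3 -c "
from h import *
plan(.565,.085,.2,-90)"
```

```text
t: 3.9
eef_pos: [0.4893, 0.3979, 0.2443]
tool_rot: [-0.005, 0.721, -0.693, 0.001]
wrist_force: [0.2, 0.4, -0.3]
opening: 0.451
t 3.9 pos [0.4893 0.3979 0.2443] deg -87.8 j6 2.12 | d [ 1.264 -0.253  0.172] r [-0.003  0.002  0.012] F [ 0.2  0.4 -0.3] op 0.45
```

```bash
python3 -m jog '[{"dx":0.95,"dy":-0.253,"dz":0.1,"rx":0,"ry":0,"rz":0.0,"jaw":0.45},{"dx":0.95,"dy":-0.253,"dz":0.1,"rx":0,"ry":0,"rz":0.0,"jaw":0.45},{"dx":0.95,"dy":-0.253,"dz":0.1,"rx":0,"ry":0,"rz":0.0,"jaw":0.45},{"dx":0.95,"dy":-0.253,"dz":0.1,"rx":0,"ry":0,"rz":0.0,"jaw":0.45},{"dx":0.95,"dy":-0.253,"dz":0.1,"rx":0,"ry":0,"rz":0.0,"jaw":0.45}]'; python3 -c "
from h import *
plan(.565,.084,.12,-88.5)
crop(bot.read_camera('top'),'k4t.png',60,130,190,140,4)
crop(bot.read_camera('scene'),'k4s.png',250,60,160,140,4)"
```

```text
t: 4.4
eef_pos: [0.5591, 0.159, 0.2123]
tool_rot: [-0.001, 0.721, -0.693, 0.0]
wrist_force: [1.8, 0.5, -0.2]
opening: 0.45
t 4.4 pos [0.5591 0.159  0.2123] deg -87.8 j6 1.71 | d [ 0.301 -0.011  0.369] r [-0.     0.     0.004] F [ 1.8  0.5 -0.2] op 0.45
```

View pics/k4t.png

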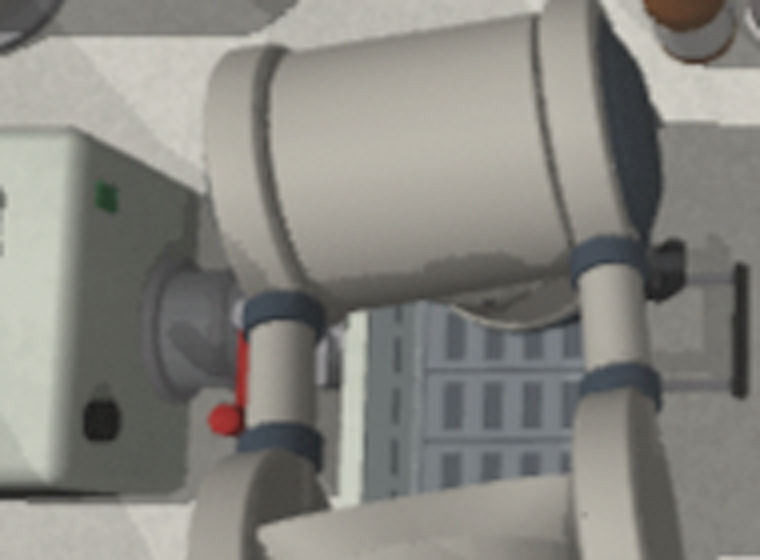

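View pics/k4s.png

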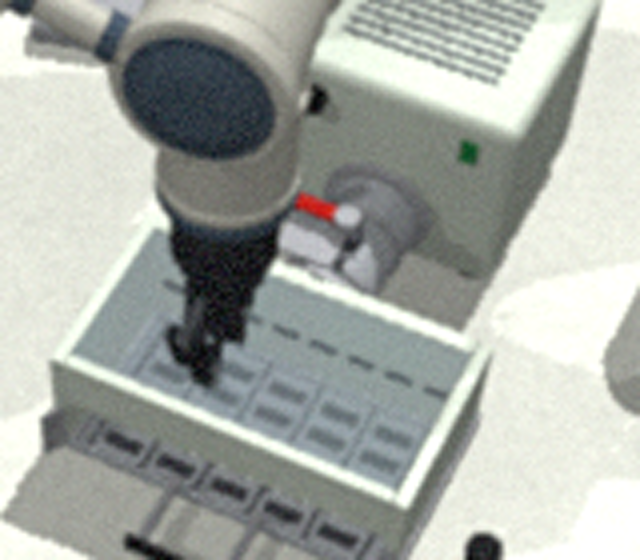

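```bash
python3 -m jog '[{"dx":0.301,"dy":-0.011,"dz":0.0,"rx":0,"ry":0,"rz":0.004,"jaw":0.5},{"dx":0.301,"dy":-0.011,"dz":0.0,"rx":0,"ry":0,"rz":0.004,"jaw":0.5},{"dx":0.301,"dy":-0.011,"dz":0.36,"rx":0,"ry":0,"rz":0.004,"jaw":0.5},{"dx":0.301,"dy":-0.011,"dz":0.36,"rx":0,"ry":0,"rz":0.004,"jaw":0.5},{"dx":0.301,"dy":-0.011,"dz":0.36,"rx":0,"ry":0,"rz":0.004,"jaw":0.5}]'; python3 -c "
from h import *
plan(.565,.0845,.008,-88.5)
crop(bot.read_camera('top'),'k5t.png',60,130,190,140,4)
crop(bot.read_camera('scene'),'k5s.png',250,60,160,140,4)
c=bot.read_camera('top')
print(onplane(c,(116,235),.167),onplane(c,(60+250/4,130+313/4),.14))"
```

```text
t: 5.0
eef_pos: [0.5614, 0.0858, 0.1183]
tool_rot: [0.002, 0.716, -0.698, -0.003]
wrist_force: [0.0, -0.2, -0.3]
opening: 0.501
t 5.0 pos [0.5614 0.0858 0.1183] deg -88.6 j6 1.59 | d [ 0.006 -0.017  0.441] r [ 0.002  0.    -0.   ] F [ 0.  -0.2 -0.3] op 0.50
[0.48721254 0.38714304 0.167     ] [0.55723394 0.38587985 0.14      ]
```

View pics/k5t.png

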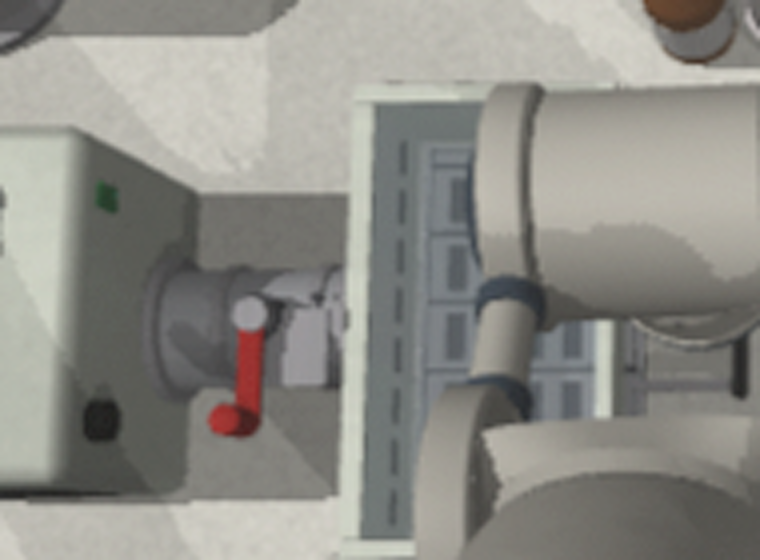

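View pics/k5s.png

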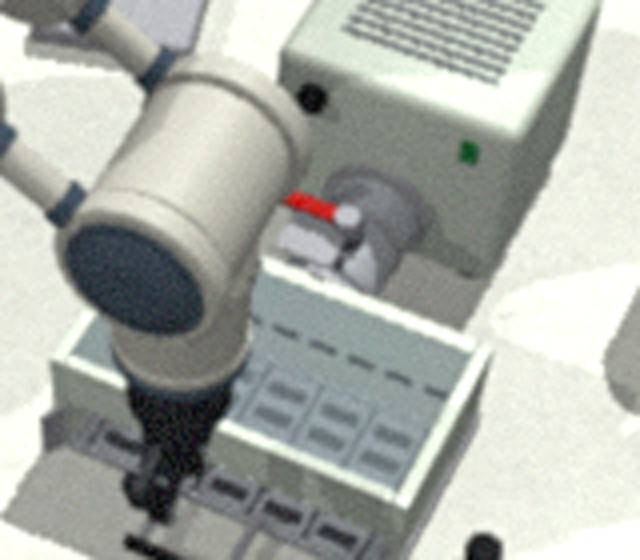

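```bash
python3 -m jog '[{"dx":0.006,"dy":-0.014,"dz":0.2,"rx":0,"ry":0,"rz":0,"jaw":0.5},{"dx":0.006,"dy":-0.014,"dz":0.35,"rx":0,"ry":0,"rz":0,"jaw":0.5},{"dx":0.006,"dy":-0.014,"dz":0.44,"rx":0,"ry":0,"rz":0,"jaw":0.5},{"dx":0.006,"dy":-0.014,"dz":0.44,"rx":0,"ry":0,"rz":0,"jaw":0.5}]'; python3 -c "
from h import *
plan(.565,.0845,.008,-88.5)
crop(bot.read_camera('scene'),'k6s.png',250,80,140,120,5)"
```

```text
t: 5.55
eef_pos: [0.5676, 0.0846, 0.0116]
tool_rot: [0.0, 0.716, -0.698, -0.0]
wrist_force: [0.1, 0.7, 0.4]
opening: 0.497
t 5.5 pos [0.5676 0.0846 0.0116] deg -88.6 j6 1.59 | d [0.    0.01  0.014] r [ 0.     0.    -0.001] F [0.1 0.7 0.4] op 0.50
```

View pics/k6s.png

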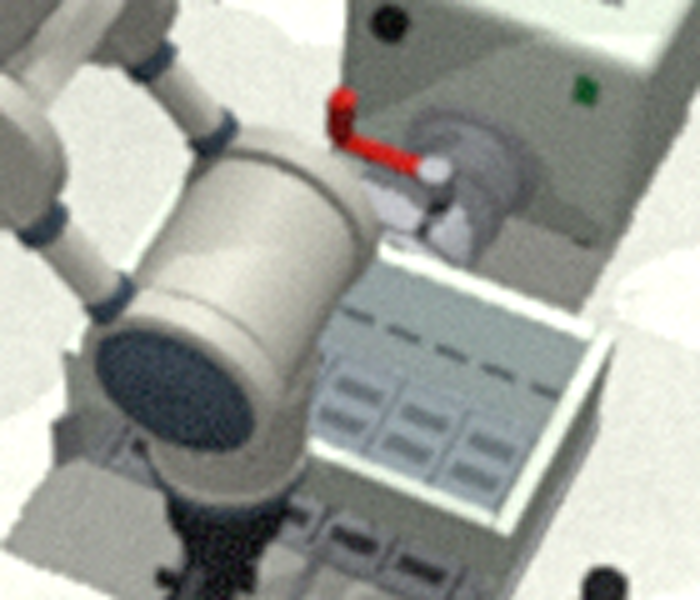

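Lever clearly across the duct. Close on the bar.

```bash
python3 -m jog '[{"dx":0,"dy":0.01,"dz":0.006,"rx":0,"ry":0,"rz":0,"jaw":0},{"dx":0,"dy":0.01,"dz":0.006,"rx":0,"ry":0,"rz":0,"jaw":0},{"dx":0,"dy":0.01,"dz":0.006,"rx":0,"ry":0,"rz":0,"jaw":0},{"dx":0,"dy":0.01,"dz":0.006,"rx":0,"ry":0,"rz":0,"jaw":0},{"dx":0,"dy":0.01,"dz":0.006,"rx":0,"ry":0,"rz":0,"jaw":0}]'; python3 -c "
from h import *
plan(.565,.0845-.168,.0095,-88.5)"
```

```text
t: 6.1
eef_pos: [0.566, 0.0842, 0.0117]
tool_rot: [-0.001, 0.715, -0.699, 0.001]
wrist_force: [1.4, 0.0, 5.5]
opening: 0.097
t 6.1 pos [0.566  0.0842 0.0117] deg -88.7 j6 1.59 | d [0.67  0.02  0.009] r [-0.001  0.    -0.001] F [1.4 0.  5.5] op 0.10
```

```bash
python3 -m jog '[{"dx":0.07,"dy":0,"dz":0,"rx":0,"ry":0,"rz":0,"jaw":0},{"dx":0.17,"dy":0,"dz":0,"rx":0,"ry":0,"rz":0,"jaw":0},{"dx":0.27,"dy":0,"dz":0,"rx":0,"ry":0,"rz":0,"jaw":0},{"dx":0.36,"dy":0,"dz":0,"rx":0,"ry":0,"rz":0,"jaw":0},{"dx":0.4,"dy":0,"dz":0,"rx":0,"ry":0,"rz":0,"jaw":0}]'; python3 -c "
from h import *
plan(.565,.0845-.168,.0095,-88.5)"
```

```text
t: 6.6
eef_pos: [0.5682, -0.0172, 0.0116]
tool_rot: [-0.001, 0.715, -0.699, 0.001]
wrist_force: [0.2, 6.0, 5.3]
opening: 0.101
t 6.6 pos [ 0.5682 -0.0172  0.0116] deg -88.7 j6 1.41 | d [0.265 0.019 0.008] r [-0.001  0.    -0.001] F [0.2 6.  5.3] op 0.10
```

```bash
python3 -m jog '[{"dx":0.1,"dy":0,"dz":0,"rx":0,"ry":0,"rz":0,"jaw":0},{"dx":0.2,"dy":0,"dz":0,"rx":0,"ry":0,"rz":0,"jaw":0},{"dx":0.265,"dy":0,"dz":0,"rx":0,"ry":0,"rz":0,"jaw":0},{"dx":0.265,"dy":0,"dz":0,"rx":0,"ry":0,"rz":0,"jaw":0},{"dx":0.265,"dy":0,"dz":0,"rx":0,"ry":0,"rz":0,"jaw":0}]'
python3 -m jog '[{"dx":0,"dy":0,"dz":0,"rx":0,"ry":0,"rz":0,"jaw":0.4},{"dx":0,"dy":0,"dz":0,"rx":0,"ry":0,"rz":0,"jaw":0.4},{"dx":0,"dy":0,"dz":-0.1,"rx":0,"ry":0,"rz":0,"jaw":0.4},{"dx":0,"dy":0,"dz":-0.3,"rx":0,"ry":0,"rz":0,"jaw":0.4},{"dx":0,"dy":0,"dz":-0.5,"rx":0,"ry":0,"rz":0,"jaw":0.4}]'
 python3 -c "
from h import *
plan(.446,-.191,.13,75)"
```

```text
t: 7.1
eef_pos: [0.5701, -0.0835, 0.0118]
tool_rot: [-0.0, 0.715, -0.699, 0.001]
wrist_force: [0.5, -5.3, 8.3]
opening: 0.095
t: 7.6
eef_pos: [0.5683, -0.0817, 0.1366]
tool_rot: [0.001, 0.716, -0.699, -0.001]
wrist_force: [0.8, -0.1, 1.1]
opening: 0.402
t 7.6 pos [ 0.5683 -0.0817  0.1366] deg -88.6 j6 1.30 | d [0.425 0.499 0.027] r [-0.     0.001 -0.909] F [ 0.8 -0.1  1.1] op 0.40
```

```bash
python3 -m jog '[{"dx":0,"dy":0,"dz":-0.4,"rx":0,"ry":0,"rz":0,"jaw":0.5},{"dx":0,"dy":0.4,"dz":-0.4,"rx":0,"ry":0,"rz":0,"jaw":0.5},{"dx":0,"dy":0.4,"dz":-0.4,"rx":0,"ry":0,"rz":0,"jaw":0.5},{"dx":0,"dy":0.4,"dz":-0.4,"rx":0,"ry":0,"rz":0,"jaw":0.5}]'
 python3 -c "
from h import *
crop(bot.read_camera('top'),'a1t.png',140,100,310,220,2.5)
crop(bot.read_camera('scene'),'a1s.png',130,100,230,280,2.5)"
```

```text
t: 8.0
eef_pos: [0.4657, -0.0839, 0.2376]
tool_rot: [-0.0, 0.715, -0.699, 0.0]
wrist_force: [-0.8, 0.7, -0.9]
opening: 0.496
```

View pics/a1t.png

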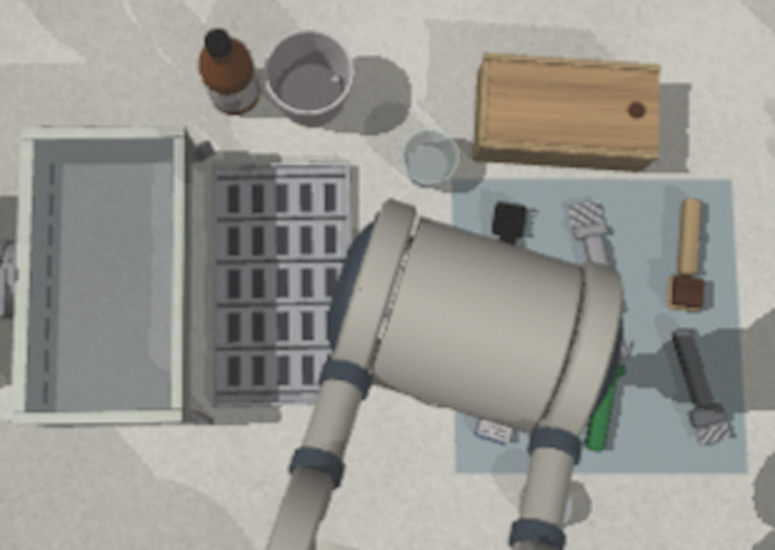

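View pics/a1s.png

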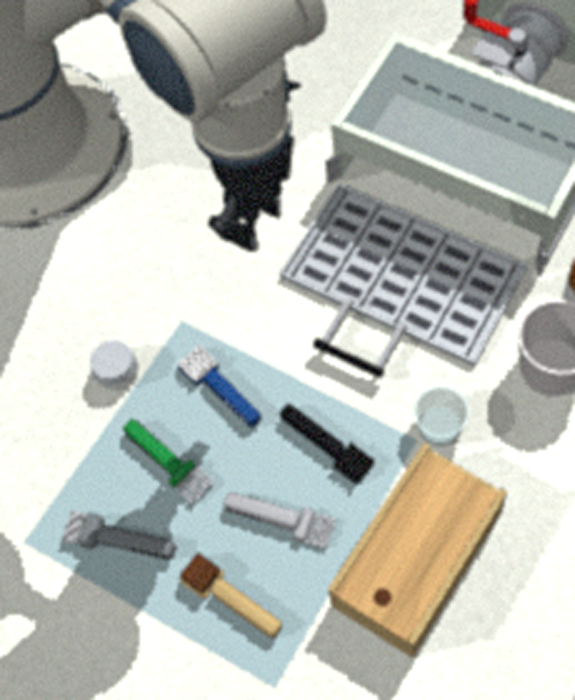

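```bash
python3 -c "
from h import *
s=bot.read_camera('scene')
S=lambda x,y:(130+x/2.5,100+y/2.5)
for p in [(345,187),(283,277),(473,365),(525,268)]: print('tray',onplane(s,S(*p),.012)[:2])
for k,(a,b) in dict(sil=((362,463),(287,411)),flea=((332,530),(226,500)),pin=((205,490),(127,428)),rake=((68,530),(172,550)),sli=((185,360),(255,416))).items():
    a=onplane(s,S(*a),.02)[:2];b=onplane(s,S(*b),.02)[:2]
    print(k,(a+b)/2,np.linalg.norm(a-b),np.degrees(np.arctan2(*(a-b)[::-1])))
plan(.592,-.188,.12,-99)"
```

```text
tray [0.43881223 0.14104074]
tray [ 0.43768297 -0.01851517]
tray [ 0.70856186 -0.01417242]
tray [0.70536856 0.1420524 ]
sil [ 0.59673149 -0.186908  ] 0.11256485844321462 -7.56744764973519
flea [ 0.59925665 -0.29536401] 0.12855055070430335 12.412020036383863
pin [ 0.44643217 -0.30017018] 0.12591687201201873 -9.522364443289582
rake [ 0.45574076 -0.40719744] 0.12329010361586397 -162.34748667146823
sli [ 0.45300524 -0.19221797] 0.1172493120037734 168.96316828408908
t 8.2 pos [ 0.4693 -0.0844  0.236 ] deg -88.7 j6 1.24 | d [ 0.425 -0.48   0.465] r [-0.    -0.     0.057] F [ 0.5  0.1 -1.2] op 0.50
```

```bash
python3 -m jog '[{"dx":0.2,"dy":-0.24,"dz":0,"rx":0,"ry":0,"rz":0.03,"jaw":0.5},{"dx":0.425,"dy":-0.485,"dz":0.2,"rx":0,"ry":0,"rz":0.057,"jaw":0.5},{"dx":0.425,"dy":-0.485,"dz":0.465,"rx":0,"ry":0,"rz":0.057,"jaw":0.5},{"dx":0.425,"dy":-0.485,"dz":0.6,"rx":0,"ry":0,"rz":0.057,"jaw":0.5},{"dx":0.425,"dy":-0.485,"dz":0.6,"rx":0,"ry":0,"rz":0.057,"jaw":0.5}]'
 python3 -c "
from h import *
plan(.594,-.188,.008,-99)
crop(bot.read_camera('scene'),'b1s.png',180,200,140,120,5)"
```

```text
t: 8.65
eef_pos: [0.5942, -0.1884, 0.0819]
tool_rot: [-0.0, -0.65, 0.76, 0.0]
wrist_force: [0.8, -0.3, 1.1]
opening: 0.502
t 8.7 pos [ 0.5942 -0.1884  0.0819] deg -98.9 j6 1.32 | d [-0.001  0.001  0.295] r [0.    0.    0.001] F [ 0.8 -0.3  1.1] op 0.50
```

View pics/b1s.png

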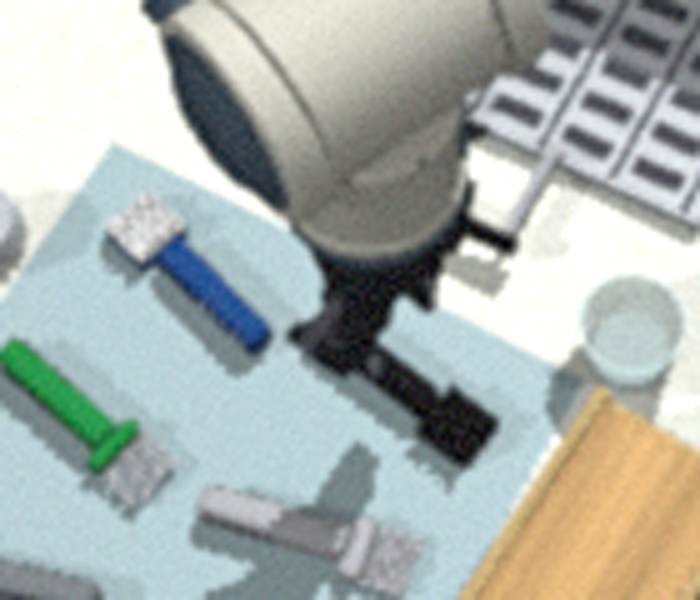

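```bash
python3 -m jog '[{"dx":0,"dy":0,"dz":0.18,"rx":0,"ry":0,"rz":0,"jaw":0.5},{"dx":0,"dy":0,"dz":0.295,"rx":0,"ry":0,"rz":0,"jaw":0.5},{"dx":0,"dy":0,"dz":0.295,"rx":0,"ry":0,"rz":0,"jaw":0.5},{"dx":0,"dy":0,"dz":0.295,"rx":0,"ry":0,"rz":0,"jaw":0.2},{"dx":0,"dy":0,"dz":0.295,"rx":0,"ry":0,"rz":0,"jaw":0}]'
python3 -m jog '[{"dx":0,"dy":0,"dz":0,"rx":0,"ry":0,"rz":0,"jaw":0},{"dx":0,"dy":0,"dz":0,"rx":0,"ry":0,"rz":0,"jaw":0},{"dx":0,"dy":0,"dz":0,"rx":0,"ry":0,"rz":0,"jaw":0}]'
python3 -m jog '[{"dx":0,"dy":0,"dz":-0.1,"rx":0,"ry":0,"rz":0,"jaw":0},{"dx":0,"dy":0,"dz":-0.25,"rx":0,"ry":0,"rz":0,"jaw":0},{"dx":0,"dy":0,"dz":-0.4,"rx":0,"ry":0,"rz":0,"jaw":0},{"dx":0,"dy":0,"dz":-0.4,"rx":0,"ry":0,"rz":0,"jaw":0},{"dx":0,"dy":0,"dz":-0.4,"rx":0,"ry":0,"rz":0,"jaw":0}]'
 python3 -c "
from h import *
plan(.568+.1,.064,.1,1.2)
crop(bot.read_camera('scene'),'b2s.png',180,180,160,140,4)"
```

```text
t: 9.2
eef_pos: [0.594, -0.188, 0.0132]
tool_rot: [0.0, -0.65, 0.76, -0.001]
wrist_force: [1.2, -0.1, -0.9]
opening: 0.212
t: 9.5
eef_pos: [0.5935, -0.188, 0.013]
tool_rot: [0.0, -0.65, 0.76, -0.001]
wrist_force: [-0.5, 1.1, 8.8]
opening: 0.213
t: 10.0
eef_pos: [0.5932, -0.1879, 0.1128]
tool_rot: [0.0, -0.65, 0.76, -0.001]
wrist_force: [-0.2, -0.2, -2.5]
opening: 0.214
t 10.0 pos [ 0.5932 -0.1879  0.1128] deg -98.9 j6 1.32 | d [-1.042 -0.14   0.051] r [-0.    -0.001 -0.556] F [-0.2 -0.2 -2.5] op 0.21
```

View pics/b2s.png

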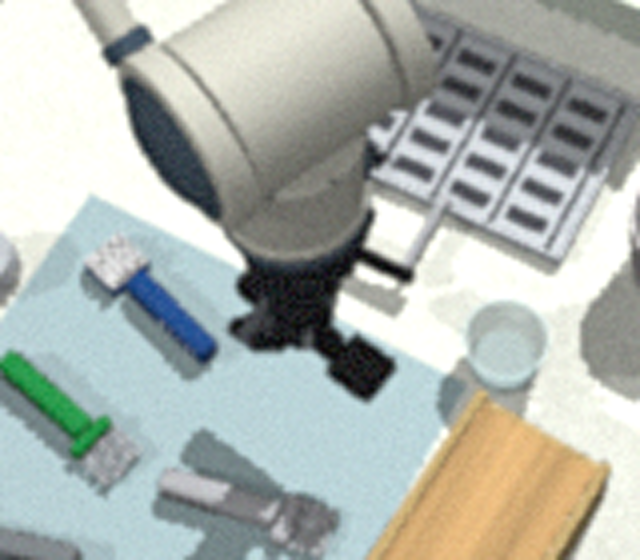

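```bash
python3 -m jog '[{"dx":-0.1,"dy":0,"dz":-0.1,"rx":0,"ry":0,"rz":-0.23,"jaw":0},{"dx":-0.2,"dy":0,"dz":-0.1,"rx":0,"ry":0,"rz":-0.23,"jaw":0},{"dx":-0.3,"dy":0,"dz":-0.1,"rx":0,"ry":0,"rz":-0.23,"jaw":0},{"dx":-0.4,"dy":0,"dz":-0.1,"rx":0,"ry":0,"rz":-0.23,"jaw":0},{"dx":-0.4,"dy":0,"dz":-0.1,"rx":0,"ry":0,"rz":-0.23,"jaw":0}]'
 python3 -c "
from h import *
plan(.668,.066,.13,1.3)"
```

```text
t: 10.55
eef_pos: [0.6076, -0.086, 0.1352]
tool_rot: [0.0, 0.879, -0.477, -0.001]
wrist_force: [0.5, -0.8, -1.1]
opening: 0.213
t 10.6 pos [ 0.6076 -0.086   0.1352] deg -57.0 j6 0.76 | d [-0.379 -0.534  0.021] r [ 0.     0.001 -0.324] F [ 0.5 -0.8 -1.1] op 0.21
```

```bash
python3 -m jog '[{"dx":-0.1,"dy":-0.1,"dz":0,"rx":0,"ry":0,"rz":-0.24,"jaw":0},{"dx":-0.19,"dy":-0.2,"dz":0,"rx":0,"ry":0,"rz":-0.24,"jaw":0},{"dx":-0.28,"dy":-0.34,"dz":0,"rx":0,"ry":0,"rz":-0.24,"jaw":0},{"dx":-0.35,"dy":-0.44,"dz":0,"rx":0,"ry":0,"rz":-0.24,"jaw":0},{"dx":-0.38,"dy":-0.534,"dz":0,"rx":0,"ry":0,"rz":-0.24,"jaw":0}]'
python3 -m jog '[{"dx":0,"dy":0,"dz":0,"rx":0,"ry":0,"rz":-0.084,"jaw":0},{"dx":0,"dy":0,"dz":0,"rx":0,"ry":0,"rz":-0.084,"jaw":0}]'
 python3 -c "
from h import *
plan(.668,.066,.05,1.3)"
```

```text
t: 11.05
eef_pos: [0.669, 0.0652, 0.135]
tool_rot: [0.0, 0.992, -0.123, -0.002]
wrist_force: [1.4, -1.8, -0.7]
opening: 0.209
t: 11.25
eef_pos: [0.6692, 0.0637, 0.1347]
tool_rot: [0.0, 1.0, 0.009, -0.001]
wrist_force: [-0.1, -0.5, -0.7]
opening: 0.21
t 11.2 pos [0.6692 0.0637 0.1347] deg 1.0 j6 -0.01 | d [-0.004 -0.009  0.339] r [ 0.     0.001 -0.002] F [-0.1 -0.5 -0.7] op 0.21
```

```bash
python3 -m jog '[{"dx":-0.004,"dy":-0.008,"dz":0.2,"rx":0,"ry":0,"rz":0,"jaw":0},{"dx":-0.004,"dy":-0.008,"dz":0.395,"rx":0,"ry":0,"rz":0,"jaw":0},{"dx":-0.004,"dy":-0.008,"dz":0.395,"rx":0,"ry":0,"rz":0,"jaw":0},{"dx":-0.004,"dy":-0.008,"dz":0.395,"rx":0,"ry":0,"rz":0,"jaw":0}]'
 python3 -c "
from h import *
plan(.668,.066,.017,1.3)
crop(bot.read_camera('scene'),'b3s.png',230,120,150,140,4)
crop(bot.read_camera('top'),'b3t.png',170,120,150,140,4)"
```

```text
t: 11.65
eef_pos: [0.6681, 0.0648, 0.0374]
tool_rot: [-0.0, 1.0, 0.005, -0.001]
wrist_force: [0.4, -0.3, -0.2]
opening: 0.211
t 11.7 pos [0.6681 0.0648 0.0374] deg 0.6 j6 -0.00 | d [-0.    -0.005  0.082] r [-0.     0.001 -0.004] F [ 0.4 -0.3 -0.2] op 0.21
```

View pics/b3s.png

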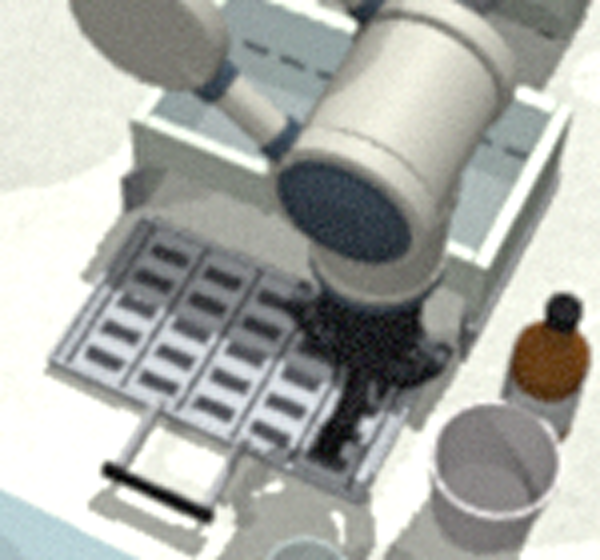

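View pics/b3t.png

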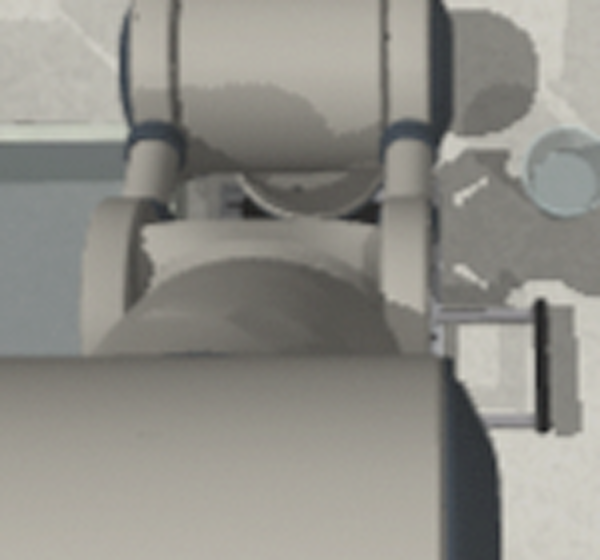

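```bash
cat >> h.py <<'E'
def overlay(c,tc,yaw,name,x0,y0,w,h,k):
    "draw rib lines predicted for tray centre tc, yaw of dryer x from world y (rad ccw)"
    im=cv2.convertScaleAbs(c["pixels"][y0:y0+h,x0:x0+w,::-1],alpha=1.3)
    im=cv2.resize(im,None,fx=k,fy=k,interpolation=cv2.INTER_CUBIC)
    ex=np.array([-np.sin(yaw),np.cos(yaw)]);ey=np.array([-np.cos(yaw),-np.sin(yaw)])
    for y in (-.125,-.075,-.025,.025,.075,.125):
        pts=[proj(c,[*(np.array(tc)+ex*x+ey*y),.008]) for x in (-.08,.08)]
        q=[tuple(int(v) for v in ((p-[x0,y0]+.5)*k)) for p in pts]
        cv2.line(im,q[0],q[1],(0,0,255),1)
    cv2.imwrite("pics/"+name,im)
E
python3 -c "
from h import *
overlay(bot.read_camera('scene'),(.568,.0645),.022,'o1.png',230,120,150,140,5)"
```

```text
(no output)
```

View pics/o1.png

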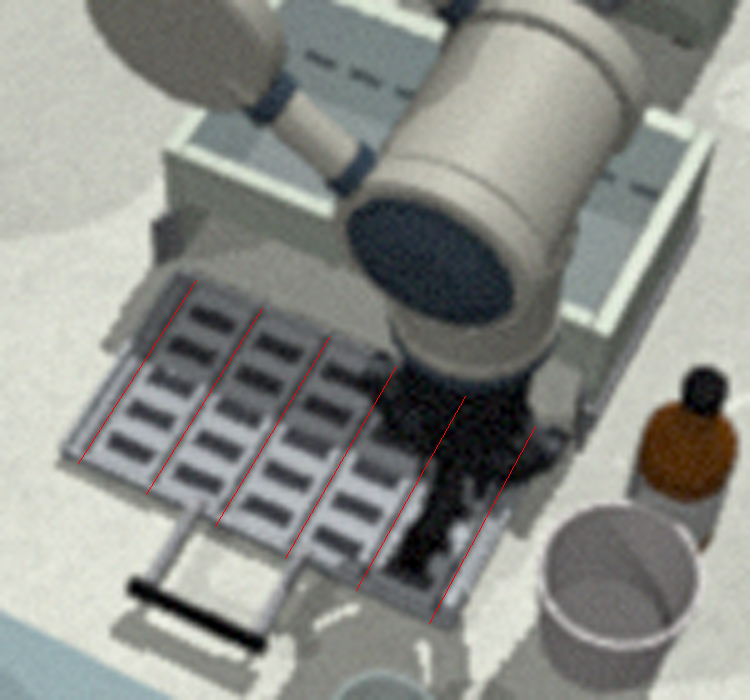

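```bash
python3 -c "
from h import *
s=bot.read_camera('scene')
for z in (.025,.047):
  for dx in (-.01,.01): print(z,dx,(proj(s,[.6695+dx,.0,z])-[230,120]+.5)*5)
print((proj(s,[.668,.05,.047])-[230,120]+.5)*5)
crop(s,'b4.png',295,205,40,40,15)"
```

```text
0.025 -0.01 [389.0737618 571.0874816]
0.025 0.01 [417.86637077 584.83172335]
0.047 -0.01 [390.38747176 554.54756587]
0.047 0.01 [419.55155415 568.41255797]
[439.53163731 497.57446838]
```

View pics/b4.png

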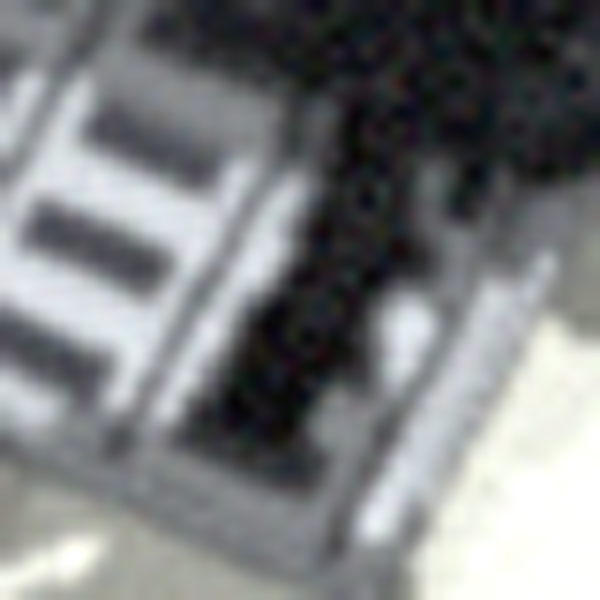

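```bash
python3 -m jog '[{"dx":0,"dy":-0.004,"dz":0.04,"rx":0,"ry":0,"rz":-0.003,"jaw":0},{"dx":0,"dy":-0.004,"dz":0.08,"rx":0,"ry":0,"rz":-0.003,"jaw":0},{"dx":0,"dy":-0.004,"dz":0.08,"rx":0,"ry":0,"rz":-0.003,"jaw":0}]'
 python3 -c "
from h import *
plan(.668,.066,.015,1.3)"
```

```text
t: 12.15
eef_pos: [0.6688, 0.0659, 0.0173]
tool_rot: [0.0, 1.0, 0.01, 0.0]
wrist_force: [0.1, -1.2, -0.6]
opening: 0.212
t 12.2 pos [0.6688 0.0659 0.0173] deg 1.1 j6 -0.01 | d [-0.003 -0.     0.009] r [ 0.    -0.    -0.001] F [ 0.1 -1.2 -0.6] op 0.21
```

```bash
python3 -m jog '[{"dx":0,"dy":0,"dz":0.008,"rx":0,"ry":0,"rz":0,"jaw":0},{"dx":0,"dy":0,"dz":0.008,"rx":0,"ry":0,"rz":0,"jaw":0.37},{"dx":0,"dy":0,"dz":0.008,"rx":0,"ry":0,"rz":0,"jaw":0.37},{"dx":0,"dy":0,"dz":-0.1,"rx":0,"ry":0,"rz":0,"jaw":0.37},{"dx":0,"dy":0,"dz":-0.3,"rx":0,"ry":0,"rz":0,"jaw":0.37}]'
python3 -m jog '[{"dx":0,"dy":0,"dz":-0.2,"rx":0,"ry":0,"rz":0,"jaw":0.5},{"dx":0,"dy":0.2,"dz":-0.2,"rx":0,"ry":0,"rz":0.05,"jaw":0.5},{"dx":0,"dy":0.4,"dz":-0.2,"rx":0,"ry":0,"rz":0.1,"jaw":0.5},{"dx":0,"dy":0.6,"dz":-0.2,"rx":0,"ry":0,"rz":0.15,"jaw":0.5},{"dx":0,"dy":0.8,"dz":-0.2,"rx":0,"ry":0,"rz":0.22,"jaw":0.5}]'
 python3 -c "
from h import *
s=bot.read_camera('scene')
overlay(s,(.568,.0645),.022,'o2.png',180,120,200,180,4)
crop(s,'c1.png',130,210,160,160,4)
plan(.596,-.2955,.13,-78.5)"
```

```text
t: 12.65
eef_pos: [0.6664, 0.0658, 0.0902]
tool_rot: [0.0, 1.0, 0.01, -0.004]
wrist_force: [0.8, 0.2, 0.1]
opening: 0.369
t: 13.15
eef_pos: [0.6724, -0.1359, 0.1428]
tool_rot: [0.0, 0.957, -0.289, -0.0]
wrist_force: [0.8, -0.1, 1.2]
opening: 0.5
t 13.2 pos [ 0.6725 -0.1437  0.1428] deg -34.4 j6 0.31 | d [0.09  0.674 0.053] r [ 0.    -0.001  0.245] F [-1.8 -8.9 -0.4] op 0.50
```

View pics/o2.png

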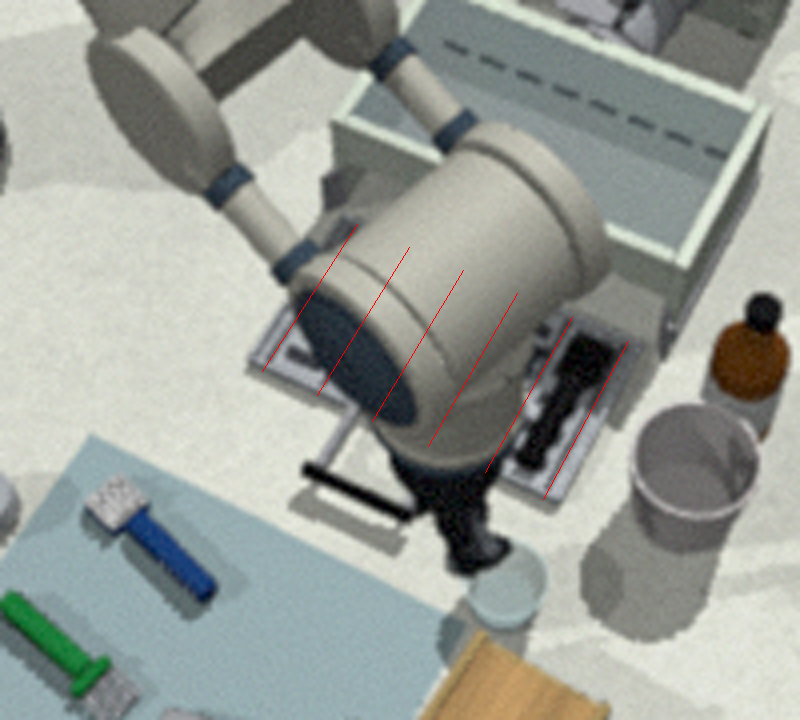

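View pics/c1.png

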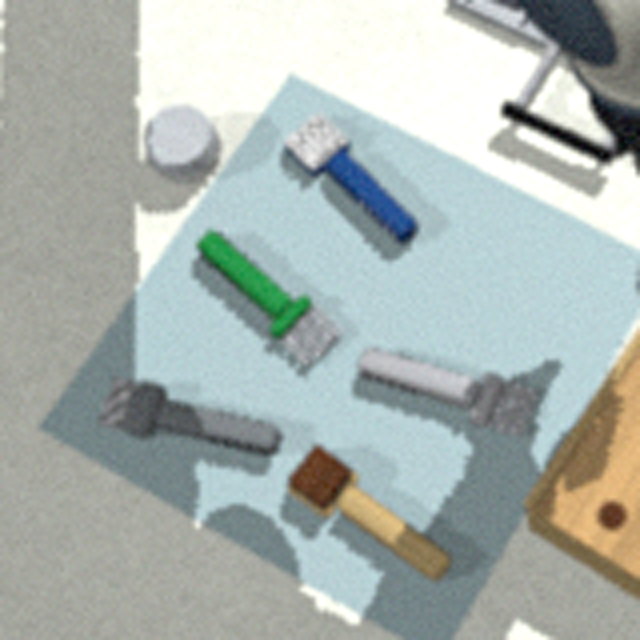

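```bash
python3 -m jog '[{"dx":0.03,"dy":0.22,"dz":0,"rx":0,"ry":0,"rz":0.245,"jaw":0.5},{"dx":0.06,"dy":0.44,"dz":0,"rx":0,"ry":0,"rz":0.245,"jaw":0.5},{"dx":0.094,"dy":0.674,"dz":0.05,"rx":0,"ry":0,"rz":0.245,"jaw":0.5},{"dx":0.094,"dy":0.674,"dz":0.15,"rx":0,"ry":0,"rz":0.245,"jaw":0.5},{"dx":0.094,"dy":0.674,"dz":0.2,"rx":0,"ry":0,"rz":0.245,"jaw":0.5}]'
 python3 -c "
from h import *
crop(bot.read_camera('scene'),'c2.png',180,250,120,100,6)
plan(.597,-.2955,.011,-78.5)"
```

```text
t: 13.7
eef_pos: [0.5976, -0.2906, 0.0908]
tool_rot: [0.0, 0.784, -0.621, -0.001]
wrist_force: [0.1, -0.1, -0.6]
opening: 0.499
t 13.8 pos [ 0.5976 -0.2887  0.0893] deg -77.3 j6 0.81 | d [0.027 0.007 0.313] r [0.001 0.001 0.007] F [-0.4  0.7 -2.9] op 0.50
```

View pics/c2.png

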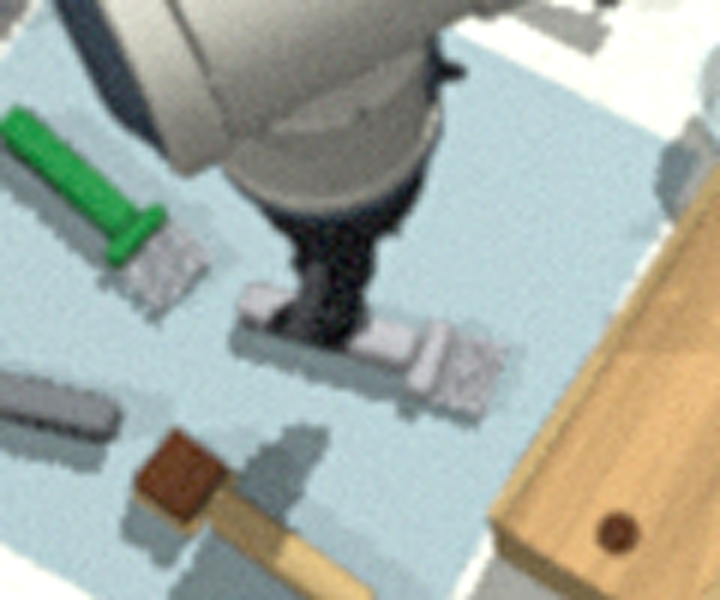

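```bash
python3 -m jog '[{"dx":0.012,"dy":0.003,"dz":0.15,"rx":0,"ry":0,"rz":0,"jaw":0.5},{"dx":0.012,"dy":0.003,"dz":0.29,"rx":0,"ry":0,"rz":0,"jaw":0.5},{"dx":0.012,"dy":0.003,"dz":0.29,"rx":0,"ry":0,"rz":0,"jaw":0.5},{"dx":0.012,"dy":0.003,"dz":0.29,"rx":0,"ry":0,"rz":0,"jaw":0.2},{"dx":0.012,"dy":0.003,"dz":0.29,"rx":0,"ry":0,"rz":0,"jaw":0}]'
python3 -m jog '[{"dx":0,"dy":0,"dz":0,"rx":0,"ry":0,"rz":0,"jaw":0},{"dx":0,"dy":0,"dz":0,"rx":0,"ry":0,"rz":0,"jaw":0},{"dx":0,"dy":0,"dz":0,"rx":0,"ry":0,"rz":0,"jaw":0}]'
python3 -m jog '[{"dx":0,"dy":0,"dz":-0.1,"rx":0,"ry":0,"rz":0,"jaw":0},{"dx":0,"dy":0,"dz":-0.25,"rx":0,"ry":0,"rz":0,"jaw":0},{"dx":0,"dy":0,"dz":-0.4,"rx":0,"ry":0,"rz":0,"jaw":0},{"dx":0,"dy":0,"dz":-0.48,"rx":0,"ry":0,"rz":0,"jaw":0},{"dx":0,"dy":0,"dz":-0.48,"rx":0,"ry":0,"rz":0,"jaw":0}]'
 python3 -c "
from h import *
plan(.568+.05,.065,.13,1.3)
crop(bot.read_camera('scene'),'c3.png',180,220,120,100,6)"
```

```text
t: 14.25
eef_pos: [0.6012, -0.2913, 0.0226]
tool_rot: [-0.0, 0.787, -0.617, 0.001]
wrist_force: [0.6, 1.0, 0.2]
opening: 0.169
t: 14.55
eef_pos: [0.6008, -0.2913, 0.0221]
tool_rot: [-0.0, 0.787, -0.617, 0.001]
wrist_force: [-0.2, 1.5, 9.5]
opening: -0.002
t: 15.05
eef_pos: [0.6016, -0.2919, 0.1447]
tool_rot: [-0.0, 0.787, -0.617, 0.003]
wrist_force: [0.1, -1.0, -0.0]
opening: -0.005
t 15.1 pos [ 0.6016 -0.2919  0.1447] deg -76.2 j6 0.79 | d [-1.371 -0.404  0.055] r [-0.    -0.002 -0.431] F [ 0.1 -1.  -0. ] op -0.00
```

View pics/c3.png

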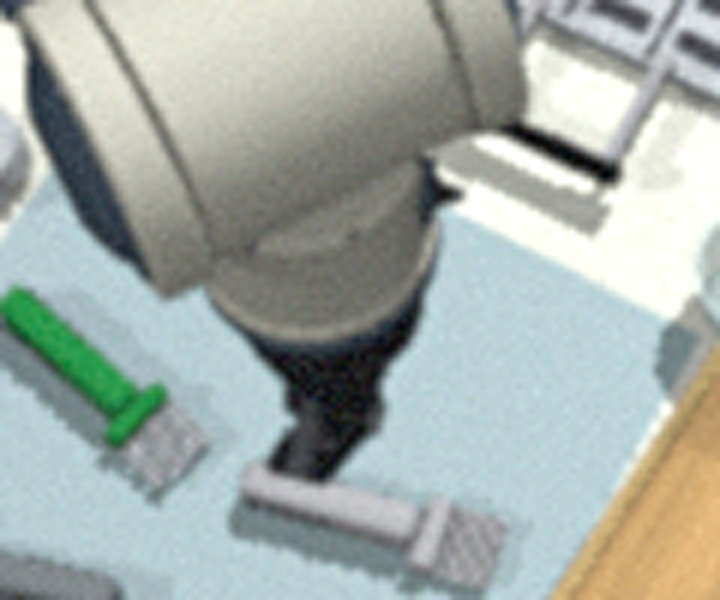

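```bash
python3 -m jog '[{"dx":0,"dy":0,"dz":0.2,"rx":0,"ry":0,"rz":0.013,"jaw":0.5},{"dx":0,"dy":0,"dz":0.2,"rx":0,"ry":0,"rz":0.013,"jaw":0.5},{"dx":0,"dy":0,"dz":0.2,"rx":0,"ry":0,"rz":0.013,"jaw":0.5},{"dx":0,"dy":0,"dz":0.2,"rx":0,"ry":0,"rz":0.013,"jaw":0.5},{"dx":0,"dy":0,"dz":0.2,"rx":0,"ry":0,"rz":0.013,"jaw":0.5}]'
 python3 -c "
from h import *
plan(.597,-.2955,.011,-78.5)
s=bot.read_camera('scene')
crop(s,'c4.png',180,240,120,100,6)
plan(.597,-.2955,.011,-78.5)
S=lambda x,y:(180+x/6,240+y/6)
"
```

```text
t: 15.6
eef_pos: [0.6007, -0.2914, 0.0921]
tool_rot: [-0.0, 0.774, -0.633, 0.001]
wrist_force: [-0.4, 0.5, 0.7]
opening: 0.499
t 15.6 pos [ 0.6007 -0.2914  0.0921] deg -78.5 j6 0.83 | d [0.013 0.018 0.324] r [-0. -0. -0.] F [-0.4  0.5  0.7] op 0.50
t 15.7 pos [ 0.6006 -0.2913  0.0919] deg -78.5 j6 0.83 | d [0.013 0.018 0.324] r [-0. -0. -0.] F [0.1 0.5 0. ] op 0.50
```

View pics/c4.png

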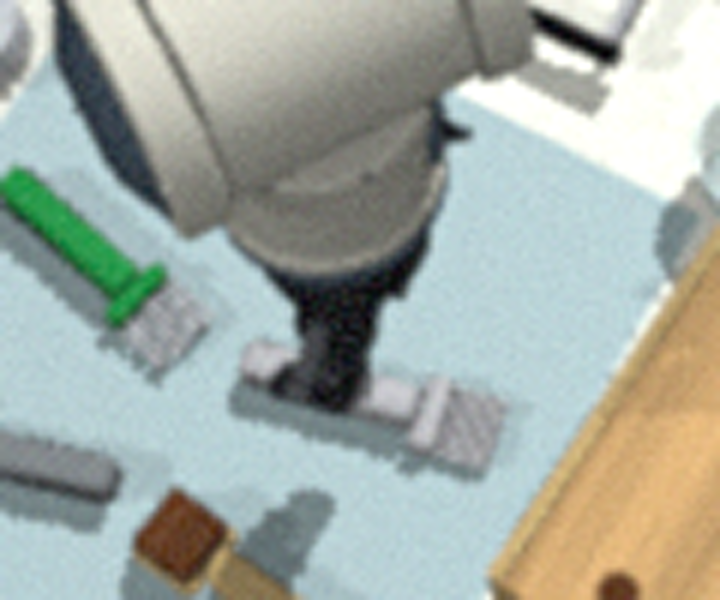

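Comb handle end (245,360), unmoved. Descend with the right depth.

```bash
python3 -m jog '[{"dx":0.01,"dy":0.012,"dz":0.18,"rx":0,"ry":0,"rz":0,"jaw":0.5},{"dx":0.01,"dy":0.012,"dz":0.325,"rx":0,"ry":0,"rz":0,"jaw":0.5},{"dx":0.01,"dy":0.012,"dz":0.325,"rx":0,"ry":0,"rz":0,"jaw":0.5},{"dx":0.01,"dy":0.012,"dz":0.325,"rx":0,"ry":0,"rz":0,"jaw":0.5}]'
python3 -m jog '[{"dx":0,"dy":0,"dz":0,"rx":0,"ry":0,"rz":0,"jaw":0.3},{"dx":0,"dy":0,"dz":0,"rx":0,"ry":0,"rz":0,"jaw":0},{"dx":0,"dy":0,"dz":0,"rx":0,"ry":0,"rz":0,"jaw":0},{"dx":0,"dy":0,"dz":0,"rx":0,"ry":0,"rz":0,"jaw":0},{"dx":0,"dy":0,"dz":0,"rx":0,"ry":0,"rz":0,"jaw":0}]'
```

```text
t: 16.05
eef_pos: [0.5979, -0.2942, 0.0103]
tool_rot: [-0.0, 0.774, -0.633, 0.0]
wrist_force: [0.9, -0.3, 1.3]
opening: 0.499
t: 16.55
eef_pos: [0.5988, -0.2948, 0.0119]
tool_rot: [-0.0, 0.774, -0.633, 0.002]
wrist_force: [-1.5, -0.6, 10.0]
opening: 0.211
```

```bash
python3 -m jog '[{"dx":0,"dy":0,"dz":-0.1,"rx":0,"ry":0,"rz":0,"jaw":0},{"dx":0,"dy":0,"dz":-0.25,"rx":0,"ry":0,"rz":0,"jaw":0},{"dx":-0.1,"dy":0,"dz":-0.4,"rx":0,"ry":0,"rz":0,"jaw":0},{"dx":-0.25,"dy":0,"dz":-0.48,"rx":0,"ry":0,"rz":-0.04,"jaw":0},{"dx":-0.4,"dy":0,"dz":-0.48,"rx":0,"ry":0,"rz":-0.08,"jaw":0}]'
 python3 -c "
from h import *
plan(.568+.05,.065,.13,1.3)"
```

```text
t: 17.05
eef_pos: [0.5794, -0.1961, 0.134]
tool_rot: [-0.001, 0.848, -0.529, 0.004]
wrist_force: [0.1, 0.7, -2.2]
opening: 0.21
t 17.1 pos [ 0.5794 -0.1961  0.134 ] deg -63.9 j6 0.69 | d [-0.87  -0.598  0.014] r [-0.    -0.003 -0.362] F [ 0.1  0.7 -2.2] op 0.21
```

```bash
python3 -m jog '[{"dx":-0.15,"dy":-0.1,"dz":0,"rx":0,"ry":0,"rz":-0.22,"jaw":0},{"dx":-0.3,"dy":-0.2,"dz":0,"rx":0,"ry":0,"rz":-0.22,"jaw":0},{"dx":-0.45,"dy":-0.3,"dz":0,"rx":0,"ry":0,"rz":-0.22,"jaw":0},{"dx":-0.6,"dy":-0.4,"dz":0,"rx":0,"ry":0,"rz":-0.22,"jaw":0},{"dx":-0.7,"dy":-0.48,"dz":0,"rx":0,"ry":0,"rz":-0.22,"jaw":0}]'
 python3 -c "
from h import *
plan(.568+.05,.065,.13,1.3)"
```

```text
t: 17.55
eef_pos: [0.6097, 0.0166, 0.131]
tool_rot: [-0.0, 0.978, -0.209, 0.001]
wrist_force: [-0.0, -0.7, -1.5]
opening: 0.212
t 17.6 pos [0.6097 0.0166 0.131 ] deg -24.1 j6 0.35 | d [-0.049 -0.19   0.004] r [-0.    -0.001 -0.141] F [-0.  -0.7 -1.5] op 0.21
```

```bash
python3 -m jog '[{"dx":-0.045,"dy":-0.18,"dz":0,"rx":0,"ry":0,"rz":-0.141,"jaw":0},{"dx":-0.045,"dy":-0.18,"dz":0,"rx":0,"ry":0,"rz":-0.141,"jaw":0},{"dx":-0.045,"dy":-0.18,"dz":0.1,"rx":0,"ry":0,"rz":-0.141,"jaw":0},{"dx":-0.045,"dy":-0.18,"dz":0.25,"rx":0,"ry":0,"rz":-0.141,"jaw":0},{"dx":-0.045,"dy":-0.18,"dz":0.25,"rx":0,"ry":0,"rz":-0.141,"jaw":0}]'
python3 -m jog '[{"dx":0,"dy":0,"dz":0,"rx":0,"ry":0,"rz":0,"jaw":0}]'
 python3 -c "
from h import *
plan(.568+.05,.0655,.017,1.3)"
```

```text
t: 18.05
eef_pos: [0.6158, 0.0596, 0.0645]
tool_rot: [-0.0, 1.0, 0.007, -0.002]
wrist_force: [-0.3, -1.0, -0.4]
opening: 0.21
t: 18.15
eef_pos: [0.6181, 0.0594, 0.068]
tool_rot: [0.0, 1.0, 0.007, 0.0]
wrist_force: [1.2, -0.0, -0.6]
opening: 0.212
t 18.1 pos [0.6181 0.0594 0.068 ] deg 0.8 j6 -0.01 | d [-0.    -0.024  0.204] r [ 0.    -0.    -0.003] F [ 1.2 -0.  -0.6] op 0.21
```

```bash
python3 -m jog '[{"dx":0,"dy":-0.022,"dz":0.1,"rx":0,"ry":0,"rz":-0.003,"jaw":0},{"dx":0,"dy":-0.022,"dz":0.15,"rx":0,"ry":0,"rz":-0.003,"jaw":0},{"dx":0,"dy":-0.022,"dz":0.202,"rx":0,"ry":0,"rz":-0.003,"jaw":0},{"dx":0,"dy":-0.022,"dz":0.202,"rx":0,"ry":0,"rz":-0.003,"jaw":0},{"dx":0,"dy":-0.022,"dz":0.202,"rx":0,"ry":0,"rz":-0.003,"jaw":0}]'
 python3 -c "
from h import *
s=bot.read_camera('scene')
overlay(s,(.568,.0645),.022,'o3.png',230,150,120,110,6)
plan(.568+.05,.0655,.017,1.3)"
```

```text
t: 18.65
eef_pos: [0.6181, 0.0647, 0.0168]
tool_rot: [0.0, 1.0, 0.012, 0.0]
wrist_force: [-0.4, 0.2, -0.7]
opening: 0.211
t 18.7 pos [0.6181 0.0647 0.017 ] deg 1.3 j6 -0.02 | d [-0.    -0.003 -0.   ] r [ 0. -0.  0.] F [-0.2 -0.6 -0. ] op 0.21
```

View pics/o3.png

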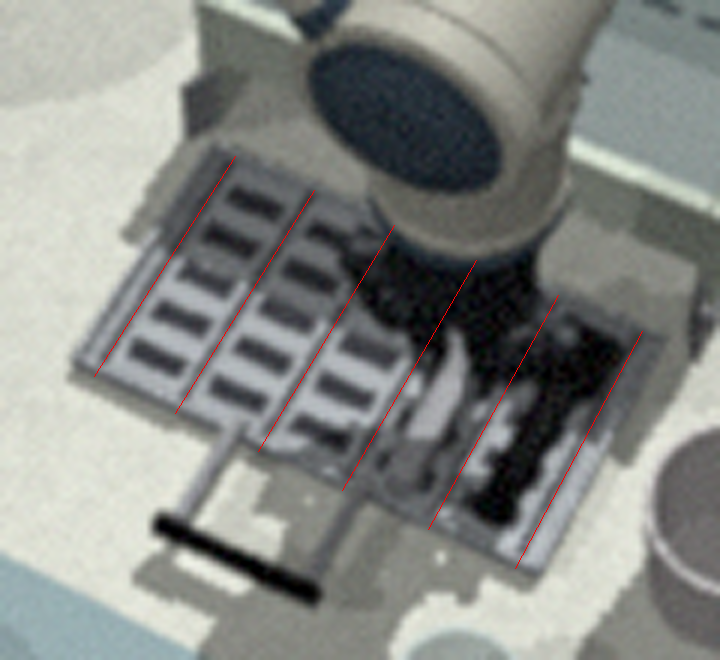

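Lined up in lane 4. Release.

```bash
python3 -m jog '[{"dx":0,"dy":0,"dz":0.004,"rx":0,"ry":0,"rz":0,"jaw":0.36},{"dx":0,"dy":0,"dz":0.004,"rx":0,"ry":0,"rz":0,"jaw":0.36},{"dx":0,"dy":0,"dz":-0.1,"rx":0,"ry":0,"rz":0,"jaw":0.36},{"dx":0,"dy":0,"dz":-0.3,"rx":0,"ry":0,"rz":0,"jaw":0.36},{"dx":0,"dy":0,"dz":-0.5,"rx":0,"ry":0,"rz":0,"jaw":0.36}]'
 python3 -c "
from h import *
plan(.443,-.2995,.14,-101)"
```

```text
t: 19.2
eef_pos: [0.6172, 0.0649, 0.1425]
tool_rot: [-0.0, 1.0, 0.012, -0.001]
wrist_force: [1.8, 0.0, -0.4]
opening: 0.36
t 19.2 pos [0.6172 0.0649 0.1425] deg 1.4 j6 -0.02 | d [-0.731  1.441  0.011] r [0.    0.    0.569] F [ 1.8  0.  -0.4] op 0.36
```

```bash
python3 -m jog '[{"dx":-0.08,"dy":0.18,"dz":0,"rx":0,"ry":0,"rz":0.2,"jaw":0.5},{"dx":-0.16,"dy":0.36,"dz":0,"rx":0,"ry":0,"rz":0.2,"jaw":0.5},{"dx":-0.24,"dy":0.54,"dz":0,"rx":0,"ry":0,"rz":0.2,"jaw":0.5},{"dx":-0.32,"dy":0.72,"dz":0,"rx":0,"ry":0,"rz":0.2,"jaw":0.5},{"dx":-0.4,"dy":0.85,"dz":0,"rx":0,"ry":0,"rz":0.2,"jaw":0.5}]'
 python3 -c "
from h import *
plan(.443,-.2995,.1,-101)"
```

```text
t: 19.7
eef_pos: [0.5221, -0.1523, 0.1418]
tool_rot: [0.0, 0.954, -0.301, 0.001]
wrist_force: [0.8, 0.8, -0.1]
opening: 0.504
t 19.7 pos [ 0.5221 -0.1523  0.1418] deg -35.0 j6 0.22 | d [0.079 0.664 0.167] r [-0.    -0.     0.366] F [ 0.8  0.8 -0.1] op 0.50
```

```bash
python3 -m jog '[{"dx":0.02,"dy":0.2,"dz":0,"rx":0,"ry":0,"rz":0.23,"jaw":0.5},{"dx":0.04,"dy":0.35,"dz":0,"rx":0,"ry":0,"rz":0.23,"jaw":0.5},{"dx":0.06,"dy":0.5,"dz":0,"rx":0,"ry":0,"rz":0.23,"jaw":0.5},{"dx":0.08,"dy":0.655,"dz":0,"rx":0,"ry":0,"rz":0.23,"jaw":0.5},{"dx":0.08,"dy":0.655,"dz":0,"rx":0,"ry":0,"rz":0.23,"jaw":0.5}]'
 python3 -m jog '[{"dx":0,"dy":0,"dz":0.16,"rx":0,"ry":0,"rz":0.136,"jaw":0.5},{"dx":0,"dy":0,"dz":0.2,"rx":0,"ry":0,"rz":0.136,"jaw":0.5},{"dx":0,"dy":0,"dz":0.2,"rx":0,"ry":0,"rz":0.136,"jaw":0.5},{"dx":0,"dy":0,"dz":0.2,"rx":0,"ry":0,"rz":0.136,"jaw":0.5},{"dx":0,"dy":0,"dz":0.2,"rx":0,"ry":0,"rz":0.136,"jaw":0.5}]'
 python3 -c "
from h import *
s=bot.read_camera('scene')
crop(s,'d1.png',140,220,120,100,6)
overlay(s,(.568,.0645),.022,'o4.png',230,150,120,110,6)
plan(.445,-.2995,.012,-101)"
```

```text
t: 20.2
eef_pos: [0.4446, -0.2997, 0.1417]
tool_rot: [0.0, 0.785, -0.62, 0.001]
wrist_force: [1.2, 0.6, 0.0]
opening: 0.503
t: 20.7
eef_pos: [0.4464, -0.2962, 0.0917]
tool_rot: [0.0, -0.641, 0.768, -0.0]
wrist_force: [-0.1, -0.3, 0.5]
opening: 0.502
t 20.8 pos [ 0.4465 -0.2962  0.0917] deg -100.3 j6 1.05 | d [0.014 0.004 0.319] r [-0.    -0.     0.004] F [ 0.1 -0.5 -0.4] op 0.50
```

View pics/d1.png

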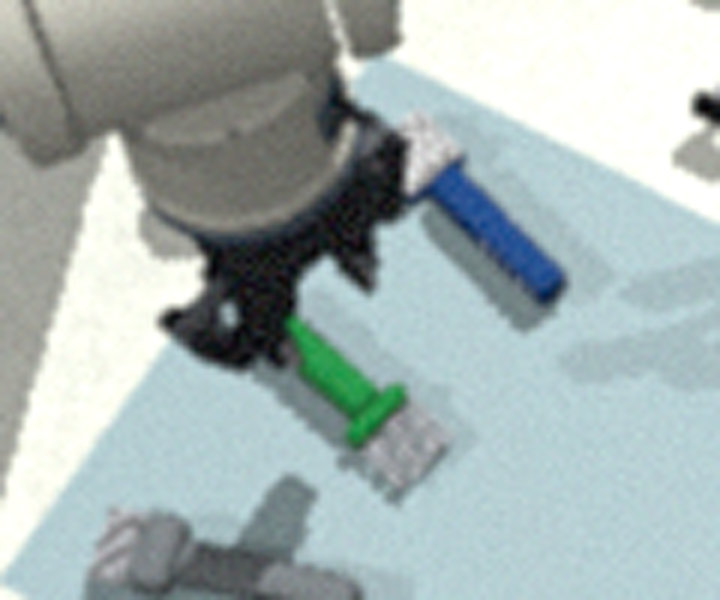

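View pics/o4.png

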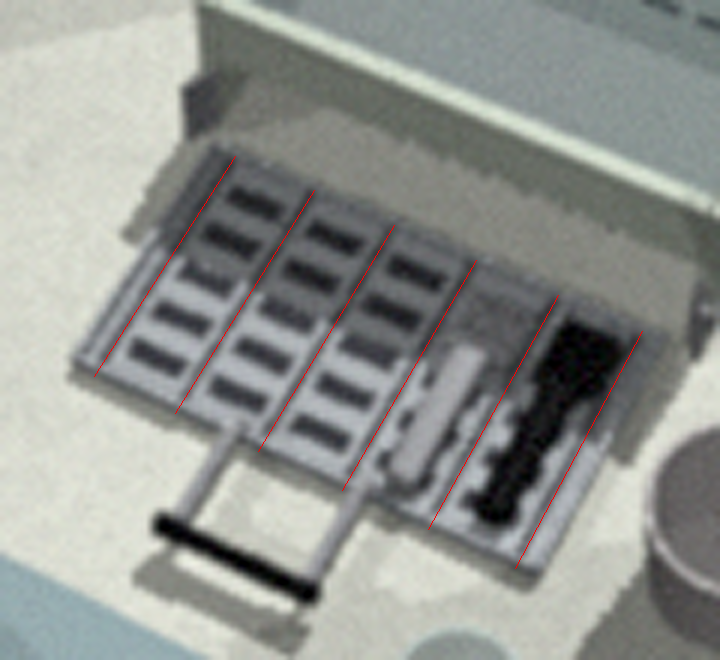

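```bash
python3 -m jog '[{"dx":0.012,"dy":0,"dz":0.18,"rx":0,"ry":0,"rz":0.003,"jaw":0.5},{"dx":0.012,"dy":0,"dz":0.317,"rx":0,"ry":0,"rz":0.003,"jaw":0.5},{"dx":0.012,"dy":0,"dz":0.317,"rx":0,"ry":0,"rz":0.003,"jaw":0.5},{"dx":0.012,"dy":0,"dz":0.317,"rx":0,"ry":0,"rz":0.003,"jaw":0.5}]'
python3 -m jog '[{"dx":0,"dy":0,"dz":0,"rx":0,"ry":0,"rz":0,"jaw":0.3},{"dx":0,"dy":0,"dz":0,"rx":0,"ry":0,"rz":0,"jaw":0},{"dx":0,"dy":0,"dz":0,"rx":0,"ry":0,"rz":0,"jaw":0},{"dx":0,"dy":0,"dz":0,"rx":0,"ry":0,"rz":0,"jaw":0},{"dx":0,"dy":0,"dz":0,"rx":0,"ry":0,"rz":0,"jaw":0}]'
python3 -m jog '[{"dx":0,"dy":0,"dz":-0.1,"rx":0,"ry":0,"rz":0,"jaw":0},{"dx":0,"dy":0,"dz":-0.25,"rx":0,"ry":0,"rz":0,"jaw":0},{"dx":-0.1,"dy":0,"dz":-0.4,"rx":0,"ry":0,"rz":0,"jaw":0},{"dx":-0.25,"dy":0,"dz":-0.48,"rx":0,"ry":0,"rz":-0.04,"jaw":0},{"dx":-0.4,"dy":0,"dz":-0.48,"rx":0,"ry":0,"rz":-0.08,"jaw":0}]'
 python3 -c "
from h import *
plan(.568,.0645,.13,1.3)
s=bot.read_camera('scene')
crop(s,'d2.png',140,180,140,120,5)"
```

```text
t: 21.15
eef_pos: [0.4458, -0.2989, 0.0126]
tool_rot: [-0.0, -0.636, 0.771, 0.0]
wrist_force: [-0.1, -0.1, 1.7]
opening: 0.499
t: 21.65
eef_pos: [0.4466, -0.2996, 0.0141]
tool_rot: [0.0, -0.636, 0.772, -0.002]
wrist_force: [-0.2, 0.9, 12.9]
opening: 0.21
t: 22.15
eef_pos: [0.4666, -0.2009, 0.1362]
tool_rot: [-0.001, 0.729, -0.685, 0.003]
wrist_force: [0.3, 0.3, -1.3]
opening: 0.211
t 22.1 pos [ 0.4666 -0.2009  0.1362] deg -86.4 j6 0.98 | d [-1.034 -0.471  0.023] r [-0.001 -0.002 -0.487] F [ 0.3  0.3 -1.3] op 0.21
```

View pics/d2.png

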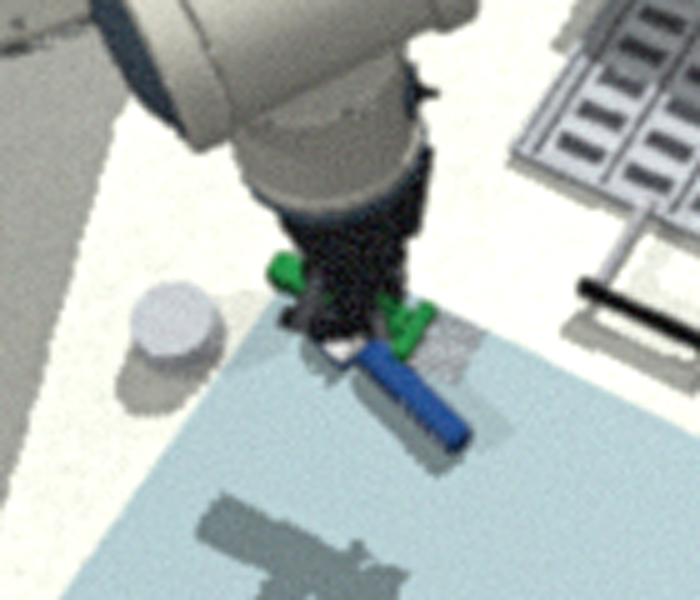

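```bash
python3 -m jog '[{"dx":-0.12,"dy":-0.1,"dz":0,"rx":0,"ry":0,"rz":-0.22,"jaw":0},{"dx":-0.28,"dy":-0.2,"dz":0,"rx":0,"ry":0,"rz":-0.22,"jaw":0},{"dx":-0.43,"dy":-0.27,"dz":0,"rx":0,"ry":0,"rz":-0.22,"jaw":0},{"dx":-0.6,"dy":-0.3,"dz":0,"rx":0,"ry":0,"rz":-0.22,"jaw":0},{"dx":-0.7,"dy":-0.35,"dz":0,"rx":0,"ry":0,"rz":-0.22,"jaw":0}]'
 python3 -c "
from h import *
plan(.568,.0645,.13,1.3)"
```

```text
t: 22.7
eef_pos: [0.5417, -0.0182, 0.1332]
tool_rot: [-0.0, 0.918, -0.396, 0.0]
wrist_force: [-0.8, -0.4, -1.0]
opening: 0.207
t 22.7 pos [ 0.5417 -0.0182  0.1332] deg -46.6 j6 0.67 | d [-0.168 -0.304  0.013] r [-0.    -0.    -0.266] F [-0.8 -0.4 -1. ] op 0.21
```

```bash
python3 -m jog '[{"dx":-0.05,"dy":-0.1,"dz":0,"rx":0,"ry":0,"rz":-0.23,"jaw":0},{"dx":-0.1,"dy":-0.2,"dz":0,"rx":0,"ry":0,"rz":-0.23,"jaw":0},{"dx":-0.15,"dy":-0.28,"dz":0,"rx":0,"ry":0,"rz":-0.23,"jaw":0},{"dx":-0.165,"dy":-0.295,"dz":0,"rx":0,"ry":0,"rz":-0.23,"jaw":0},{"dx":-0.165,"dy":-0.295,"dz":0,"rx":0,"ry":0,"rz":-0.23,"jaw":0}]'
python3 -m jog '[{"dx":0,"dy":0,"dz":0.15,"rx":0,"ry":0,"rz":-0.036,"jaw":0},{"dx":0,"dy":0,"dz":0.27,"rx":0,"ry":0,"rz":-0.036,"jaw":0},{"dx":0,"dy":0,"dz":0.27,"rx":0,"ry":0,"rz":-0.036,"jaw":0},{"dx":0,"dy":0,"dz":0.27,"rx":0,"ry":0,"rz":-0.036,"jaw":0}]'
 python3 -c "
from h import *
plan(.568,.0645,.0185,1.3)"
```

```text
t: 23.2
eef_pos: [0.5682, 0.0607, 0.1333]
tool_rot: [-0.0, 0.999, -0.045, 0.001]
wrist_force: [0.4, -0.4, -0.5]
opening: 0.206
t: 23.6
eef_pos: [0.5681, 0.0594, 0.0657]
tool_rot: [-0.0, 1.0, 0.007, 0.0]
wrist_force: [-0.1, -0.2, -0.6]
opening: 0.212
t 23.6 pos [0.5681 0.0594 0.0657] deg 0.8 j6 -0.01 | d [-0.    -0.02   0.189] r [-0.    -0.    -0.003] F [-0.1 -0.2 -0.6] op 0.21
```

```bash
python3 -m jog '[{"dx":0,"dy":-0.02,"dz":0.1,"rx":0,"ry":0,"rz":-0.003,"jaw":0},{"dx":0,"dy":-0.02,"dz":0.15,"rx":0,"ry":0,"rz":-0.003,"jaw":0},{"dx":0,"dy":-0.02,"dz":0.189,"rx":0,"ry":0,"rz":-0.003,"jaw":0},{"dx":0,"dy":-0.02,"dz":0.189,"rx":0,"ry":0,"rz":-0.003,"jaw":0},{"dx":0,"dy":-0.02,"dz":0.189,"rx":0,"ry":0,"rz":-0.003,"jaw":0}]'
 python3 -c "
from h import *
s=bot.read_camera('scene')
overlay(s,(.568,.0645),.022,'o5.png',230,150,120,110,6)"
```

```text
t: 24.1
eef_pos: [0.5683, 0.0643, 0.0179]
tool_rot: [0.0, 1.0, 0.012, 0.0]
wrist_force: [0.5, -0.5, -1.4]
opening: 0.208
```

View pics/o5.png

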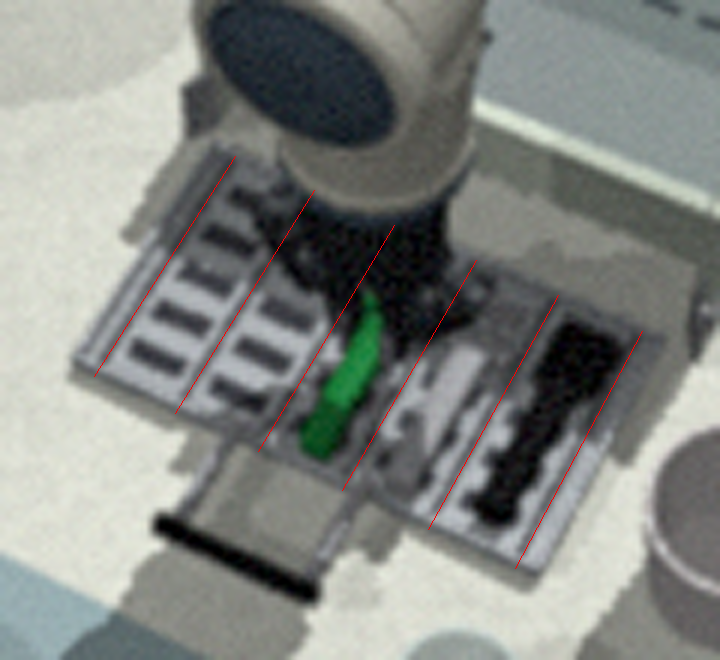

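Good. Release; next the rake (or slicker).

```bash
python3 -m jog '[{"dx":0,"dy":0,"dz":0.006,"rx":0,"ry":0,"rz":0,"jaw":0.36},{"dx":0,"dy":0,"dz":0.006,"rx":0,"ry":0,"rz":0,"jaw":0.36},{"dx":0,"dy":0,"dz":-0.1,"rx":0,"ry":0,"rz":0,"jaw":0.36},{"dx":0,"dy":0,"dz":-0.3,"rx":0,"ry":0,"rz":0,"jaw":0.36},{"dx":0,"dy":0,"dz":-0.5,"rx":0,"ry":0,"rz":0,"jaw":0.36}]'
 python3 -c "
from h import *
s=bot.read_camera('scene')
crop(s,'e1.png',130,210,160,150,4)
overlay(s,(.568,.0645),.022,'o6.png',230,150,120,110,5)
plan(.450,-.1915,.14,77)"
```

```text
t: 24.65
eef_pos: [0.5671, 0.0644, 0.1434]
tool_rot: [0.0, 1.0, 0.012, -0.001]
wrist_force: [0.1, 0.5, -0.0]
opening: 0.359
t 24.7 pos [0.5708 0.0645 0.1515] deg 1.4 j6 -0.02 | d [-0.508  1.012  0.042] r [ 0.002 -0.002 -0.42 ] F [ 5.4  0.7 11.3] op 0.36
```

View pics/e1.png

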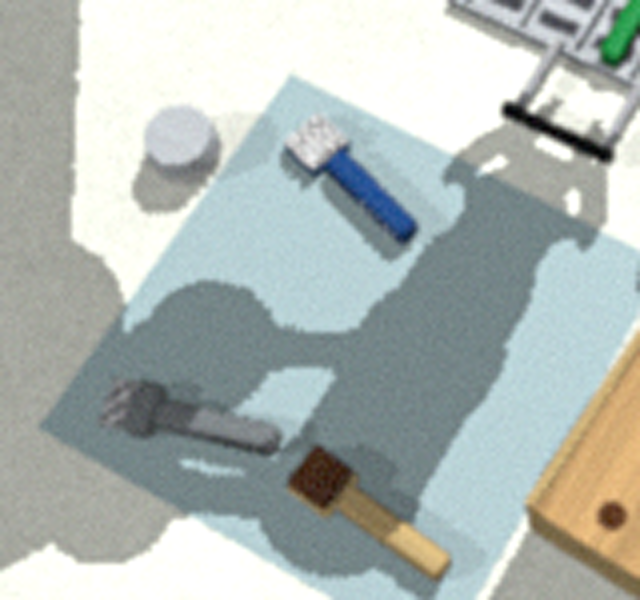

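View pics/o6.png

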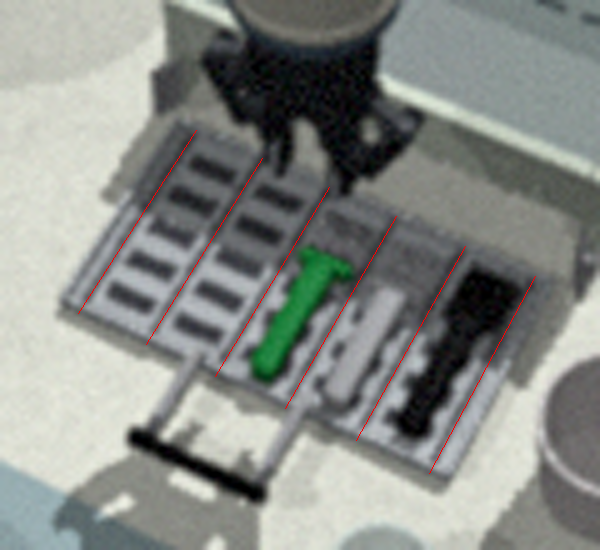

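```bash
python3 -m jog '[{"dx":-0.1,"dy":0.18,"dz":0,"rx":0,"ry":0,"rz":-0.21,"jaw":0.5},{"dx":-0.2,"dy":0.36,"dz":0,"rx":0,"ry":0,"rz":-0.21,"jaw":0.5},{"dx":-0.3,"dy":0.54,"dz":0,"rx":0,"ry":0,"rz":-0.21,"jaw":0.5},{"dx":-0.4,"dy":0.72,"dz":0,"rx":0,"ry":0,"rz":-0.21,"jaw":0.5},{"dx":-0.46,"dy":0.9,"dz":0,"rx":0,"ry":0,"rz":-0.21,"jaw":0.5}]'
 python3 -c "
from h import *
plan(.45,-.1915,.14,76)"
```

```text
t: 25.2
eef_pos: [0.469, -0.1346, 0.1425]
tool_rot: [0.0, 0.944, 0.331, 0.0]
wrist_force: [1.6, -0.5, 0.4]
opening: 0.499
t 25.2 pos [ 0.469  -0.1346  0.1425] deg 38.7 j6 -1.08 | d [-0.202  0.13   0.01 ] r [ 0.    -0.    -0.207] F [ 1.6 -0.5  0.4] op 0.50
```

```bash
python3 -m jog '[{"dx":-0.097,"dy":0.063,"dz":0,"rx":0,"ry":0,"rz":-0.207,"jaw":0.5},{"dx":-0.097,"dy":0.063,"dz":0,"rx":0,"ry":0,"rz":-0.207,"jaw":0.5},{"dx":-0.097,"dy":0.063,"dz":0.1,"rx":0,"ry":0,"rz":-0.207,"jaw":0.5},{"dx":-0.097,"dy":0.063,"dz":0.22,"rx":0,"ry":0,"rz":-0.207,"jaw":0.5},{"dx":-0.097,"dy":0.063,"dz":0.22,"rx":0,"ry":0,"rz":-0.207,"jaw":0.5}]'
python3 -m jog '[{"dx":0,"dy":0,"dz":0,"rx":0,"ry":0,"rz":0,"jaw":0.5}]'
 python3 -c "
from h import *
plan(.45,-.1915,.0135,76)
s=bot.read_camera('scene')
crop(s,'e2.png',160,200,120,100,6)"
```

```text
t: 25.7
eef_pos: [0.4595, -0.1605, 0.0847]
tool_rot: [-0.002, 0.788, 0.615, -0.001]
wrist_force: [-0.2, 0.1, 0.4]
opening: 0.504
t: 25.8
eef_pos: [0.4606, -0.1609, 0.0868]
tool_rot: [-0.001, 0.79, 0.613, -0.0]
wrist_force: [-0.2, -0.4, 0.3]
opening: 0.495
t 25.8 pos [ 0.4606 -0.1609  0.0868] deg 75.7 j6 -1.78 | d [-0.129 -0.01   0.293] r [-0.    -0.    -0.002] F [-0.2 -0.4  0.3] op 0.49
```

View pics/e2.png

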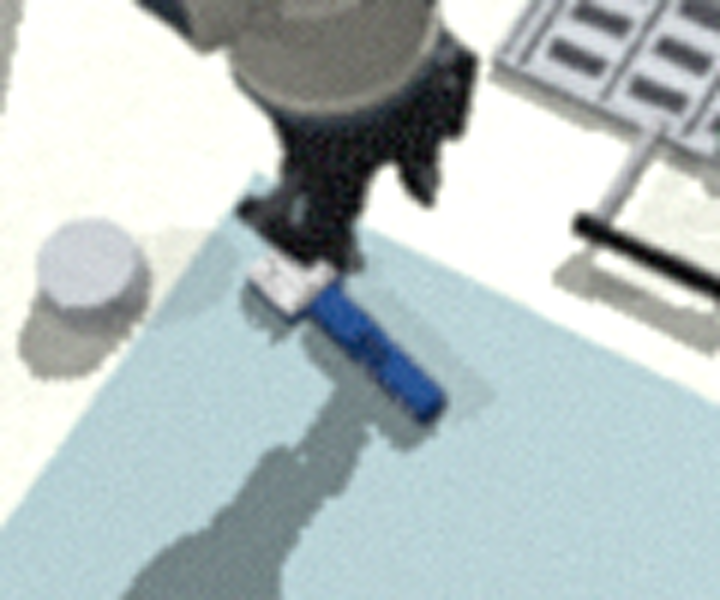

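```bash
python3 -m jog '[{"dx":-0.128,"dy":-0.008,"dz":0,"rx":0,"ry":0,"rz":0,"jaw":0.5},{"dx":-0.128,"dy":-0.008,"dz":0,"rx":0,"ry":0,"rz":0,"jaw":0.5},{"dx":-0.128,"dy":-0.008,"dz":0.1,"rx":0,"ry":0,"rz":0,"jaw":0.5},{"dx":-0.128,"dy":-0.008,"dz":0.1,"rx":0,"ry":0,"rz":0,"jaw":0.5}]'
 python3 -c "
from h import *
plan(.45,-.1915,.0135,76)
s=bot.read_camera('scene')
crop(s,'e3.png',160,200,120,100,6)"
```

```text
t: 26.25
eef_pos: [0.4505, -0.1911, 0.0613]
tool_rot: [-0.001, 0.791, 0.612, -0.0]
wrist_force: [0.2, -0.1, 0.3]
opening: 0.498
t 26.2 pos [ 0.4505 -0.1911  0.0613] deg 75.5 j6 -1.84 | d [-0.002 -0.001  0.191] r [-0.001 -0.    -0.003] F [ 0.2 -0.1  0.3] op 0.50
```

View pics/e3.png

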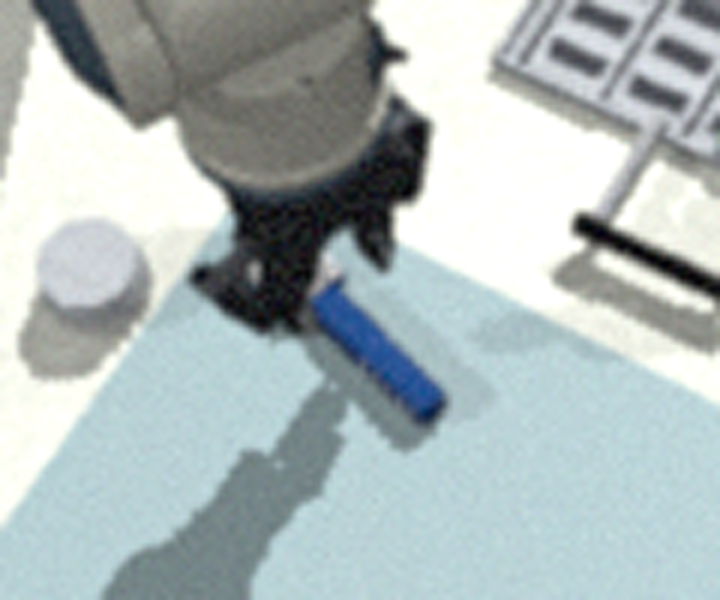

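```bash
python3 -m jog '[{"dx":0.0,"dy":0,"dz":0.12,"rx":0,"ry":0,"rz":0,"jaw":0.5},{"dx":0,"dy":0,"dz":0.19,"rx":0,"ry":0,"rz":0,"jaw":0.5},{"dx":0,"dy":0,"dz":0.19,"rx":0,"ry":0,"rz":0,"jaw":0.5},{"dx":0,"dy":0,"dz":0.19,"rx":0,"ry":0,"rz":0,"jaw":0.3},{"dx":0,"dy":0,"dz":0.19,"rx":0,"ry":0,"rz":0,"jaw":0}]'
python3 -m jog '[{"dx":0,"dy":0,"dz":0,"rx":0,"ry":0,"rz":0,"jaw":0},{"dx":0,"dy":0,"dz":0,"rx":0,"ry":0,"rz":0,"jaw":0},{"dx":0,"dy":0,"dz":0,"rx":0,"ry":0,"rz":0,"jaw":0},{"dx":0,"dy":0,"dz":0,"rx":0,"ry":0,"rz":0,"jaw":0}]'
python3 -m jog '[{"dx":0,"dy":0,"dz":-0.1,"rx":0,"ry":0,"rz":0,"jaw":0},{"dx":0,"dy":0,"dz":-0.25,"rx":0,"ry":0,"rz":0,"jaw":0},{"dx":0.1,"dy":0,"dz":-0.4,"rx":0,"ry":0,"rz":0,"jaw":0},{"dx":0.25,"dy":0,"dz":-0.48,"rx":0,"ry":0,"rz":0.04,"jaw":0},{"dx":0.4,"dy":0,"dz":-0.48,"rx":0,"ry":0,"rz":0.08,"jaw":0}]'
 python3 -c "
from h import *
plan(.518,.0635,.13,1.3)
s=bot.read_camera('scene')
crop(s,'e4.png',160,150,140,120,5)"
```

```text
t: 26.8
eef_pos: [0.4517, -0.1916, 0.0162]
tool_rot: [0.001, 0.79, 0.613, 0.0]
wrist_force: [-1.7, 2.3, 14.6]
opening: 0.208
t: 27.2
eef_pos: [0.4517, -0.1917, 0.0163]
tool_rot: [0.001, 0.79, 0.613, 0.0]
wrist_force: [-1.3, 1.2, 6.5]
opening: 0.206
t: 27.7
eef_pos: [0.4778, -0.0942, 0.1389]
tool_rot: [0.003, 0.862, 0.507, 0.002]
wrist_force: [0.5, -0.3, -1.6]
opening: 0.208
t 27.7 pos [ 0.4778 -0.0942  0.1389] deg 60.9 j6 -1.38 | d [ 0.629 -0.167  0.035] r [ 0.002 -0.001  0.331] F [ 0.5 -0.3 -1.6] op 0.21
```

View pics/e4.png

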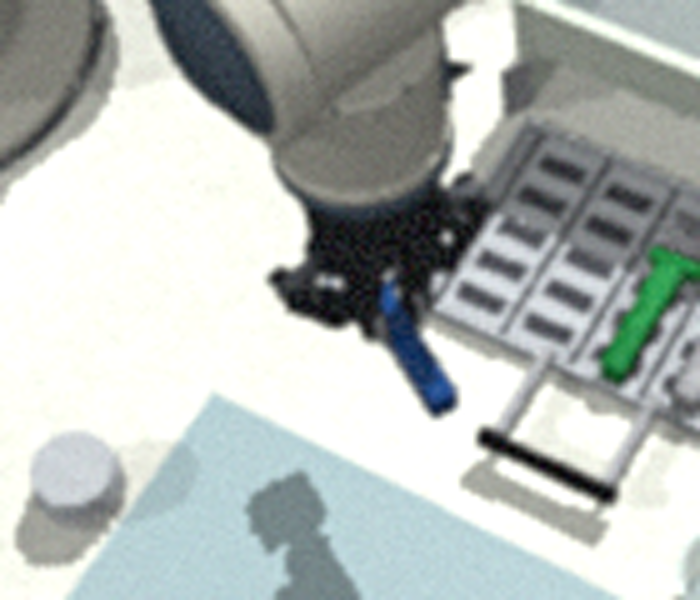

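```bash
python3 -m jog '[{"dx":0.15,"dy":-0.05,"dz":0,"rx":0,"ry":0,"rz":0.23,"jaw":0},{"dx":0.3,"dy":-0.1,"dz":0,"rx":0,"ry":0,"rz":0.23,"jaw":0},{"dx":0.45,"dy":-0.15,"dz":0,"rx":0,"ry":0,"rz":0.23,"jaw":0},{"dx":0.6,"dy":-0.165,"dz":0,"rx":0,"ry":0,"rz":0.23,"jaw":0},{"dx":0.62,"dy":-0.165,"dz":0,"rx":0,"ry":0,"rz":0.23,"jaw":0}]'
python3 -m jog '[{"dx":0,"dy":0,"dz":0.1,"rx":0,"ry":0,"rz":0.1,"jaw":0},{"dx":0,"dy":0,"dz":0.27,"rx":0,"ry":0,"rz":0.1,"jaw":0},{"dx":0,"dy":0,"dz":0.27,"rx":0,"ry":0,"rz":0.1,"jaw":0},{"dx":0,"dy":0,"dz":0.27,"rx":0,"ry":0,"rz":0.1,"jaw":0},{"dx":0,"dy":0,"dz":0.27,"rx":0,"ry":0,"rz":0.1,"jaw":0}]'
 python3 -c "
from h import *
plan(.518,.0635,.02,1.3)"
```

```text
t: 28.25
eef_pos: [0.5155, 0.0644, 0.1361]
tool_rot: [-0.0, 0.982, 0.188, 0.001]
wrist_force: [0.5, -1.8, -1.1]
opening: 0.207
t: 28.75
eef_pos: [0.5153, 0.061, 0.0693]
tool_rot: [0.0, 0.999, 0.036, 0.001]
wrist_force: [0.4, 0.5, -1.5]
opening: 0.207
t 28.8 pos [0.5153 0.061  0.0693] deg 4.1 j6 -0.07 | d [ 0.011 -0.009  0.197] r [ 0.    -0.001  0.016] F [ 0.4  0.5 -1.5] op 0.21
```

```bash
python3 -m jog '[{"dx":0.01,"dy":-0.008,"dz":0,"rx":0,"ry":0,"rz":0.016,"jaw":0},{"dx":0.01,"dy":-0.008,"dz":0.1,"rx":0,"ry":0,"rz":0.016,"jaw":0},{"dx":0.01,"dy":-0.008,"dz":0.16,"rx":0,"ry":0,"rz":0.016,"jaw":0},{"dx":0.01,"dy":-0.008,"dz":0.196,"rx":0,"ry":0,"rz":0.016,"jaw":0},{"dx":0.01,"dy":-0.008,"dz":0.196,"rx":0,"ry":0,"rz":0.016,"jaw":0}]'
 python3 -c "
from h import *
plan(.518,.0635,.02,1.3)
s=bot.read_camera('scene')
overlay(s,(.568,.0645),.022,'o7.png',230,150,120,110,5)"
```

```text
t: 29.25
eef_pos: [0.5175, 0.0629, 0.0191]
tool_rot: [0.0, 1.0, 0.01, 0.001]
wrist_force: [-0.1, -0.9, 1.6]
opening: 0.205
t 29.2 pos [0.5175 0.0629 0.0191] deg 1.1 j6 -0.01 | d [ 0.002 -0.002 -0.003] r [ 0.    -0.    -0.001] F [-0.1 -0.9  1.6] op 0.21
```

View pics/o7.png

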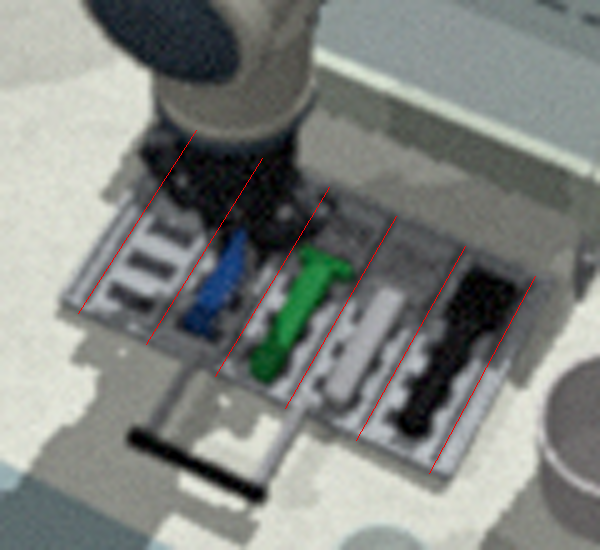

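```bash
python3 -m jog '[{"dx":0.002,"dy":0,"dz":-0.012,"rx":0,"ry":0,"rz":0,"jaw":0},{"dx":0.002,"dy":0.03,"dz":-0.012,"rx":0,"ry":0,"rz":0,"jaw":0},{"dx":0.002,"dy":0.03,"dz":-0.012,"rx":0,"ry":0,"rz":0,"jaw":0},{"dx":0.002,"dy":0.03,"dz":0.002,"rx":0,"ry":0,"rz":0,"jaw":0},{"dx":0.002,"dy":0.03,"dz":0.002,"rx":0,"ry":0,"rz":0,"jaw":0}]'
python3 -m jog '[{"dx":0,"dy":0,"dz":0,"rx":0,"ry":0,"rz":0,"jaw":0.36},{"dx":0,"dy":0,"dz":0,"rx":0,"ry":0,"rz":0,"jaw":0.36},{"dx":0,"dy":0,"dz":-0.1,"rx":0,"ry":0,"rz":0,"jaw":0.36},{"dx":0,"dy":0,"dz":-0.3,"rx":0,"ry":0,"rz":0,"jaw":0.36},{"dx":0,"dy":0,"dz":-0.5,"rx":0,"ry":0,"rz":0,"jaw":0.36}]'
 python3 -c "
from h import *
s=bot.read_camera('scene')
overlay(s,(.568,.0645),.022,'o8.png',230,150,120,110,5)
crop(s,'f1.png',130,250,140,110,5)
plan(.453,-.4065,.14,104)"
```

```text
t: 29.8
eef_pos: [0.5179, 0.0556, 0.0185]
tool_rot: [0.0, 1.0, 0.009, 0.001]
wrist_force: [-3.0, -2.8, 18.8]
opening: 0.203
t: 30.3
eef_pos: [0.5165, 0.0558, 0.1435]
tool_rot: [-0.0, 1.0, 0.009, -0.001]
wrist_force: [1.1, -0.3, 0.0]
opening: 0.357
t 30.4 pos [0.52   0.0559 0.1512] deg 1.0 j6 -0.03 | d [-0.302  1.845  0.043] r [ 0.002 -0.002 -0.572] F [ 4.6  1.1 10.6] op 0.36
```

View pics/o8.png

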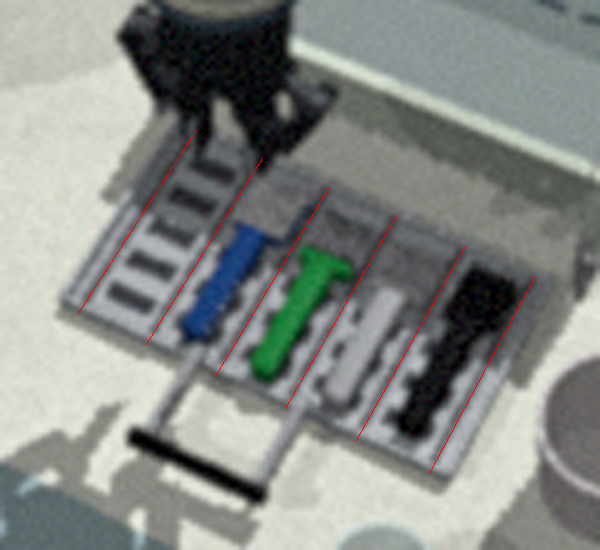

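View pics/f1.png

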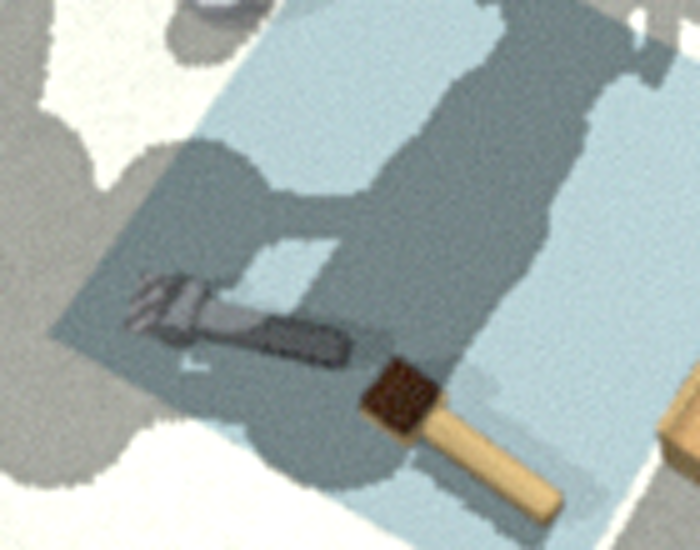

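```bash
python3 -m jog '[{"dx":-0.05,"dy":0.18,"dz":0,"rx":0,"ry":0,"rz":-0.22,"jaw":0.5},{"dx":-0.1,"dy":0.36,"dz":0,"rx":0,"ry":0,"rz":-0.22,"jaw":0.5},{"dx":-0.13,"dy":0.54,"dz":0,"rx":0,"ry":0,"rz":-0.22,"jaw":0.5},{"dx":-0.16,"dy":0.72,"dz":0,"rx":0,"ry":0,"rz":-0.22,"jaw":0.5},{"dx":-0.19,"dy":0.9,"dz":0,"rx":0,"ry":0,"rz":-0.22,"jaw":0.5}]'
 python3 -c "
from h import *
plan(.452,-.407,.14,105)"
```

```text
t: 30.85
eef_pos: [0.4768, -0.1513, 0.1426]
tool_rot: [-0.0, 0.946, 0.324, -0.0]
wrist_force: [1.2, 1.0, 0.4]
opening: 0.5
t 30.9 pos [ 0.4768 -0.1513  0.1426] deg 37.9 j6 -1.09 | d [-0.706  0.747  0.01 ] r [-0.    -0.    -0.373] F [1.2 1.  0.4] op 0.50
```

```bash
python3 -m jog '[{"dx":-0.14,"dy":0.15,"dz":0,"rx":0,"ry":0,"rz":-0.22,"jaw":0.5},{"dx":-0.28,"dy":0.3,"dz":0,"rx":0,"ry":0,"rz":-0.22,"jaw":0.5},{"dx":-0.42,"dy":0.45,"dz":0,"rx":0,"ry":0,"rz":-0.22,"jaw":0.5},{"dx":-0.56,"dy":0.6,"dz":0,"rx":0,"ry":0,"rz":-0.22,"jaw":0.5},{"dx":-0.69,"dy":0.735,"dz":0,"rx":0,"ry":0,"rz":-0.22,"jaw":0.5}]'
python3 -m jog '[{"dx":0,"dy":0,"dz":0,"rx":0,"ry":0,"rz":-0.16,"jaw":0.5},{"dx":0,"dy":0,"dz":0.1,"rx":0,"ry":0,"rz":-0.16,"jaw":0.5},{"dx":0,"dy":0,"dz":0.2,"rx":0,"ry":0,"rz":-0.16,"jaw":0.5},{"dx":0,"dy":0,"dz":0.2,"rx":0,"ry":0,"rz":-0.16,"jaw":0.5},{"dx":0,"dy":0,"dz":0.2,"rx":0,"ry":0,"rz":-0.16,"jaw":0.5}]'
 python3 -c "
from h import *
s=bot.read_camera('scene')
crop(s,'f2.png',130,250,140,110,5)
crop(bot.read_camera('top'),'f2t.png',320,160,140,140,4)
plan(.452,-.407,.06,105)"
```

```text
t: 31.35
eef_pos: [0.4548, -0.3785, 0.1425]
tool_rot: [-0.0, 0.782, 0.623, 0.0]
wrist_force: [1.5, -0.3, 0.3]
opening: 0.502
t: 31.85
eef_pos: [0.4549, -0.3764, 0.0918]
tool_rot: [-0.001, 0.604, 0.797, 0.0]
wrist_force: [-0.2, 0.3, 0.1]
opening: 0.5
t 31.9 pos [ 0.4555 -0.3769  0.0929] deg 105.5 j6 -2.63 | d [-0.112 -0.046  0.132] r [0.    0.    0.003] F [ 0.6 -0.2  0.1] op 0.50
```

View pics/f2.png

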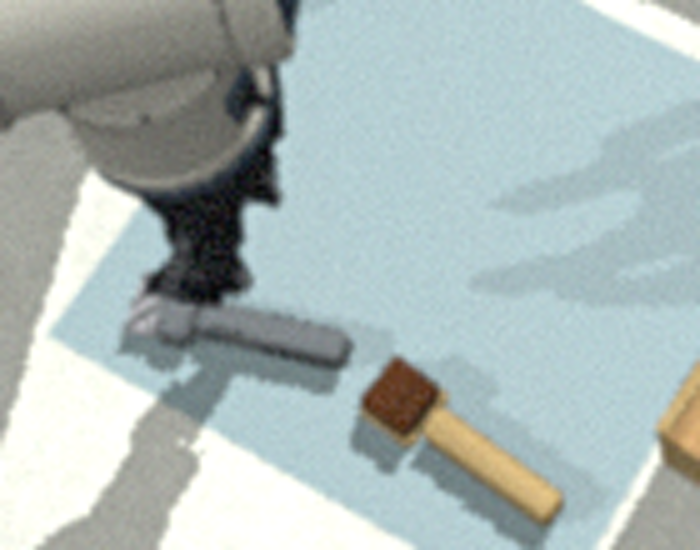

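View pics/f2t.png

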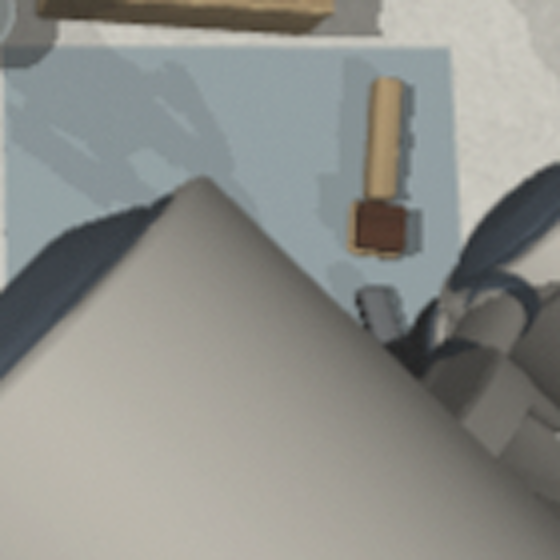

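```bash
python3 -c "
from h import *
s=bot.read_camera('scene');c=bot.read_camera('top')
e=(130+346/5,250+342/5)
print(onplane(s,e,.022),onplane(c,(320+376/4,160+288/4),.022),tri(s,e,c,(320+376/4,160+288/4)))
for p in [(190,300),(215,305),(190,338)]: print(onplane(s,(130+p[0]/5,250+p[1]/5),.015))
plan(.452,-.407,.06,105)"
```

```text
[ 0.51352365 -0.38446668  0.022     ] [ 0.50900817 -0.39252392  0.022     ] (array([ 0.51179189, -0.38796101,  0.02760595]), np.float64(0.008402827543001787))
[ 0.41878041 -0.40539166  0.015     ]
[ 0.43313431 -0.40095178  0.015     ]
[ 0.43186139 -0.42375671  0.015     ]
t 32.0 pos [ 0.4556 -0.3769  0.0932] deg 105.5 j6 -2.63 | d [-0.112 -0.046  0.133] r [0.    0.    0.003] F [ 0.7 -0.3 -0.3] op 0.50
```

```bash
python3 -m jog '[{"dx":-0.108,"dy":-0.057,"dz":0,"rx":0,"ry":0,"rz":0,"jaw":0.5},{"dx":-0.108,"dy":-0.057,"dz":0,"rx":0,"ry":0,"rz":0,"jaw":0.5},{"dx":-0.108,"dy":-0.057,"dz":0.15,"rx":0,"ry":0,"rz":0,"jaw":0.5},{"dx":-0.108,"dy":-0.057,"dz":0.15,"rx":0,"ry":0,"rz":0,"jaw":0.5},{"dx":-0.108,"dy":-0.057,"dz":0.15,"rx":0,"ry":0,"rz":0,"jaw":0.5}]'
 python3 -c "
from h import *
s=bot.read_camera('scene')
crop(s,'f3.png',130,250,140,110,5)
plan(.449,-.406,.013,105)"
```

```text
t: 32.55
eef_pos: [0.4486, -0.4061, 0.0555]
tool_rot: [-0.001, 0.605, 0.796, 0.0]
wrist_force: [1.2, 0.1, 0.8]
opening: 0.504
t 32.6 pos [ 0.4491 -0.4066  0.0562] deg 105.6 j6 -2.68 | d [0.002 0.    0.173] r [0.    0.    0.003] F [-0.4  0.4  1.1] op 0.50
```

View pics/f3.png

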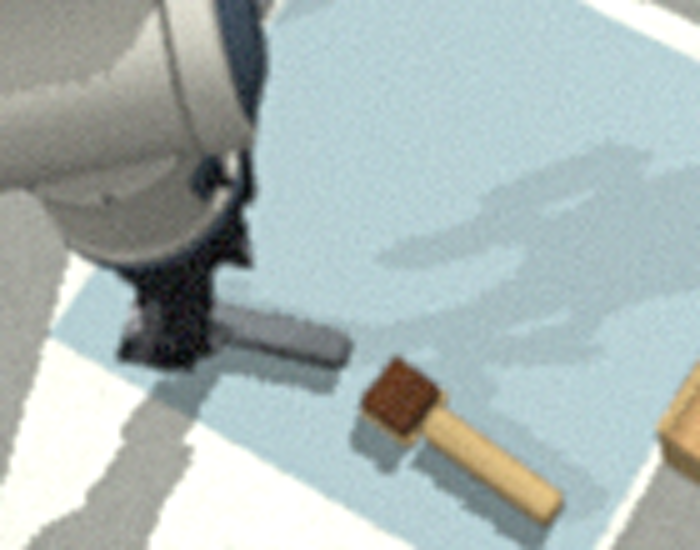

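```bash
python3 -c "
from h import *
s=bot.read_camera('scene')
for P in ([.449,-.406,.056],[.449,-.406,.022],[.449,-.406,.0]): print((proj(s,P)-[130,250]+.5)*5)
for n,f in (('f4',crop),): crop(s,'f4.png',140,290,70,50,10)"
```

```text
[220.87343184 304.59884893]
[232.80417965 323.98670268]
[240.25912116 336.10122543]
```

View pics/f4.png

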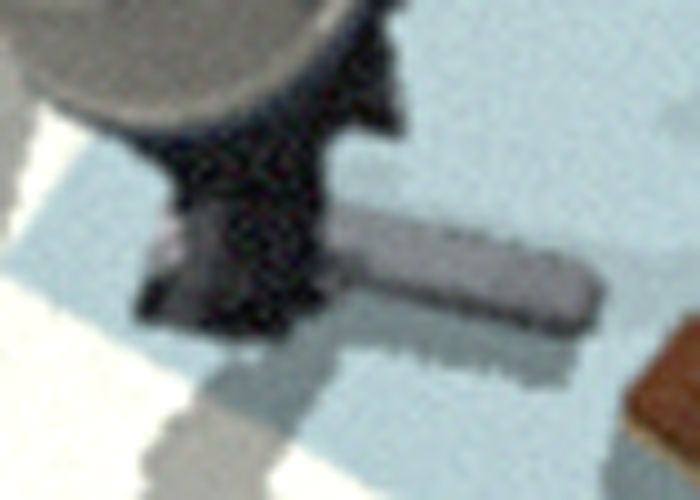

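```bash
python3 -m jog '[{"dx":0,"dy":0,"dz":0.1,"rx":0,"ry":0,"rz":0,"jaw":0.5},{"dx":0,"dy":0,"dz":0.17,"rx":0,"ry":0,"rz":0,"jaw":0.5},{"dx":0,"dy":0,"dz":0.17,"rx":0,"ry":0,"rz":0,"jaw":0.5},{"dx":0,"dy":0,"dz":0.17,"rx":0,"ry":0,"rz":0,"jaw":0.3},{"dx":0,"dy":0,"dz":0.17,"rx":0,"ry":0,"rz":0,"jaw":0}]'
python3 -m jog '[{"dx":0,"dy":0,"dz":0,"rx":0,"ry":0,"rz":0,"jaw":0},{"dx":0,"dy":0,"dz":0,"rx":0,"ry":0,"rz":0,"jaw":0},{"dx":0,"dy":0,"dz":0,"rx":0,"ry":0,"rz":0,"jaw":0},{"dx":0,"dy":0,"dz":0,"rx":0,"ry":0,"rz":0,"jaw":0}]'
python3 -m jog '[{"dx":0,"dy":0,"dz":-0.1,"rx":0,"ry":0,"rz":0,"jaw":0},{"dx":0,"dy":0,"dz":-0.25,"rx":0,"ry":0,"rz":0,"jaw":0},{"dx":0.1,"dy":0,"dz":-0.4,"rx":0,"ry":0,"rz":0,"jaw":0},{"dx":0.25,"dy":0,"dz":-0.48,"rx":0,"ry":0,"rz":0.04,"jaw":0},{"dx":0.4,"dy":0,"dz":-0.48,"rx":0,"ry":0,"rz":0.08,"jaw":0}]'
 python3 -c "
from h import *
plan(.468,.061,.13,1.3)
s=bot.read_camera('scene')
crop(s,'f5.png',130,210,160,150,4)"
```

```text
t: 33.15
eef_pos: [0.4495, -0.4072, 0.0145]
tool_rot: [0.001, 0.605, 0.796, -0.0]
wrist_force: [-1.8, 1.8, 6.7]
opening: 0.213
t: 33.55
eef_pos: [0.4495, -0.4072, 0.0145]
tool_rot: [0.001, 0.605, 0.796, -0.0]
wrist_force: [-1.5, 1.5, 4.7]
opening: 0.208
t: 34.05
eef_pos: [0.423, -0.3107, 0.1367]
tool_rot: [0.003, 0.702, 0.712, 0.0]
wrist_force: [0.5, 1.3, -1.3]
opening: 0.211
t 34.0 pos [ 0.423  -0.3107  0.1367] deg 90.9 j6 -2.33 | d [1.484 0.202 0.021] r [ 0.002 -0.     0.498] F [ 0.5  1.3 -1.3] op 0.21
```

View pics/f5.png

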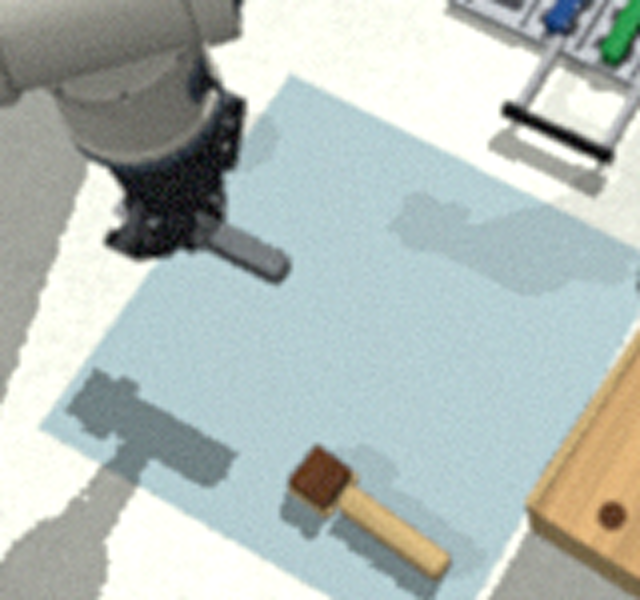

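```bash
python3 -m jog '[{"dx":0.15,"dy":0.02,"dz":0,"rx":0,"ry":0,"rz":0.22,"jaw":0},{"dx":0.3,"dy":0.04,"dz":0,"rx":0,"ry":0,"rz":0.22,"jaw":0},{"dx":0.46,"dy":0.06,"dz":0,"rx":0,"ry":0,"rz":0.22,"jaw":0},{"dx":0.62,"dy":0.09,"dz":0,"rx":0,"ry":0,"rz":0.22,"jaw":0},{"dx":0.78,"dy":0.11,"dz":0,"rx":0,"ry":0,"rz":0.22,"jaw":0}]'
 python3 -c "
from h import *
plan(.468,.061,.13,1.3)"
```

```text
t: 34.6
eef_pos: [0.4461, -0.1146, 0.1339]
tool_rot: [0.001, 0.901, 0.433, 0.001]
wrist_force: [0.8, 0.3, -1.3]
opening: 0.208
t 34.6 pos [ 0.4461 -0.1146  0.1339] deg 51.3 j6 -1.28 | d [ 0.603 -0.371  0.015] r [ 0.001 -0.001  0.278] F [ 0.8  0.3 -1.3] op 0.21
```

```bash
python3 -m jog '[{"dx":0.15,"dy":-0.09,"dz":0,"rx":0,"ry":0,"rz":0.22,"jaw":0},{"dx":0.3,"dy":-0.18,"dz":0,"rx":0,"ry":0,"rz":0.22,"jaw":0},{"dx":0.45,"dy":-0.27,"dz":0,"rx":0,"ry":0,"rz":0.22,"jaw":0},{"dx":0.55,"dy":-0.34,"dz":0,"rx":0,"ry":0,"rz":0.22,"jaw":0},{"dx":0.58,"dy":-0.36,"dz":0,"rx":0,"ry":0,"rz":0.22,"jaw":0}]'
python3 -m jog '[{"dx":0,"dy":0,"dz":0,"rx":0,"ry":0,"rz":0.05,"jaw":0},{"dx":0,"dy":0,"dz":0.15,"rx":0,"ry":0,"rz":0.05,"jaw":0},{"dx":0,"dy":0,"dz":0.27,"rx":0,"ry":0,"rz":0.05,"jaw":0},{"dx":0,"dy":0,"dz":0.27,"rx":0,"ry":0,"rz":0.05,"jaw":0},{"dx":0,"dy":0,"dz":0.27,"rx":0,"ry":0,"rz":0.05,"jaw":0}]'
 python3 -c "
from h import *
plan(.468,.061,.0185,1.3)
s=bot.read_camera('scene')
overlay(s,(.568,.0645),.022,'o9.png',230,150,120,110,5)"
```

```text
t: 35.1
eef_pos: [0.4651, 0.0568, 0.1339]
tool_rot: [-0.0, 0.992, 0.123, 0.001]
wrist_force: [0.5, -0.3, -1.1]
opening: 0.211
t: 35.6
eef_pos: [0.4649, 0.054, 0.0662]
tool_rot: [-0.0, 0.999, 0.046, -0.0]
wrist_force: [0.5, -0.1, -1.0]
opening: 0.207
t 35.6 pos [0.4649 0.054  0.0662] deg 5.3 j6 -0.10 | d [ 0.015 -0.027  0.191] r [-0.     0.     0.022] F [ 0.5 -0.1 -1. ] op 0.21
```

View pics/o9.png

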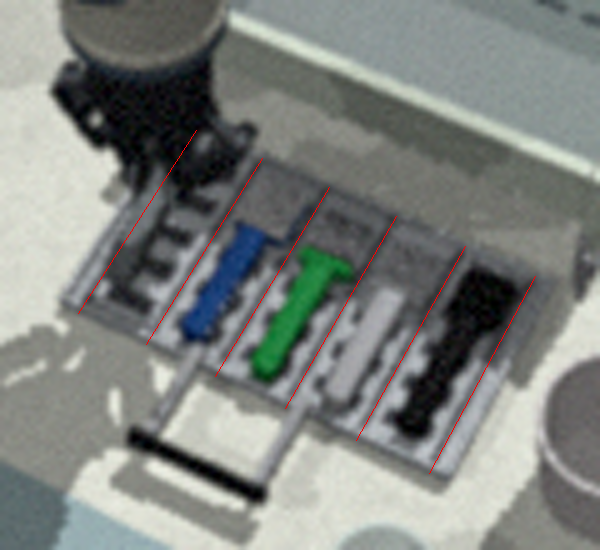

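```bash
python3 -m jog '[{"dx":0.014,"dy":-0.024,"dz":0,"rx":0,"ry":0,"rz":0.022,"jaw":0},{"dx":0.014,"dy":-0.024,"dz":0.1,"rx":0,"ry":0,"rz":0.022,"jaw":0},{"dx":0.014,"dy":-0.024,"dz":0.12,"rx":0,"ry":0,"rz":0.022,"jaw":0},{"dx":0.014,"dy":-0.024,"dz":0.12,"rx":0,"ry":0,"rz":0.022,"jaw":0}]'
 python3 -c "
from h import *
plan(.468,.061,.0185,1.3)
s=bot.read_camera('scene')
overlay(s,(.568,.0645),.022,'o10.png',230,160,90,80,8)"
```

```text
t: 36.05
eef_pos: [0.4677, 0.0603, 0.0359]
tool_rot: [0.0, 1.0, 0.012, -0.0]
wrist_force: [-0.1, 0.8, -1.2]
opening: 0.207
t 36.0 pos [0.4677 0.0603 0.0359] deg 1.3 j6 -0.02 | d [ 0.001 -0.003  0.07 ] r [0. 0. 0.] F [-0.1  0.8 -1.2] op 0.21
```

View pics/o10.png

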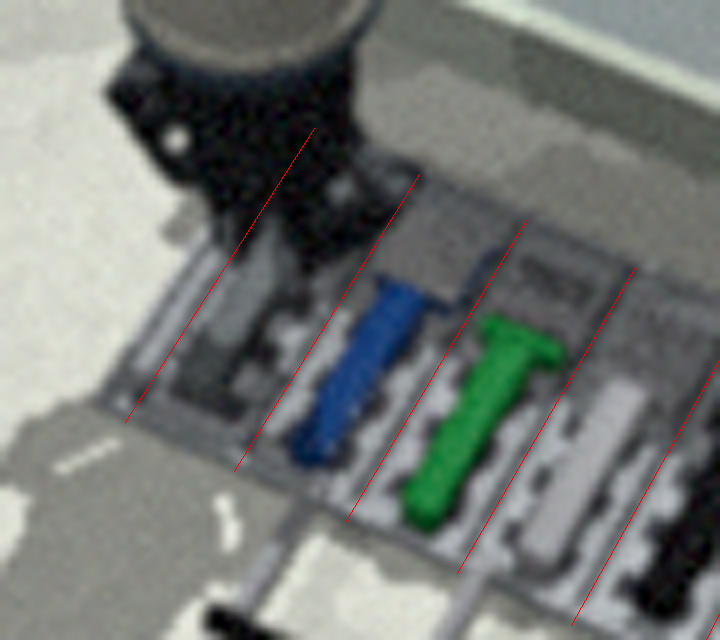

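```bash
python3 -m jog '[{"dx":0,"dy":-0.004,"dz":0.04,"rx":0,"ry":0,"rz":0,"jaw":0},{"dx":0,"dy":-0.004,"dz":0.072,"rx":0,"ry":0,"rz":0,"jaw":0},{"dx":0,"dy":-0.004,"dz":0.072,"rx":0,"ry":0,"rz":0,"jaw":0},{"dx":0,"dy":-0.004,"dz":0.072,"rx":0,"ry":0,"rz":0,"jaw":0}]'
python3 -m jog '[{"dx":0,"dy":0,"dz":0,"rx":0,"ry":0,"rz":0,"jaw":0.36},{"dx":0,"dy":0,"dz":0,"rx":0,"ry":0,"rz":0,"jaw":0.36},{"dx":0,"dy":0,"dz":-0.1,"rx":0,"ry":0,"rz":0,"jaw":0.36},{"dx":0,"dy":0,"dz":-0.3,"rx":0,"ry":0,"rz":0,"jaw":0.36},{"dx":0,"dy":0,"dz":-0.5,"rx":0,"ry":0,"rz":0,"jaw":0.36}]'
 python3 -c "
from h import *
s=bot.read_camera('scene')
overlay(s,(.568,.0645),.022,'o11.png',230,150,120,110,6)
crop(bot.read_camera('top'),'o11t.png',120,100,330,220,2.4)
plan(.571,-.083,.1,-88.7)"
```

```text
t: 36.5
eef_pos: [0.4675, 0.0614, 0.017]
tool_rot: [-0.0, 1.0, 0.011, -0.0]
wrist_force: [0.5, -0.7, -1.2]
opening: 0.212
t: 37.0
eef_pos: [0.4668, 0.0613, 0.1434]
tool_rot: [-0.0, 1.0, 0.011, -0.001]
wrist_force: [-0.2, 0.5, 0.0]
opening: 0.361
t 37.1 pos [0.4704 0.0614 0.1476] deg 1.3 j6 -0.02 | d [0.388 0.587 0.194] r [-0.002 -0.002  0.5  ] F [-0.1 -0.2 -0.5] op 0.36
```

View pics/o11.png

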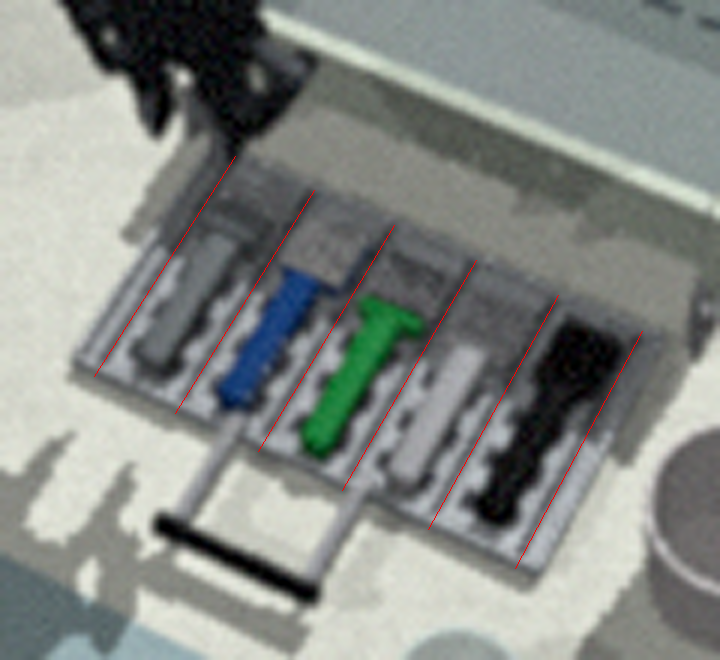

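View pics/o11t.png

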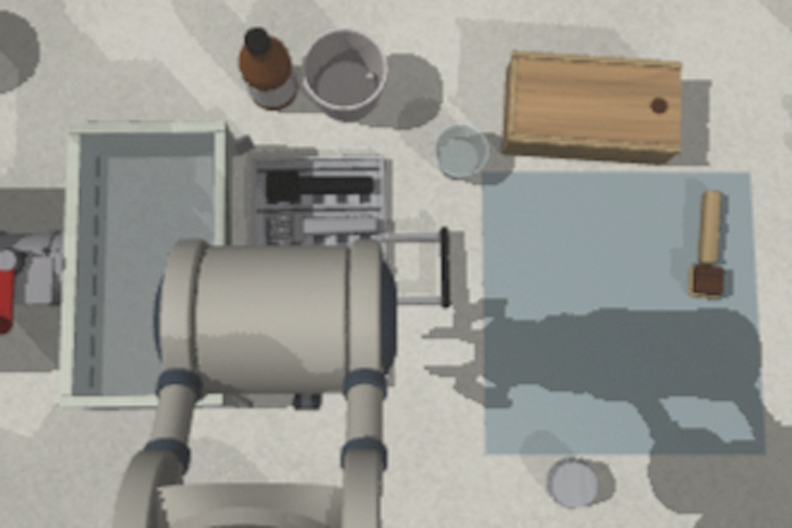

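```bash
python3 -m jog '[{"dx":0.1,"dy":0.15,"dz":0,"rx":0,"ry":0,"rz":0.22,"jaw":0.5},{"dx":0.2,"dy":0.3,"dz":0,"rx":0,"ry":0,"rz":0.22,"jaw":0.5},{"dx":0.3,"dy":0.45,"dz":0,"rx":0,"ry":0,"rz":0.22,"jaw":0.5},{"dx":0.388,"dy":0.58,"dz":0,"rx":0,"ry":0,"rz":0.22,"jaw":0.5},{"dx":0.388,"dy":0.58,"dz":0,"rx":0,"ry":0,"rz":0.22,"jaw":0.5}]'
python3 -m jog '[{"dx":0,"dy":0,"dz":0,"rx":0,"ry":0,"rz":0.22,"jaw":0.5},{"dx":0,"dy":0,"dz":0,"rx":0,"ry":0,"rz":0.22,"jaw":0.5},{"dx":0,"dy":0,"dz":0,"rx":0,"ry":0,"rz":0.22,"jaw":0.5},{"dx":0,"dy":0,"dz":0,"rx":0,"ry":0,"rz":0.22,"jaw":0.5},{"dx":0,"dy":0,"dz":0,"rx":0,"ry":0,"rz":0.22,"jaw":0.5}]'
 python3 -c "
from h import *
s=bot.read_camera('scene')
overlay(s,(.568,.0645),.022,'o12.png',230,150,120,110,6)
c=bot.read_camera('top')
crop(c,'o12t.png',170,120,140,120,5)
plan(.570,-.083,.06,-88.7)"
```

```text
t: 37.6
eef_pos: [0.5707, -0.0853, 0.142]
tool_rot: [0.0, 0.943, -0.332, 0.001]
wrist_force: [0.5, 0.7, -0.3]
opening: 0.498
t: 38.1
eef_pos: [0.5677, -0.0814, 0.1419]
tool_rot: [0.0, 0.776, -0.631, -0.0]
wrist_force: [0.2, 0.6, -0.1]
opening: 0.503
t 38.2 pos [ 0.5677 -0.0814  0.142 ] deg -78.0 j6 1.11 | d [ 0.008 -0.008  0.328] r [0.   0.   0.06] F [-0.4  0.4  0. ] op 0.50
```

View pics/o12.png

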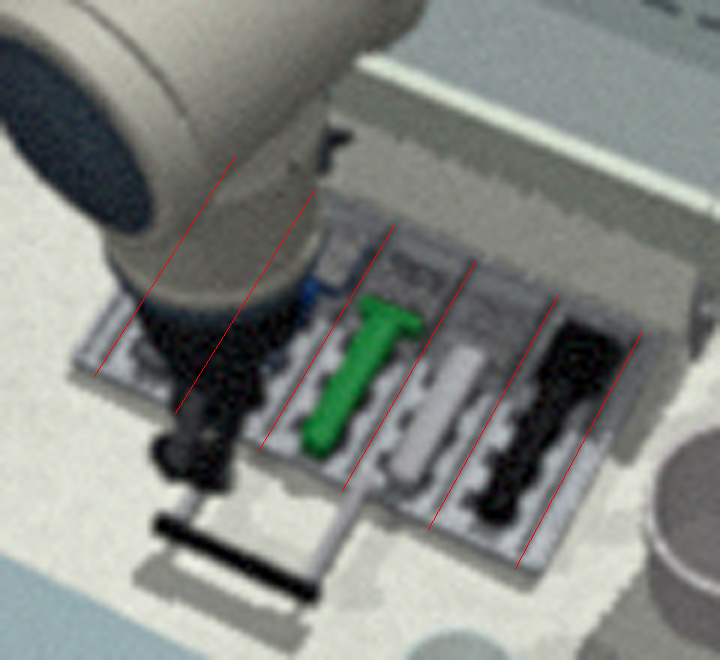

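View pics/o12t.png

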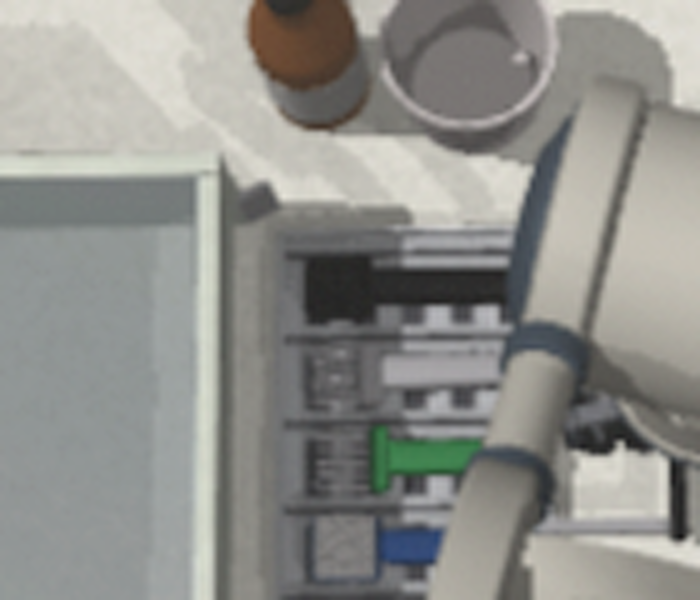

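```bash
python3 -m jog '[{"dx":0.006,"dy":-0.008,"dz":0,"rx":0,"ry":0,"rz":0.06,"jaw":0.45},{"dx":0.006,"dy":-0.008,"dz":0.15,"rx":0,"ry":0,"rz":0.06,"jaw":0.45},{"dx":0.006,"dy":-0.008,"dz":0.3,"rx":0,"ry":0,"rz":0.06,"jaw":0.45},{"dx":0.006,"dy":-0.008,"dz":0.328,"rx":0,"ry":0,"rz":0.06,"jaw":0.45},{"dx":0.006,"dy":-0.008,"dz":0.328,"rx":0,"ry":0,"rz":0.06,"jaw":0.45}]'
 python3 -c "
from h import *
s=bot.read_camera('scene')
crop(s,'g1.png',230,190,80,70,8)
plan(.570,-.083,.012,-88.7)"
```

```text
t: 38.7
eef_pos: [0.5695, -0.0823, 0.0596]
tool_rot: [0.001, 0.716, -0.698, -0.001]
wrist_force: [-0.9, 0.5, -0.0]
opening: 0.447
t 38.8 pos [ 0.5704 -0.0825  0.0609] deg -88.6 j6 1.30 | d [0.002 0.002 0.195] r [0.    0.    0.001] F [ 0.7 -0.4  0.6] op 0.45
```

View pics/g1.png

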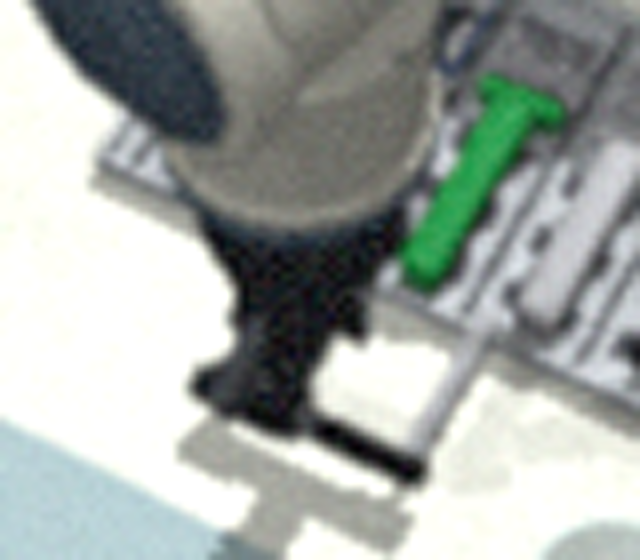

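```bash
python3 -m jog '[{"dx":0.002,"dy":0,"dz":0.1,"rx":0,"ry":0,"rz":0,"jaw":0.45},{"dx":0.002,"dy":0,"dz":0.195,"rx":0,"ry":0,"rz":0,"jaw":0.45},{"dx":0.002,"dy":0,"dz":0.195,"rx":0,"ry":0,"rz":0,"jaw":0.45},{"dx":0.002,"dy":0,"dz":0.195,"rx":0,"ry":0,"rz":0,"jaw":0.45}]'
python3 -m jog '[{"dx":0,"dy":0,"dz":0,"rx":0,"ry":0,"rz":0,"jaw":0.2},{"dx":0,"dy":0,"dz":0,"rx":0,"ry":0,"rz":0,"jaw":0},{"dx":0,"dy":0,"dz":0,"rx":0,"ry":0,"rz":0,"jaw":0},{"dx":0,"dy":0,"dz":0,"rx":0,"ry":0,"rz":0,"jaw":0},{"dx":0,"dy":0,"dz":0,"rx":0,"ry":0,"rz":0,"jaw":0}]'
 python3 -c "
from h import *
plan(.5664,.0842,.012,-88.7)"
```

```text
t: 39.15
eef_pos: [0.5709, -0.0831, 0.013]
tool_rot: [-0.0, 0.715, -0.699, 0.001]
wrist_force: [0.6, 0.3, 1.0]
opening: 0.454
t: 39.65
eef_pos: [0.571, -0.0833, 0.0129]
tool_rot: [-0.0, 0.715, -0.699, 0.001]
wrist_force: [-0.8, -2.2, 10.6]
opening: 0.096
t 39.6 pos [ 0.571  -0.0833  0.0129] deg -88.7 j6 1.30 | d [-0.67   0.003  0.003] r [-0.001 -0.     0.   ] F [-0.8 -2.2 10.6] op 0.10
```

```bash
python3 -m jog '[{"dx":-0.03,"dy":0,"dz":-0.004,"rx":0,"ry":0,"rz":0,"jaw":0},{"dx":-0.08,"dy":0,"dz":-0.004,"rx":0,"ry":0,"rz":0,"jaw":0},{"dx":-0.13,"dy":0,"dz":-0.004,"rx":0,"ry":0,"rz":0,"jaw":0},{"dx":-0.18,"dy":0,"dz":-0.004,"rx":0,"ry":0,"rz":0,"jaw":0},{"dx":-0.23,"dy":0,"dz":-0.004,"rx":0,"ry":0,"rz":0,"jaw":0}]'
python3 -m jog '[{"dx":-0.05,"dy":0,"dz":0,"rx":0,"ry":0,"rz":0,"jaw":0},{"dx":-0.1,"dy":0,"dz":0,"rx":0,"ry":0,"rz":0,"jaw":0},{"dx":-0.15,"dy":0,"dz":0,"rx":0,"ry":0,"rz":0,"jaw":0},{"dx":-0.2,"dy":0,"dz":0,"rx":0,"ry":0,"rz":0,"jaw":0},{"dx":-0.25,"dy":0,"dz":0,"rx":0,"ry":0,"rz":0,"jaw":0}]'
 python3 -c "
from h import *
plan(.5664,.0842,.012,-88.7)
s=bot.read_camera('scene')
crop(s,'g2.png',230,100,150,120,5)"
```

```text
t: 40.15
eef_pos: [0.5694, -0.025, 0.0132]
tool_rot: [-0.0, 0.715, -0.699, 0.001]
wrist_force: [0.1, -6.3, 3.1]
opening: 0.099
t: 40.65
eef_pos: [0.5678, 0.0376, 0.0132]
tool_rot: [-0.0, 0.715, -0.699, 0.001]
wrist_force: [1.2, -6.9, 2.8]
opening: 0.095
t 40.6 pos [0.5678 0.0376 0.0132] deg -88.7 j6 1.51 | d [-0.187  0.001  0.005] r [-0. -0.  0.] F [ 1.2 -6.9  2.8] op 0.10
```

View pics/g2.png

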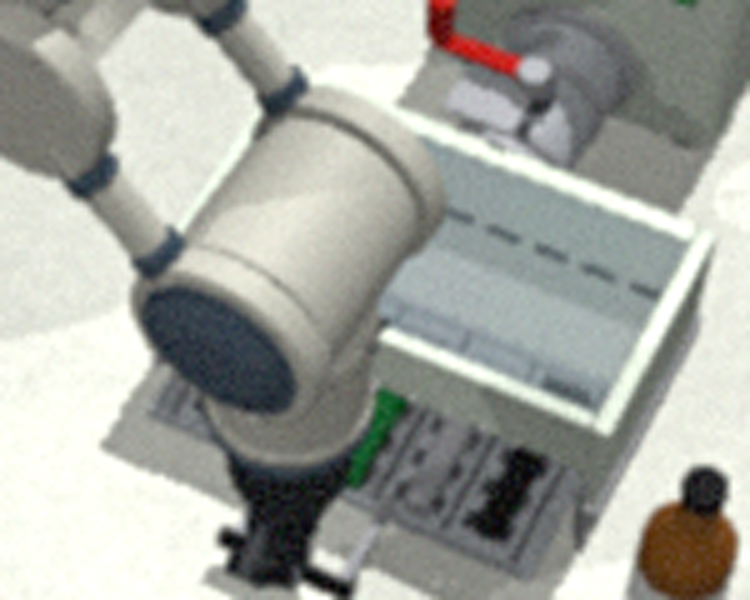

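Sliding smoothly. Continue until the wall is felt.

```bash
python3 -m jog '[{"dx":-0.05,"dy":0,"dz":0,"rx":0,"ry":0,"rz":0,"jaw":0},{"dx":-0.1,"dy":0,"dz":0,"rx":0,"ry":0,"rz":0,"jaw":0},{"dx":-0.14,"dy":0,"dz":0,"rx":0,"ry":0,"rz":0,"jaw":0},{"dx":-0.17,"dy":0,"dz":0,"rx":0,"ry":0,"rz":0,"jaw":0},{"dx":-0.19,"dy":0,"dz":0,"rx":0,"ry":0,"rz":0,"jaw":0}]'
python3 -m jog '[{"dx":-0.008,"dy":0,"dz":0,"rx":0,"ry":0,"rz":0,"jaw":0},{"dx":-0.008,"dy":0,"dz":0,"rx":0,"ry":0,"rz":0,"jaw":0}]'
```

```text
t: 41.2
eef_pos: [0.5667, 0.0847, 0.0132]
tool_rot: [-0.0, 0.715, -0.699, 0.001]
wrist_force: [-0.5, -9.8, 7.4]
opening: 0.1
t: 41.4
eef_pos: [0.5667, 0.0867, 0.0132]
tool_rot: [-0.0, 0.715, -0.699, 0.0]
wrist_force: [-0.2, -1.3, 6.7]
opening: 0.096
```

```bash
python3 -m jog '[{"dx":-0.008,"dy":0,"dz":0,"rx":0,"ry":0,"rz":0,"jaw":0},{"dx":-0.008,"dy":0,"dz":0,"rx":0,"ry":0,"rz":0,"jaw":0}]'
python3 -m jog '[{"dx":-0.008,"dy":0,"dz":0,"rx":0,"ry":0,"rz":0,"jaw":0},{"dx":-0.008,"dy":0,"dz":0,"rx":0,"ry":0,"rz":0,"jaw":0}]'
```

```text
t: 41.6
eef_pos: [0.5667, 0.0884, 0.0132]
tool_rot: [-0.0, 0.715, -0.699, 0.0]
wrist_force: [1.2, -5.0, 6.1]
opening: 0.099
t: 41.8
eef_pos: [0.5666, 0.0904, 0.0132]
tool_rot: [-0.0, 0.715, -0.699, 0.001]
wrist_force: [-0.5, -5.2, 7.1]
opening: 0.099
```

```bash
python3 -m jog '[{"dx":-0.01,"dy":0,"dz":0,"rx":0,"ry":0,"rz":0,"jaw":0},{"dx":-0.01,"dy":0,"dz":0,"rx":0,"ry":0,"rz":0,"jaw":0}]'
python3 -m jog '[{"dx":-0.01,"dy":0,"dz":0,"rx":0,"ry":0,"rz":0,"jaw":0},{"dx":-0.01,"dy":0,"dz":0,"rx":0,"ry":0,"rz":0,"jaw":0}]'
python3 -c "
from h import *
s=bot.read_camera('scene')
crop(s,'g3.png',230,90,150,120,5)
crop(bot.read_camera('top'),'g3t.png',80,140,190,140,4)"
```

```text
t: 42.0
eef_pos: [0.5666, 0.0929, 0.0132]
tool_rot: [-0.0, 0.715, -0.699, 0.001]
wrist_force: [0.6, -4.7, 6.4]
opening: 0.099
t: 42.2
eef_pos: [0.5657, 0.0942, 0.0132]
tool_rot: [0.001, 0.715, -0.699, 0.001]
wrist_force: [-4.0, -19.5, 11.1]
opening: 0.097
```

View pics/g3.png

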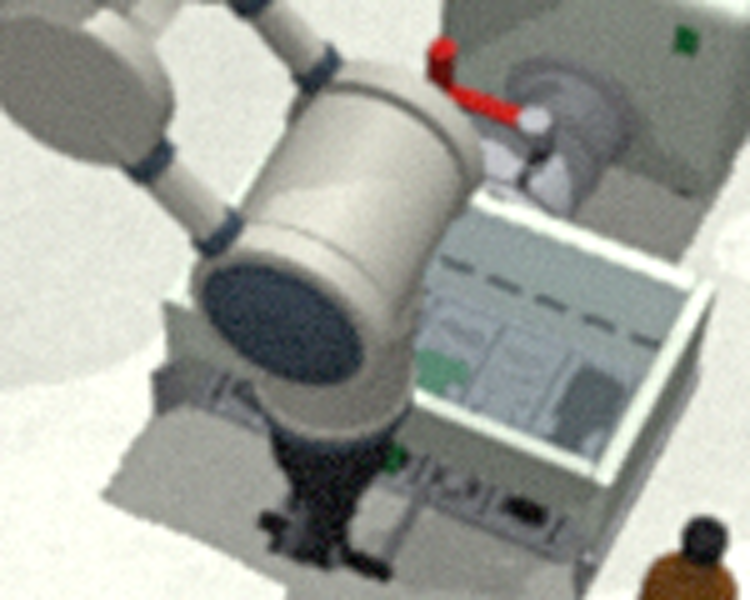

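View pics/g3t.png

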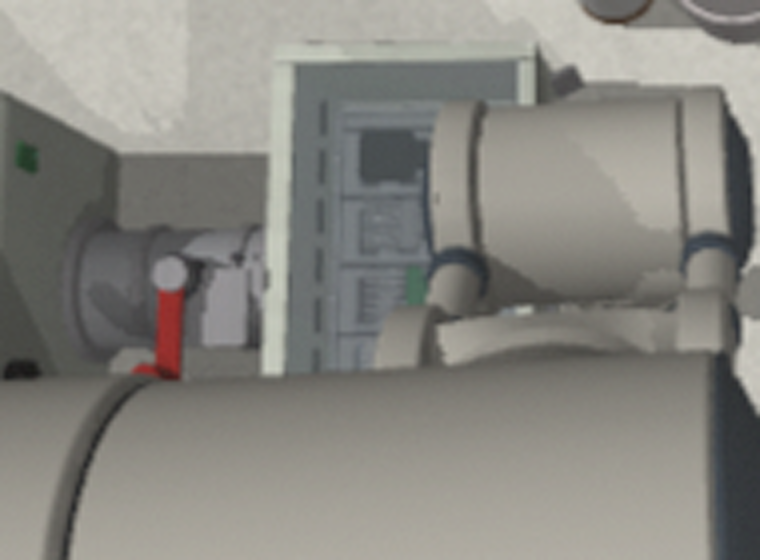

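```bash
python3 -m jog '[{"dx":-0.01,"dy":0,"dz":0,"rx":0,"ry":0,"rz":0,"jaw":0},{"dx":-0.01,"dy":0,"dz":0,"rx":0,"ry":0,"rz":0,"jaw":0}]'
python3 -m jog '[{"dx":-0.006,"dy":0,"dz":0,"rx":0,"ry":0,"rz":0,"jaw":0},{"dx":-0.006,"dy":0,"dz":0,"rx":0,"ry":0,"rz":0,"jaw":0}]'
```

```text
t: 42.5
eef_pos: [0.5657, 0.0944, 0.0132]
tool_rot: [0.002, 0.716, -0.699, 0.001]
wrist_force: [-3.0, -46.3, 11.9]
opening: 0.1
t: 42.7
eef_pos: [0.5657, 0.0946, 0.0132]
tool_rot: [0.003, 0.716, -0.699, 0.002]
wrist_force: [-3.1, -60.5, 13.4]
opening: 0.102
```

```bash
python3 -m jog '[{"dx":0.02,"dy":0,"dz":0,"rx":0,"ry":0,"rz":0,"jaw":0.02},{"dx":0.016,"dy":0,"dz":0,"rx":0,"ry":0,"rz":0,"jaw":0.4},{"dx":0.016,"dy":0,"dz":0,"rx":0,"ry":0,"rz":0,"jaw":0.4},{"dx":0.016,"dy":0,"dz":0,"rx":0,"ry":0,"rz":0,"jaw":0.4},{"dx":0.016,"dy":0,"dz":-0.1,"rx":0,"ry":0,"rz":0,"jaw":0.4}]'
python3 -m jog '[{"dx":0,"dy":0,"dz":-0.2,"rx":0,"ry":0,"rz":0,"jaw":0.4},{"dx":0,"dy":0,"dz":-0.4,"rx":0,"ry":0,"rz":0,"jaw":0.4},{"dx":0.2,"dy":0.15,"dz":-0.6,"rx":0,"ry":0,"rz":0,"jaw":0.4},{"dx":0.4,"dy":0.4,"dz":-0.6,"rx":0,"ry":0,"rz":0,"jaw":0.4},{"dx":0.55,"dy":0.5,"dz":-0.6,"rx":0,"ry":0,"rz":0,"jaw":0.4}]'
python3 -c "
from h import *
s=bot.read_camera('scene')
crop(s,'g4.png',230,90,150,120,5)
crop(bot.read_camera('top'),'g4t.png',80,140,190,140,4)"
```

```text
t: 43.2
eef_pos: [0.5644, 0.0958, 0.0356]
tool_rot: [0.002, 0.715, -0.699, -0.002]
wrist_force: [-0.1, 0.1, 0.3]
opening: 0.398
t: 43.7
eef_pos: [0.4746, -0.0081, 0.184]
tool_rot: [-0.001, 0.716, -0.698, 0.001]
wrist_force: [0.2, -2.6, -0.1]
opening: 0.397
```

View pics/g4.png

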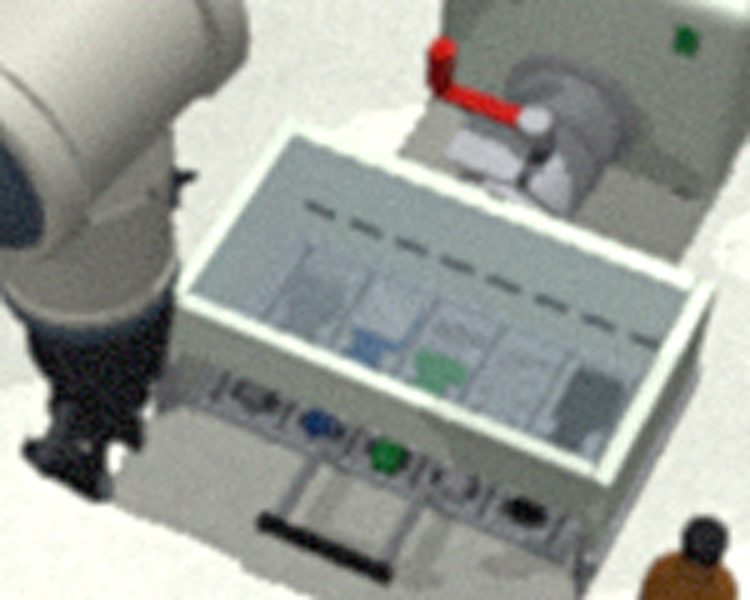

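View pics/g4t.png

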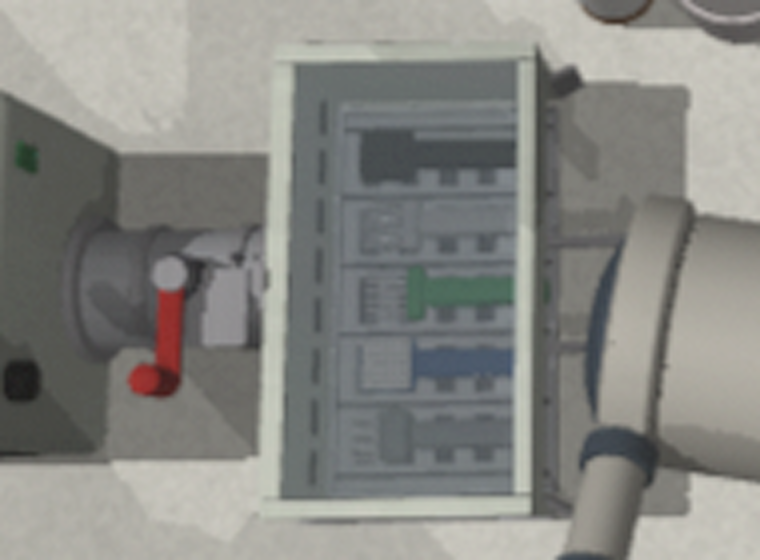

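```bash
python3 -c "
from h import *
s=bot.read_camera('scene')
S=lambda x,y:(230+x/5,90+y/5)
print(onplane(s,S(262,521),.028),onplane(s,S(388,574),.028))
c=bot.read_camera('top')
print(tri(c,(80+147/4,140+379/4),s,S(443,46)),onplane(c,(80+147/4,140+379/4),.167),onplane(s,S(443,46),.167))
plan(.488,.388,.235,-90)"
```

```text
[0.52316987 0.08807197 0.028     ] [0.61323937 0.0914771  0.028     ]
(array([0.49073175, 0.389103  , 0.16530612]), np.float64(0.007839330524896599)) [0.48782926 0.38535332 0.167     ] [0.49357677 0.39129258 0.167     ]
t 43.9 pos [ 0.4753 -0.0083  0.1831] deg -88.8 j6 1.41 | d [-1.584 -0.085 -0.207] r [-0.     0.     0.007] F [ 0.3  0.4 -0.6] op 0.40
```

```bash
python3 -m jog '[{"dx":0,"dy":0,"dz":-0.2,"rx":0,"ry":0,"rz":0,"jaw":0.45},{"dx":-0.2,"dy":0,"dz":-0.24,"rx":0,"ry":0,"rz":0,"jaw":0.45},{"dx":-0.4,"dy":0,"dz":-0.24,"rx":0,"ry":0,"rz":0,"jaw":0.45},{"dx":-0.6,"dy":0,"dz":-0.24,"rx":0,"ry":0,"rz":0,"jaw":0.45},{"dx":-0.8,"dy":0,"dz":-0.24,"rx":0,"ry":0,"rz":0,"jaw":0.45}]'
python3 -m jog '[{"dx":-0.2,"dy":-0.02,"dz":0,"rx":0,"ry":0,"rz":0,"jaw":0.45},{"dx":-0.4,"dy":-0.04,"dz":0,"rx":0,"ry":0,"rz":0,"jaw":0.45},{"dx":-0.6,"dy":-0.06,"dz":0,"rx":0,"ry":0,"rz":0,"jaw":0.45},{"dx":-0.75,"dy":-0.08,"dz":0,"rx":0,"ry":0,"rz":0,"jaw":0.45},{"dx":-0.78,"dy":-0.085,"dz":0,"rx":0,"ry":0,"rz":0,"jaw":0.45}]'
python3 -c "
from h import *
plan(.488,.388,.235,-90)"
```

```text
t: 44.4
eef_pos: [0.471, 0.1944, 0.2427]
tool_rot: [-0.0, 0.716, -0.699, 0.0]
wrist_force: [0.7, -0.7, -0.7]
opening: 0.448
t: 44.9
eef_pos: [0.4871, 0.392, 0.2418]
tool_rot: [-0.0, 0.717, -0.697, -0.0]
wrist_force: [0.6, -0.3, -0.4]
opening: 0.449
t 44.9 pos [0.4871 0.392  0.2418] deg -88.4 j6 2.12 | d [ 0.016 -0.003  0.027] r [0.    0.    0.009] F [ 0.6 -0.3 -0.4] op 0.45
```

```bash
python3 -m jog '[{"dx":0.014,"dy":0,"dz":0,"rx":0,"ry":0,"rz":0.009,"jaw":0.5},{"dx":0.014,"dy":0,"dz":0.1,"rx":0,"ry":0,"rz":0.009,"jaw":0.5},{"dx":0.014,"dy":0,"dz":0.2,"rx":0,"ry":0,"rz":0.009,"jaw":0.5}]'
python3 -c "
from h import *
s=bot.read_camera('scene')
crop(s,'h1.png',250,40,130,110,5)
plan(.488,.388,.14,-90)"
```

```text
t: 45.2
eef_pos: [0.4879, 0.3824, 0.1925]
tool_rot: [0.001, -0.705, 0.71, -0.0]
wrist_force: [-0.4, -0.6, -0.5]
opening: 0.498
t 45.2 pos [0.4861 0.3811 0.188 ] deg -90.4 j6 2.15 | d [-0.028 -0.008  0.192] r [ 0.001 -0.001 -0.002] F [-1.  -0.  -4.9] op 0.50
```

View pics/h1.png

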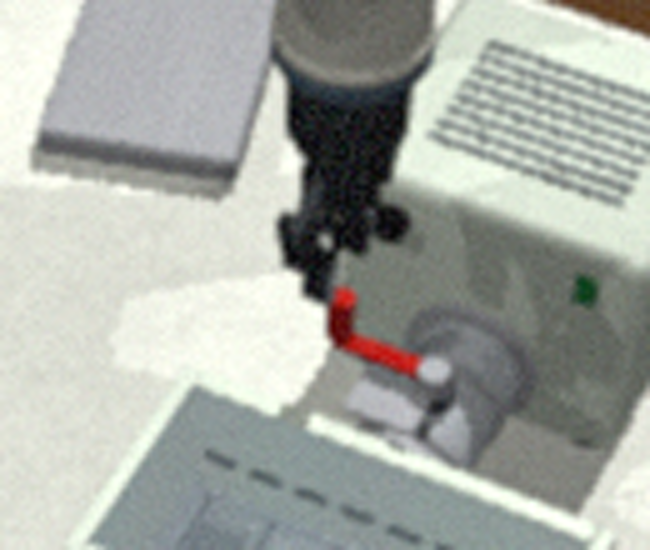

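```bash
python3 -m jog '[{"dx":-0.026,"dy":-0.008,"dz":0,"rx":0,"ry":0,"rz":0,"jaw":0.5},{"dx":-0.026,"dy":-0.008,"dz":0.1,"rx":0,"ry":0,"rz":0,"jaw":0.5},{"dx":-0.026,"dy":-0.008,"dz":0.19,"rx":0,"ry":0,"rz":0,"jaw":0.5},{"dx":-0.026,"dy":-0.008,"dz":0.19,"rx":0,"ry":0,"rz":0,"jaw":0.5},{"dx":-0.026,"dy":-0.008,"dz":0.19,"rx":0,"ry":0,"rz":0,"jaw":0.33}]'
python3 -c "
from h import *
s=bot.read_camera('scene')
crop(s,'h2.png',250,40,130,110,5)
plan(.488,.388,.14,-90)"
```

```text
t: 45.75
eef_pos: [0.4904, 0.3897, 0.1466]
tool_rot: [0.0, -0.705, 0.709, -0.0]
wrist_force: [0.4, 0.5, 0.3]
opening: 0.347
t 45.8 pos [0.4906 0.3899 0.147 ] deg -90.3 j6 2.15 | d [0.008 0.011 0.028] r [-0.001  0.    -0.002] F [ 0.4  0.3 -0.1] op 0.33
```

View pics/h2.png

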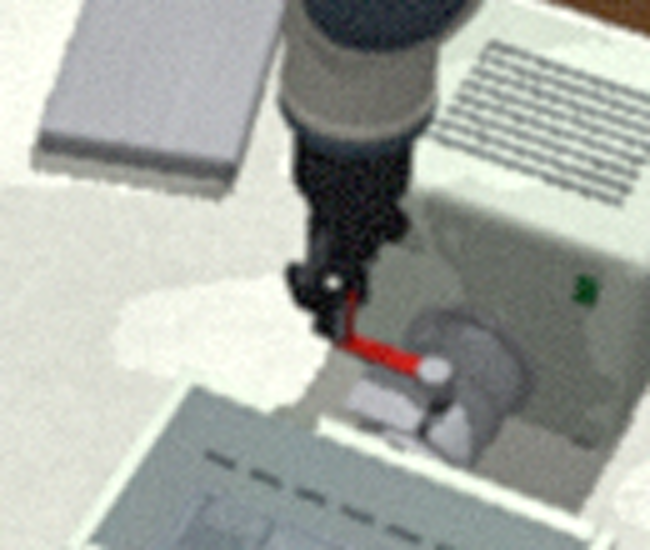

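```bash
python3 -m jog '[{"dx":0.039,"dy":0.004,"dz":0.02,"rx":0,"ry":0,"rz":-0.044,"jaw":0.33},{"dx":0.077,"dy":-0.006,"dz":0.02,"rx":0,"ry":0,"rz":-0.089,"jaw":0.33},{"dx":0.114,"dy":-0.018,"dz":0.02,"rx":0,"ry":0,"rz":-0.133,"jaw":0.33},{"dx":0.148,"dy":-0.037,"dz":0.02,"rx":0,"ry":0,"rz":-0.178,"jaw":0.33},{"dx":0.18,"dy":-0.06,"dz":0.02,"rx":0,"ry":0,"rz":-0.222,"jaw":0.33}]'
python3 -c "
from h import *
for a in (60,75,90): plan(.5575-.07*np.cos(np.radians(a)),.387-.07*np.sin(np.radians(a)),.142,-90+a)"
```

```text
t: 46.3
eef_pos: [0.5056, 0.3449, 0.1423]
tool_rot: [-0.001, 0.906, -0.423, 0.001]
wrist_force: [0.5, 3.0, -0.5]
opening: 0.328
t 46.3 pos [0.5056 0.3449 0.1423] deg -50.0 j6 1.37 | d [ 0.1   -0.004  0.001] r [-0.001 -0.    -0.111] F [ 0.5  3.  -0.5] op 0.33
t 46.3 pos [0.5056 0.3449 0.1423] deg -50.0 j6 1.37 | d [ 0.165 -0.038  0.001] r [-0.001 -0.    -0.195] F [ 0.5  3.  -0.5] op 0.33
t 46.3 pos [0.5056 0.3449 0.1423] deg -50.0 j6 1.37 | d [ 0.219 -0.087  0.001] r [-0.001 -0.    -0.278] F [ 0.5  3.  -0.5] op 0.33
```

```bash
python3 -m jog '[{"dx":0.05,"dy":0,"dz":0,"rx":0,"ry":0,"rz":-0.055,"jaw":0.33},{"dx":0.1,"dy":-0.006,"dz":0,"rx":0,"ry":0,"rz":-0.111,"jaw":0.33},{"dx":0.135,"dy":-0.02,"dz":0,"rx":0,"ry":0,"rz":-0.155,"jaw":0.33},{"dx":0.165,"dy":-0.038,"dz":0,"rx":0,"ry":0,"rz":-0.195,"jaw":0.33},{"dx":0.195,"dy":-0.062,"dz":0,"rx":0,"ry":0,"rz":-0.24,"jaw":0.33}]'
python3 -m jog '[{"dx":0.03,"dy":-0.01,"dz":0,"rx":0,"ry":0,"rz":-0.038,"jaw":0.33},{"dx":0.04,"dy":-0.01,"dz":0,"rx":0,"ry":0,"rz":-0.038,"jaw":0.33},{"dx":0.04,"dy":-0.01,"dz":0,"rx":0,"ry":0,"rz":-0.038,"jaw":0.33}]'
python3 -c "
from h import *
plan(.5605,.318,.142,0)"
```

```text
t: 46.8
eef_pos: [0.5484, 0.3171, 0.1422]
tool_rot: [-0.001, 0.998, -0.061, 0.001]
wrist_force: [-2.8, 2.7, 0.4]
opening: 0.331
t: 47.1
eef_pos: [0.5586, 0.3181, 0.1414]
tool_rot: [-0.0, 1.0, -0.007, 0.001]
wrist_force: [0.0, -0.1, -0.3]
opening: 0.334
t 47.1 pos [0.5586 0.3181 0.1414] deg -0.8 j6 0.44 | d [ 0.008  0.    -0.002] r [-0.    -0.001 -0.004] F [ 0.  -0.1 -0.3] op 0.33
```

Push to the stop (+x).

```bash
python3 -m jog '[{"dx":0.015,"dy":0,"dz":0,"rx":0,"ry":0,"rz":0,"jaw":0.33},{"dx":0.015,"dy":0,"dz":0,"rx":0,"ry":0,"rz":0,"jaw":0.33}]'
python3 -m jog '[{"dx":0.012,"dy":0,"dz":0,"rx":0,"ry":0,"rz":0,"jaw":0.33},{"dx":0.012,"dy":0,"dz":0,"rx":0,"ry":0,"rz":0,"jaw":0.33}]'
```

```text
t: 47.3
eef_pos: [0.5619, 0.318, 0.1406]
tool_rot: [-0.0, 1.0, -0.006, 0.0]
wrist_force: [-0.3, -0.0, 0.5]
opening: 0.327
t: 47.5
eef_pos: [0.5648, 0.3179, 0.1402]
tool_rot: [-0.0, 1.0, -0.005, 0.0]
wrist_force: [0.4, -0.4, -0.1]
opening: 0.329
```

```bash
python3 -m jog '[{"dx":0.01,"dy":0,"dz":0,"rx":0,"ry":0,"rz":0,"jaw":0.33},{"dx":0.01,"dy":0,"dz":0,"rx":0,"ry":0,"rz":0,"jaw":0.33}]'
python3 -m jog '[{"dx":0.01,"dy":0,"dz":0,"rx":0,"ry":0,"rz":0,"jaw":0.33},{"dx":0.01,"dy":0,"dz":0,"rx":0,"ry":0,"rz":0,"jaw":0.33}]'
python3 -c "
from h import *
s=bot.read_camera('scene')
crop(s,'h3.png',250,50,130,110,5)"
```

```text
t: 47.7
eef_pos: [0.5652, 0.3178, 0.14]
tool_rot: [0.0, 1.0, -0.005, -0.002]
wrist_force: [-14.2, 0.2, 8.1]
opening: 0.335
t: 47.9
eef_pos: [0.5655, 0.3178, 0.1398]
tool_rot: [0.001, 1.0, -0.005, -0.004]
wrist_force: [-27.5, 0.2, 16.7]
opening: 0.333
```

View pics/h3.png

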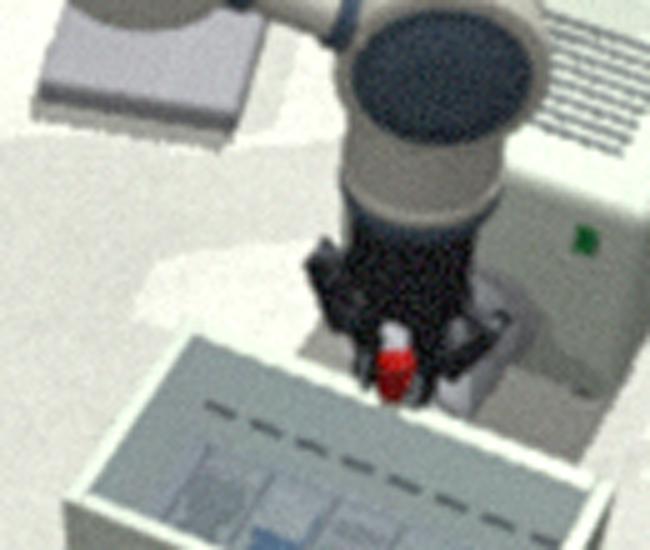

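Stop reached (open). Back off, rise and inspect.

```bash
python3 -m jog '[{"dx":-0.03,"dy":0,"dz":0,"rx":0,"ry":0,"rz":0,"jaw":0.5},{"dx":-0.03,"dy":0,"dz":0,"rx":0,"ry":0,"rz":0,"jaw":0.5},{"dx":-0.03,"dy":0,"dz":-0.15,"rx":0,"ry":0,"rz":0,"jaw":0.5},{"dx":-0.03,"dy":0,"dz":-0.35,"rx":0,"ry":0,"rz":0,"jaw":0.5},{"dx":-0.03,"dy":0,"dz":-0.5,"rx":0,"ry":0,"rz":0,"jaw":0.5}]'
python3 -m jog '[{"dx":-0.2,"dy":-0.1,"dz":0,"rx":0,"ry":0,"rz":0,"jaw":0.5},{"dx":-0.4,"dy":-0.2,"dz":0,"rx":0,"ry":0,"rz":0,"jaw":0.5},{"dx":-0.6,"dy":-0.3,"dz":0,"rx":0,"ry":0,"rz":0,"jaw":0.5},{"dx":-0.7,"dy":-0.35,"dz":0,"rx":0,"ry":0,"rz":0,"jaw":0.5},{"dx":-0.7,"dy":-0.35,"dz":0,"rx":0,"ry":0,"rz":0,"jaw":0.5}]'
python3 -c "
from h import *
s=bot.read_camera('scene')
crop(s,'i1.png',230,90,150,120,5)
c=bot.read_camera('top')
crop(c,'i1t.png',80,140,190,140,4)
crop(c,'i2t.png',0,80,560,250,1.4)"
```

```text
t: 48.45
eef_pos: [0.5629, 0.318, 0.268]
tool_rot: [-0.0, 1.0, -0.005, 0.001]
wrist_force: [0.5, 0.6, -1.1]
opening: 0.497
t: 48.95
eef_pos: [0.384, 0.409, 0.2656]
tool_rot: [-0.0, 1.0, -0.003, -0.0]
wrist_force: [0.5, -0.1, 0.2]
opening: 0.501
```

View pics/i1.png

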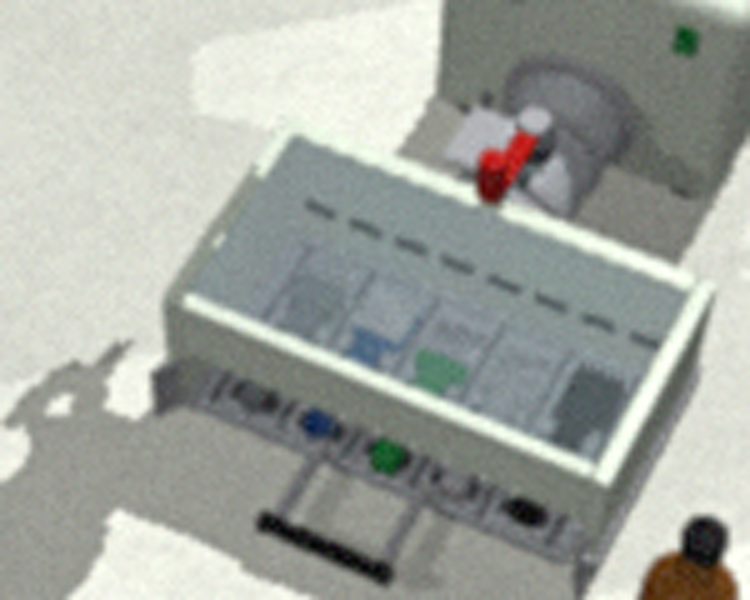

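View pics/i1t.png

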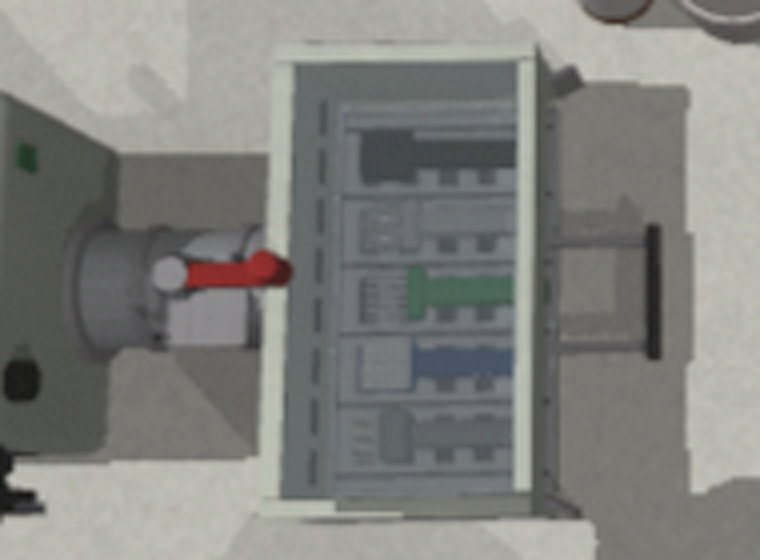

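View pics/i2t.png

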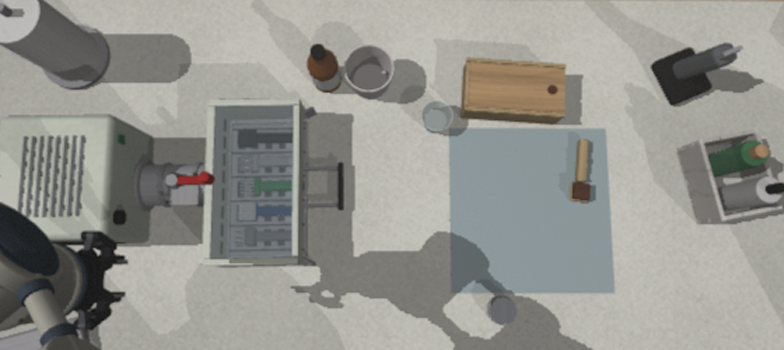

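```bash
python3 -c "
from h import *
print(bot.hand_in()); print(bot.read_state()['t'])"
```

```text
the job is handed in; nothing more can be done
None
the job is handed in; nothing more can be done
```

The job is handed in, at about 49 s of the 210 s allowed. I got no verdict from the hand-in.

- **Damper shut:** I turned the lever clockwise to its stop, with about 42 N felt there. The pictures showed it across the duct.
- **Tools:** I drew the tray out about 168 mm. From near to far, the lanes now hold the rake, slicker, pin comb, flea comb and silicone brush. All lie flat with heads towards the dryer. The bamboo brush stayed on the mat.
- **Tray home:** I slid the tray in until it met a hard stop at about 60 N. It sits square in the hood.
- **Damper open:** I turned the lever back to its stop, with about 27 N felt. The last picture shows it lying along the duct.

**Problems and disagreements:**
- My first grip on the flea comb closed above its handle. I went lower and gripped it again, and it had not moved.
- The slicker first lay about 10 mm too far towards its lane end, so I slid it back about 7 mm before letting go.
- How much further in the tray ended than at the start differs: about 10 mm by the arm, 5–7 mm by the top camera and 3 mm by the scene camera. I relied on the hard stop.
- By eye in the last pictures, the other objects stand where they were.

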